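# Change over the pots of a three-station grinding mill

### The job

The milling run is over: first bring the mill's speed lever to stop, then lift the two finished pots out of the mill and stand them in the return tray, and load every fresh pot from the bench into a station of its own, turning it until it drops fully down over the square drive. Only when all that is done set the speed lever to the middle of its three run marks (the one with two studs); leave the two sample jars where they stand.

Things in the scene. Friction and masses are not known exactly. Their poses are not given: they have to be found in the camera images.
- done1_mid (a point): Finished steel pot, upright round can 64 mm across, 100 mm high, 0.4 kg; on its flat lid a ribbed black round grip 36 mm across, 40 mm high, its middle 30 mm above this point. Underneath, centred, a square drive hole 29 mm across, 20 mm deep, unseen from above, at an angle to these axes that differs from pot to pot. Point: on the axis, 50 mm above the underside; z up. May be absent.
- done2_mid (a point): Finished pot, at the start fully down in a station of the mill, as is done1. May be absent (two of the three are present). Same kind of pot, point and axes as done1.
- done3_mid (a point): Finished pot, at the start fully down in a station of the mill, as is done1. May be absent (two of the three are present). Same kind of pot, point and axes as done1.
- fresh1_mid (a point): Fresh pot, standing on the bench in front of the mill at the start. May be absent (two or three are present). Same kind of pot, point and axes as done1.
- fresh2_mid (a point): Fresh pot, standing on the bench in front of the mill at the start. May be absent (two or three are present). Same kind of pot, point and axes as done1.
- fresh3_mid (a point): Fresh pot, standing on the bench in front of the mill at the start. May be absent (two or three are present). Same kind of pot, point and axes as done1.
- station1 (a point): Left one of three stations 95 mm apart in a row on the 42 mm high deck of the mill (cream, 125 x 413 mm, fixed to the bench): a steel collar 24 mm high, bore 68 mm, round a square drive stub 26 mm across, 14 mm high. Point: on its axis at deck level, the floor a seated pot stands on; x along the mill's depth away from the robot, y along the row to the left, z up.
- station2 (a point): Middle station, as station1. The stubs do not turn; each stands at an angle of its own that is not told. A pot not in line with its stub rests on top of it, 14 mm too high but already guided by the collar; press it with a few N and turn it (it fits every 90 degrees, to within 6 degrees): it drops 14 mm onto the deck, its mid point then 50 mm above it.
- station3 (a point): Right station, as station1; next to the lever.
- speed_lever (a joint): angle of the speed lever at the right end of the deck; it swings level about an upright pivot. 0 = stop (end stop; it points along -y of station1, at the white bar), growing clockwise seen from above (towards -x of station1): 0.5 low (one brass stud), 1.0 middle (two studs), 1.5 high (three studs), 1.6 end stop. Stays where left; 2 N at the grip moves it.
- lever_grip (a point): middle of the lever's upright round black grip, 22 mm in diameter, 48 mm high, 65 mm from the pivot, 47 mm above the deck; the flat steel arm of the lever lies 28 mm below this point
- lever_pivot (a point): the upright axis of the speed lever, at deck level; axes as for station1
- tray_floor (a point): centre of the inner floor (3 mm above the bench) of the steel return tray with white paper liner, fixed, 106 x 215 mm, walls 3 mm thick and 18 mm high; x is its short side, y its long side. Room for two pots side by side along y (45 mm either side of this point)
- sample_jar_a: bystander: sample jar with black cap, 43 mm in diameter, 62 mm high, loose; origin under its centre
- sample_jar_b: bystander: sample jar with white cap, 40 mm in diameter, 70 mm high, loose; origin under its centre

How it is judged:
By the outcome, as a careful person would: the job done as asked, in the order asked, and still so for the second after the job is handed in, with the robot touching nothing.
Of done1, done2, done3 only 2 to 2 are there at a start; the rules pass over those that are not, and their reading is None.
Of fresh1, fresh2, fresh3 only 2 to 3 are there at a start; the rules pass over those that are not, and their reading is None.
At some moment in a run one of fresh1, fresh2, fresh3 may be knocked a few centimetres aside while the robot is not near it.
It also fails if it takes over 210 s, if anything falls off the work surface, if the arm or the gripper's body presses on something with over 40 N, if the wrist force passes 120 N, or if a joint passes its speed limit or range.

### The arm

A 6-joint arm with a two-finger parallel gripper is mounted at the origin on a cart in front of the work surface, level with it; the furniture and walls round the work are solid. World frame = base frame: x ahead of the robot, y to its left, z up, the work surface at z = 0. Lengths are in mm, angles in rad, forces in N, time in s.
With the tool pointing down it reaches from about 350 to 975 mm from the base axis. Payload 7.1 kg.
Tool frame: the origin (TCP) lies between the finger pads; the fingertips stand 8 mm ahead of it and the grasp point (between the pads) lies 11 mm behind it; x points along the fingers, y is the direction in which the jaws open and shut, and the axes are right-handed (so a half turn about x gives the same grasp; the last joint's range is limited). The gripper opens to 88 mm and grips with 3 to 60 N. Pads are 20 mm wide; open, the fingers measure 115 mm over their backs; the gripper's body (75 mm by 178 mm) begins 61 mm behind the grasp point.
Start: joints at [-1.209, 0.423, 1.63, -0, 1.089, -0.019], TCP at [232.306, -580.206, 230.675] pointing down, gripper open.
Joint ranges: [-3, 3], [-0.9, 2.11], [0.09, 2.58], [-1.31, 4.45], [0.11, 2.69], [-2.54, 2.54]. Speed limits (rad/s): [2.39, 2.39, 3.01, 3.14, 3.14, 3.14].

### API

Orientations are given as a rotation vector (axis times angle).
In Python, from workcell import ctrl gives the robot as it stands.
- The arm moves only by the tool apply_moves, never from a script. Its argument "increments" is a list of rows, each an object with "gripper": the opening in per cent of the stroke, from 0 (shut) to 100 (fully open); "delta_pos": the shift along the tool's x, y, z in cm, a list of three; "dr": the turn, a rotation vector about the tool's x, y, z in rad, a list of three. In form: [{"gripper": gripper, "delta_pos": [dx, dy, dz], "dr": [ax, ay, az]}, ...]. A call has exactly 5 rows; each row shifts and turns the commanded pose from where the row before left it, along the tool's axes as they then stand; what a row does not reach is not made up. A row lasts 1/12 s, in which the tool goes at most 41.7 mm and 7.16 degrees, less where a joint would pass 70% of its speed; a pose out of reach is approached as far as the arm can. A call with a gripper value outside its range is refused whole. The fingers move at their own pace and stop on an object; the grip force is fixed at half the most. Time passes only in rows, so rows that do not move let the fingers close, or fill a call up. It gives the time, the measured TCP pose, the force and the opening at its end, in the units of the state.
- ctrl.get_obs(): the state, without advancing time (a new reading comes with each control period).
- ctrl.get_image(name): name is "side" or "top"; returns a dict with "img" (420x560x3 uint8, red, green, blue), "range_z" (420x560 float32, mm along the optical axis (not along the pixel's ray), 0 where there is no reading), "mtx" (3x3 intrinsics, pixels), "k1" (the pictures are not rectified: a ray, as slopes to the right and down, at radius r is drawn at 1 + k1 r^2 times it, then the intrinsics apply), "rvec" (rotation vector, rad) and "tvec" (3), from world to camera coordinates, as OpenCV has them. Camera axes: x right, y down, z forward; pixel columns grow to the right and rows downward; lengths in mm; the calibration is good to about 2 mm. A picture is of the moment at which its call begins.
- ctrl.close_job(): hands the job in, once; it reports no verdict.
The state is a dict: "t": time; "qpos": joint angles; "qvel": joint speeds; "joint_torque": joint torques, N m; "ee_pos": TCP position; "orientation": TCP orientation; "ft_force": force on the tool from outside, world axes, zero at the start; "moment": the same for the moment, N m; "width": finger opening in mm.
Only numpy, scipy, OpenCV 4.12 (cv2) and the standard library are available. Lean on these libraries where they do the work, as an engineer would, in place of code of your own. Each camera call takes 0.05 s, during which the arm holds its last target. There are 200 camera calls.

## Working session

There is one attempt and no reset: what is moved stays moved. The work goes in short steps, Python scripts to look and compute and a tool call to move; the robot and the scene stay as the last step left them, time stands still between calls to the robot, and variables do not carry over. Pictures are saved under pics/ and viewed, about 12 in all and at most 16, crops included, and the job is handed in when it is done.

Besides the shell and the picture viewer there is one more tool, called after "Call:" as name(argument=value, ...) on one line, values as JSON. apply_moves: Moves the arm, as the interface text tells. Its arguments: {"type":"object","properties":{"increments":{"type":"array","items":{"type":"object","properties":{"gripper":{"type":"number"},"delta_pos":{"type":"array","items":{"type":"number"}},"dr":{"type":"array","items":{"type":"number"}}}}}},"required":["increments"]}

```bash
mkdir -p pics; ls
cat > h.py <<'E'
import numpy as np, cv2
from scipy.spatial.transform import Rotation as R
from workcell import ctrl
def cloud(d):
    "world xyz for every pixel from range image"
    K=d['mtx'];h,w=d['range_z'].shape
    u,v=np.meshgrid(np.arange(w),np.arange(h))
    p=np.stack([u,v],-1).reshape(-1,1,2).astype(float)
    n=cv2.undistortPoints(p,np.array(K,float),np.array([d['k1'],0,0,0,0.])).reshape(h,w,2)
    z=d['range_z'].astype(float)
    c=np.dstack([n[...,0]*z,n[...,1]*z,z])
    Rm=R.from_rotvec(np.array(d['rvec']).ravel()).as_matrix()
    P=(c-np.array(d['tvec']).ravel())@Rm
    P[z==0]=np.nan
    return P
def save(d,n,crop=None,s=1):
    im=d['img'][...,::-1]
    if crop: im=im[crop[1]:crop[3],crop[0]:crop[2]]
    cv2.imwrite('pics/'+n,cv2.resize(im,None,fx=s,fy=s,interpolation=cv2.INTER_CUBIC))
E
python3 - <<'E'
from h import *
import pickle
o=ctrl.get_obs();print(o)
for n in ['top','side']:
    d=ctrl.get_image(n);save(d,n+'0.png',s=1.4);pickle.dump(d,open(n+'0.pkl','wb'))
    print(n,d['mtx'],d['k1'],d['rvec'],d['tvec'])
    P=cloud(d);print(np.nanpercentile(P[...,2],[1,10,50,90,99]))
E
```

```text
pics
{'t': 0.0, 'qpos': array([-1.20899638e+00,  4.23833272e-01,  1.63067696e+00,  8.03386081e-07,
        1.08860095e+00, -1.89982570e-02]), 'qvel': array([ 2.02309741e-03,  1.63299228e-03,  1.51300985e-03,  2.74750397e-05,
       -4.48897874e-04, -1.97459069e-04]), 'joint_torque': array([-1.45229329e-03, -5.44637990e+01, -2.73668557e+01,  6.42918237e-02,
        2.27236538e-02, -1.15460157e-04]), 'ee_pos': array([ 232.12271211, -579.71574608,  229.9115365 ]), 'orientation': array([ 2.01335124,  0.38962567, -2.01388094]), 'ft_force': array([-0.51646212,  0.62933841,  0.34520098]), 'moment': array([-0.04129028,  0.03010852, -0.0307499 ]), 'width': 87.56724868303351}
top [[520.16864325   0.         284.87674604]
 [  0.         520.16864325 207.51453145]
 [  0.           0.           1.        ]] -0.008977667923917954 [ 1.84637256 -2.36065148  0.2638535 ] [  72.86372184  517.9950319  1261.25299857]
[-807.74222667 -792.45756458   89.35980804  757.53925882  884.80318641]
side [[498.80030275   0.         275.25886817]
 [  0.         498.80030275 217.58405734]
 [  0.           0.           1.        ]] -0.07245657729595116 [ 1.09708452 -2.21225356  1.17043571] [263.90310789 322.13119926 881.6130841 ]
[-806.41198249 -687.16910687  162.32481193  477.48471409  603.87974053]
```

View pics/top0.png

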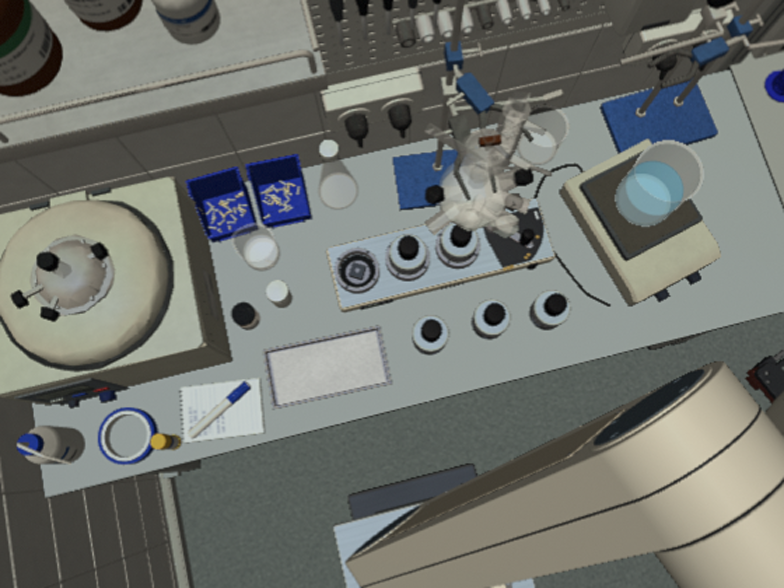

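View pics/side0.png

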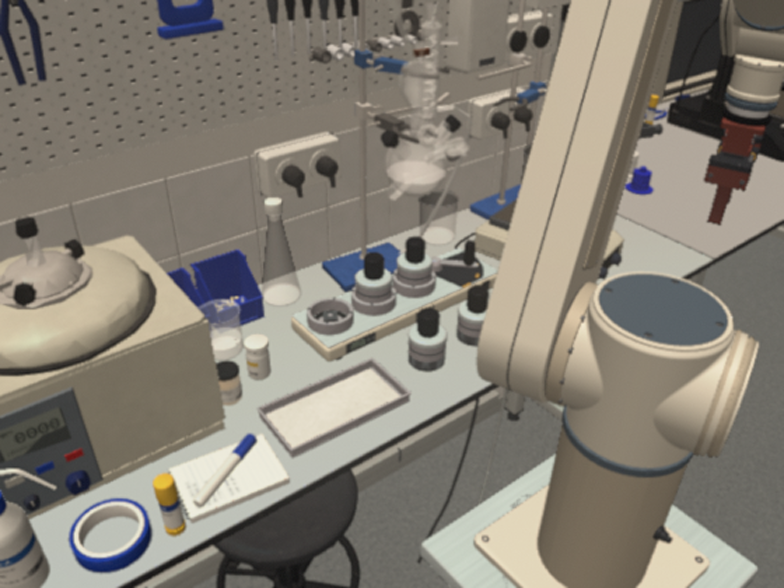

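Top view (784-px scale): the empty station 1 is at (357,270), done pots at (408,250) and (461,243), three fresh pots at (431,332), (491,317) and (551,308). The lever grip is near (528,237), the tray at (328,367), the jars at (245,315) and (278,292), with a glass apparatus behind the mill.

```bash
cat > m.py <<'E'
from h import *
import pickle
d=pickle.load(open('top0.pkl','rb'));P=cloud(d)
def at(u,v,r=12):
    u,v=int(u/1.4),int(v/1.4)
    return P[v-r:v+r,u-r:u+r].reshape(-1,3)
for n,u,v in [('d2',408,245),('d3',461,235),('f1',431,328),('f2',491,314),('f3',551,304)]:
    q=at(u,v); q=q[(q[:,2]>40)]
    zs=np.nanpercentile(q[:,2],97)
    t=q[np.abs(q[:,2]-zs)<5]; print(n,'top z',zs.round(1),'c',np.median(t,0).round(1),((t.max(0)+t.min(0))/2).round(1),(t.max(0)-t.min(0)).round(1),len(t))
    l=q[np.abs(q[:,2]-(zs-40))<4]; print('  lid',((l.max(0)+l.min(0))/2).round(1),(l.max(0)-l.min(0)).round(1))
for n,u,v in [('coll',357,270),('grip',528,235),('jarB',245,310),('jarW',277,288)]:
    q=at(u,v,16); 
    hist=np.histogram(q[:,2][~np.isnan(q[:,2])],bins=np.arange(-10,170,8));print(n,hist[0])
    for zz in np.arange(-2,170,8):
        t=q[np.abs(q[:,2]-zz-4)<4]
        if len(t)>8: print('  ',zz,((t.max(0)+t.min(0))/2).round(1),(t.max(0)-t.min(0)).round(1),len(t))
# deck / tray corners by height
for n,u,v in [('deck a',345,300),('deck b',545,262),('tray',328,367),('bench',450,380),('tl',270,350),('tr',381,330),('br',388,382),('bl',275,404),('deckTL',331,248),('deckBL',340,308),('deckBR',551,262),('deckTR',540,195)]: print(n,P[int(v/1.4),int(u/1.4)].round(1))
# high things near the mill
m=(P[...,0]<900)&(P[...,2]>150)&(P[...,2]<700)&(abs(P[...,1]+0)<600)
print(np.nanmin(P[...,0][m]))
yy=P[...,1]
for a in range(-700,600,100):
    s=m&(yy>a)&(yy<a+100)
    if s.any(): print(a,np.nanpercentile(P[s][:,0],[0,5,50]).round(),P[s][:,2].max().round())
E
python3 m.py
```

```text
d2 top z 145.1 c [576.7 -82.1 142.5] [577.8 -83.4 144.4] [34.5 33.7  8.6] 123
  lid [580.8 -82.6 105. ] [53.7 61.6  7.8]
d3 top z 373.7 c [ 526.7 -157.9  372.7] [ 526.8 -155.7  372.8] [14.7 21.5  8.3] 45Traceback (most recent call last):
  File "m.py", line 11, in <module>
    l=q[np.abs(q[:,2]-(zs-40))<4]; print('  lid',((l.max(0)+l.min(0))/2).round(1),(l.max(0)-l.min(0)).round(1))
                                                   ~~~~~^^^
    return umr_maximum(a, axis, None, out, keepdims, initial, where)
ValueError: zero-size array to reduction operation maximum which has no identity
```

Run:
```python
from h import *
import pickle
d=pickle.load(open('top0.pkl','rb'));save(d,'c1.png',(225,135,405,255),4.4)
```

```text
(no output)
```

View pics/c1.png

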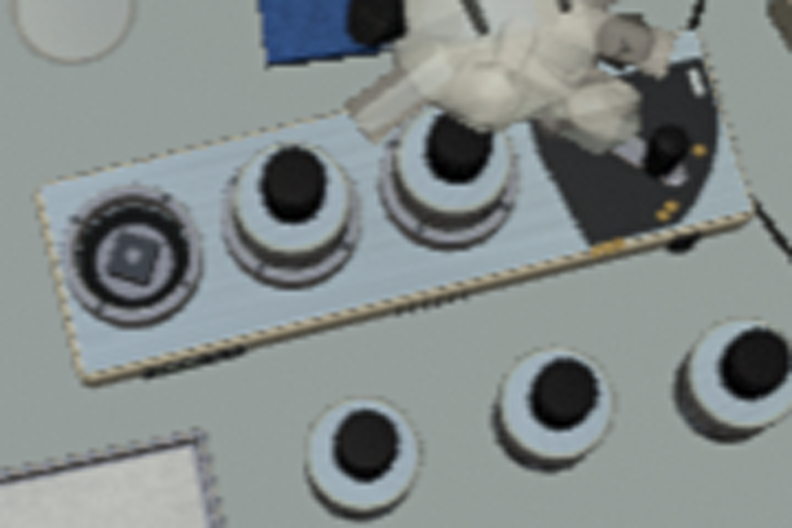

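The crop shows the stub in station 1 turned slightly, and the lever on the dark sector, apparently between low and stop. Glassware partly hides done3.

```bash
sed -i 's/q=q\[(q\[:,2\]>40)\]/q=q[(q[:,2]>40)\&(q[:,2]<150)]/' m.py; python3 m.py
python3 - <<'E'
from h import *
import pickle
for n in ['top','side']:
    d=pickle.load(open(n+'0.pkl','rb'));P=cloud(d)
    print(n)
    for z in range(150,1000,75):
        m=(P[...,0]<850)&(P[...,0]>350)&(P[...,2]>z)&(P[...,2]<z+75)&(P[...,1]>-400)&(P[...,1]<300)
        if m.sum()>3:
            q=P[m];print(z,m.sum(),q.min(0).round(),q.max(0).round(), np.percentile(q[:,0],[5,50]).round(),np.percentile(q[:,1],[5,50,95]).round())
E
```

```text
d2 top z 145.1 c [576.7 -82.1 142.5] [577.8 -83.4 144.4] [34.5 33.7  8.6] 123
  lid [580.8 -82.6 105. ] [53.7 61.6  7.8]
d3 top z 145.9 c [ 572.9 -174.5  143.2] [ 574.8 -176.4  145. ] [32.9 34.4  7.9] 94
  lid [ 579.3 -177.7  105.8] [56.3 57.2  7.7]
f1 top z 104.9 c [432.1 -88.5 101.9] [432.4 -88.8 103.7] [31.8 31.9  7.7] 95
  lid [435.4 -87.7  64.7] [55.8 59.   7.6]
f2 top z 103.7 c [ 432.9 -202.6  101.4] [ 433.1 -203.4  102.9] [33.6 33.8  8.3] 120
  lid [ 435.2 -202.2   63.5] [57.4 60.   7.6]
f3 top z 103.4 c [ 425.2 -312.5  100.7] [ 424.7 -312.8  102.4] [32.3 33.6  8. ] 123
  lid [ 426.5 -311.3   63.3] [59.3 60.7  7.8]
coll [  0   0   0   0   0  19 481 127 144 225  24   0   0   0   0   0   0   0
   0   0   0   0]
   30 [578.5  12.3  36.3] [85.7 93.8  3.2] 19
   38 [583.5   9.8  42. ] [99.6 94.9  7.9] 481
   46 [583.3  11.5  50. ] [93.3 84.1  7.9] 127
   54 [574.1  14.   58. ] [75.  77.2  8. ] 144
   62 [576.6  11.7  66. ] [82.2 80.5  7.9] 225
   70 [574.7  11.8  71.5] [79.6 71.7  2.9] 24
grip [  6  58   1   0   0  24 491 154  30  24  11   6   8  12  41  13   0   0
   0   0   0   0
[... 2587 characters left out ...]
-119.  -34.]
675 16033 [594.   1. 689.] [743. 300. 750.] [596. 639.] [ 22. 161. 278.]
750 4355 [598.   2. 750.] [703. 289. 825.] [600. 650.] [ 18. 207. 268.]
825 11 [657. 240. 825.] [662. 244. 828.] [657. 660.] [240. 242. 243.]
side
150 6150 [ 473. -319.  150.] [838. 300. 225.] [478. 828.] [-263.  124.  294.]
225 7591 [ 539. -365.  225.] [841. 300. 300.] [556. 829.] [-233.   -6.  274.]
300 8305 [ 500. -353.  300.] [840. 300. 375.] [542. 815.] [-281.  -76.  269.]
375 8380 [ 530. -379.  375.] [829. 300. 450.] [581. 814.] [-267.    7.  274.]
450 8916 [ 565. -397.  450.] [827. 300. 525.] [600. 814.] [-290.   15.  276.]
525 2888 [ 572. -240.  525.] [827. 300. 577.] [613. 814.] [-124.  174.  289.]
```

Run:
```python
from h import *
import pickle
A=[]
for n in ['top','side']:
    d=pickle.load(open(n+'0.pkl','rb'));A.append(cloud(d).reshape(-1,3))
A=np.vstack(A);A=A[~np.isnan(A[:,0])]
print('min z>160 (count) rows x, cols y')
ys=range(40,-420,-30)
print('      ',*[f'{y:5d}' for y in ys])
for x in range(480,740,20):
    r=[]
    for y in ys:
        m=(A[:,0]>=x)&(A[:,0]<x+20)&(A[:,1]<=y+15)&(A[:,1]>y-15)&(A[:,2]>160)&(A[:,2]<700)
        r.append(f'{np.percentile(A[m,2],5):5.0f}' if m.sum()>3 else '    .')
    print(x,'  ',*r)
# station1 stub: pixels z 50-62 near centre
d=pickle.load(open('top0.pkl','rb'));P=cloud(d)
m=(abs(P[...,2]-56)<5)&(np.hypot(P[...,0]-576,P[...,1]-12)<25)
q=P[m][:,:2].astype(np.float32);print(len(q),cv2.minAreaRect(q))
m=(P[...,2]>62)&(P[...,2]<72)&(np.hypot(P[...,0]-576,P[...,1]-12)<60);q=P[m][:,:2].astype(np.float32);print(cv2.minEnclosingCircle(q))
m=(P[...,2]>38)&(P[...,2]<46)&(abs(P[...,0]-580)<90)&(P[...,1]<90)&(P[...,1]>-390)
q=P[m][:,:2].astype(np.float32);print(cv2.minAreaRect(q),cv2.boxPoints(cv2.minAreaRect(q)))
m=(P[...,2]<10)&(P[...,2]>-8)&(d['img'].min(2)>190)&(abs(P[...,0]-424)<90)&(P[...,1]<250)&(P[...,1]>-50)
q=P[m][:,:2].astype(np.float32);print('liner',len(q),cv2.minAreaRect(q))
```

```text
min z>160 (count) rows x, cols y
          40    10   -20   -50   -80  -110  -140  -170  -200  -230  -260  -290  -320  -350  -380  -410
480        .     .     .     .     .     .     .     .     .     .     .     .     .     .     .     .
500        .     .     .     .     .     .   353   353   318   323     .     .     .     .     .     .
520        .     .     .     .     .     .   348   346   310   337   304     .     .     .     .     .
540        .     .     .     .     .   258   262   253   258   281   299     .     .     .     .     .
560        .     .     .     .     .   251   265   257   321   312   330   334     .     .     .     .
580      691   692     .     .     .   342   271   328   335   333   349   303     .     .     .     .
600        .     .     .     .     .     .   262   326   454   361   371     .   241     .     .     .
620        .     .     .     .     .     .   260   307   334   506     .     .   199     .     .     .
640        .     .     .     .     .     .     .   329   332   428     .     .   162     .     .     .
660        .     .     .     .     . 
[... 165 characters left out ...]
  .
700        .     .     .     .     .     .     .   334   334   333   334     .     .     .     .     .
720        .   185     .     .     .     .     .   328   337   334     .     .     .     .     .     .
103 ((574.7716674804688, 10.522435188293457), (29.198415756225586, 26.82830810546875), 58.6016731262207)
((575.9217529296875, 2.0537991523742676), 49.92621994018555)
((575.1915283203125, -146.54710388183594), (124.35198974609375, 409.4486999511719), 0.09924320131540298) [[ 512.661      58.069244]
 [ 513.37024  -351.37885 ]
 [ 637.72205  -351.16345 ]
 [ 637.0128     58.284637]]
liner 28 ((383.4123229980469, 245.96981811523438), (12.396580696105957, 88.99060821533203), 84.18008422851562)
```

Call:
apply_moves(increments=[{"gripper":100,"delta_pos":[-1,0,0],"dr":[0,0,0]},{"gripper":100,"delta_pos":[-1,0,0],"dr":[0,0,0]},{"gripper":100,"delta_pos":[-1,0,0],"dr":[0,0,0]},{"gripper":100,"delta_pos":[-1,0,0],"dr":[0,0,0]},{"gripper":100,"delta_pos":[-1,0,0],"dr":[0,0,0]}])

```text
t: 0.52
ee_pos: [232.4, -580.5, 282.4]
orientation: [2.013, 0.387, -2.012]
ft_force: [0.2, 0.3, 0.5]
width: 87.8
```

```bash
cat >> h.py <<'E'
import json,os
def log():
    o=ctrl.get_obs(); r=[o['t'],*o['qpos'],*o['ee_pos'],*o['orientation']]
    open('log.jsonl','a').write(json.dumps([float(v) for v in r])+'\n'); return o
def frame(o): return R.from_rotvec(o['orientation']).as_matrix()
E
python3 - <<'E'
from h import *
import pickle
o=log();print(o['t'],o['qpos'].round(3),o['ee_pos'].round(1));print(frame(o).round(3))
d=pickle.load(open('top0.pkl','rb'));P=cloud(d)
# brass studs, white bar in lever sector
hsv=cv2.cvtColor(d['img'],cv2.COLOR_RGB2HSV)
roi=(P[...,0]>500)&(P[...,0]<650)&(P[...,1]<-220)&(P[...,1]>-360)&(P[...,2]>25)&(P[...,2]<70)
for nm,m in [('brass',roi&(hsv[...,0]>10)&(hsv[...,0]<30)&(hsv[...,1]>110)&(hsv[...,2]>80)),('white',roi&(hsv[...,2]>190))]:
    n,l,s,c=cv2.connectedComponentsWithStats(m.astype(np.uint8))
    for i in range(1,n):
        if s[i,4]>2: q=P[l==i];print(nm,s[i,4],c[i].round(1),q.mean(0).round(1))
# dark sector extents
m=roi&(hsv[...,2]<75)&(abs(P[...,2]-44)<6);q=P[m];print('dark',q.min(0).round(),q.max(0).round())
# obstacles right side
for y in range(-640,-320,40):
    m=(P[...,1]>=y)&(P[...,1]<y+40)&(P[...,0]>360)&(P[...,0]<760)&(P[...,2]>15)&(P[...,2]<600)
    if m.sum()>5: q=P[m];print(y,q.min(0).round(),q.max(0).round())
E
```

```text
0.5167 [-1.209  0.371  1.583  0.     1.186 -0.019] [ 232.4 -580.5  282.4]
[[ 0.     0.372 -0.928]
 [-0.001 -0.928 -0.372]
 [-1.     0.001 -0.   ]]
brass 4 [383.5 168.5] [ 562.2 -329.2   44.9]
brass 11 [376.2 182.4] [ 530.4 -299.8   46.9]
brass 12 [363.2 190.6] [ 517.7 -261.5   45.2]
dark [ 513. -346.   38.] [ 618. -237.   50.]
-640 [ 414. -640.   15.] [ 760. -600.  404.]
-600 [ 408. -600.   15.] [ 760. -560.  409.]
-560 [ 392. -560.   15.] [ 760. -520.  431.]
-520 [ 390. -520.   19.] [ 758. -480.  443.]
-480 [ 397. -480.   15.] [ 760. -440.  453.]
-440 [ 482. -440.   15.] [ 760. -400.  106.]
-400 [ 528. -400.   15.] [ 724. -360.  105.]
-360 [ 394. -360.   15.] [ 754. -320.  356.]
```

```bash
cat > p.py <<'E'
"commanded-pose bookkeeping: cmd.json holds the commanded tool pose; leg() prints the constant row that gets to a goal"
import sys
from h import *
from scipy.linalg import logm,expm
def load(): 
    return np.array(json.load(open('cmd.json')))
def store(T): json.dump(T.tolist(),open('cmd.json','w'))
def pose(G,pitch,yaw=0,flip=0):
    "grasp point G, pitch deg below level, yaw deg; flip=0 -> tool y = -left"
    s=-1 if not flip else 1
    p=np.radians(pitch)
    x=np.array([np.cos(p),0,-np.sin(p)]);y=np.array([0,s,0.]);
    M=R.from_euler('z',yaw,degrees=True).as_matrix()@np.column_stack([x,y,np.cross(x,y)])
    T=np.eye(4);T[:3,:3]=M;T[:3,3]=np.array(G)+11*M[:,0];return T
def mat(dp,dr):
    T=np.eye(4);T[:3,:3]=R.from_rotvec(dr).as_matrix();T[:3,3]=np.array(dp)*10;return T
def leg(goal,n,name=''):
    "prints row; updates the stored command as if the n rounded rows are sent"
    A=load();X=np.linalg.inv(A)@goal
    S=np.real(expm(logm(X)/n))
    dp=(S[:3,3]/10).round(3);dr=R.from_matrix(S[:3,:3]).as_rotvec().round(4)
    for _ in range(n): A=A@mat(dp,dr)
    store(A)
    print(f'{name} n={n} {{"delta_pos":{dp.tolist()},"dr":{dr.tolist()}}} end',A[:3,3].round(1))
def grasp(T): return T[:3,3]-11*T[:3,0]
def chk():
    o=log();A=load();M=frame(o)
    g=o['ee_pos']-11*M[:,0]
    e=A[:3,:3].T@(o['ee_pos']-A[:3,3])
    print(f"t={o['t']:.2f} grasp {g.round(1)} err(tool) {e.round(1)} rot {np.degrees(R.from_matrix(A[:3,:3].T@M).magnitude()):.1f}deg F {o['ft_force'].round(1)} M {o['moment'].round(2)} w {o['width']:.1f} q {o['qpos'].round(2)}")
    return o
E
python3 - <<'E'
from p import *
T=np.eye(4);T[:3,:3]=R.from_rotvec([2.01335124,0.38962567,-2.01388094]).as_matrix();T[:3,3]=[232.306,-580.206,230.675]
T=T@mat([-5,0,0],[0,0,0]);store(T);chk()
leg(pose([440.6,-297.5,188.4],40),15,'S')
E
```

```text
t=0.52 grasp [ 232.4 -580.5  293.4] err(tool) [-1.7  0.2 -0. ] rot 0.2deg F [0.2 0.3 0.5] M [ 0.01  0.01 -0.02] w 87.8 q [-1.21  0.37  1.58  0.    1.19 -0.02]
S n=15 {"delta_pos":[1.325, -1.598, -1.459],"dr":[0.0237, 0.0575, 0.0112]} end [ 449.1 -297.5  181.4]
```

Call:
apply_moves(increments=[{"gripper":100,"delta_pos":[1.325,-1.598,-1.459],"dr":[0.0237,0.0575,0.0112]},{"gripper":100,"delta_pos":[1.325,-1.598,-1.459],"dr":[0.0237,0.0575,0.0112]},{"gripper":100,"delta_pos":[1.325,-1.598,-1.459],"dr":[0.0237,0.0575,0.0112]},{"gripper":100,"delta_pos":[1.325,-1.598,-1.459],"dr":[0.0237,0.0575,0.0112]},{"gripper":100,"delta_pos":[1.325,-1.598,-1.459],"dr":[0.0237,0.0575,0.0112]}])

```text
t: 0.93
ee_pos: [282.5, -479.3, 222.8]
orientation: [2.37, 0.267, -1.751]
ft_force: [-0.5, -0.7, -0.2]
width: 88.0
```

Call:
apply_moves(increments=[{"gripper":100,"delta_pos":[1.325,-1.598,-1.459],"dr":[0.0237,0.0575,0.0112]},{"gripper":100,"delta_pos":[1.325,-1.598,-1.459],"dr":[0.0237,0.0575,0.0112]},{"gripper":100,"delta_pos":[1.325,-1.598,-1.459],"dr":[0.0237,0.0575,0.0112]},{"gripper":100,"delta_pos":[1.325,-1.598,-1.459],"dr":[0.0237,0.0575,0.0112]},{"gripper":100,"delta_pos":[1.325,-1.598,-1.459],"dr":[0.0237,0.0575,0.0112]}])

```text
t: 1.35
ee_pos: [357.9, -384.1, 187.8]
orientation: [2.685, 0.137, -1.435]
ft_force: [1.0, 0.4, -0.2]
width: 87.8
```

Call:
apply_moves(increments=[{"gripper":100,"delta_pos":[1.325,-1.598,-1.459],"dr":[0.0237,0.0575,0.0112]},{"gripper":100,"delta_pos":[1.325,-1.598,-1.459],"dr":[0.0237,0.0575,0.0112]},{"gripper":100,"delta_pos":[1.325,-1.598,-1.459],"dr":[0.0237,0.0575,0.0112]},{"gripper":100,"delta_pos":[1.325,-1.598,-1.459],"dr":[0.0237,0.0575,0.0112]},{"gripper":100,"delta_pos":[1.325,-1.598,-1.459],"dr":[0.0237,0.0575,0.0112]}])

```text
t: 1.77
ee_pos: [450.1, -297.8, 182.3]
orientation: [2.952, -0.005, -1.066]
ft_force: [0.9, -0.0, 0.1]
width: 87.9
```

Run:
```python
from p import *
import pickle
chk()
for n in ['side','top']:
    d=ctrl.get_image(n);pickle.dump(d,open(n+'1.pkl','wb'))
    save(d,n+'1.png',s=1.4) if n=='side' else save(d,'top1.png',(200,100,460,300),3)
    P=cloud(d)
# nearest of the apparatus to robot
leg(pose([555.5,-297.5,92],40),8,'to grip')
```

```text
t=1.77 grasp [ 441.6 -297.8  189.3] err(tool) [ 0.2  0.3 -1.3] rot 0.3deg F [ 0.9 -0.   0.1] M [-0.02  0.31  0.02] w 87.9 q [-0.97  0.37  2.27  1.69  0.69 -0.91]
to grip n=8 {"delta_pos":[1.875, -0.001, 0.002],"dr":[0.0, -0.0001, -0.0]} end [ 563.9 -297.5   84.9]
```

View pics/side1.png

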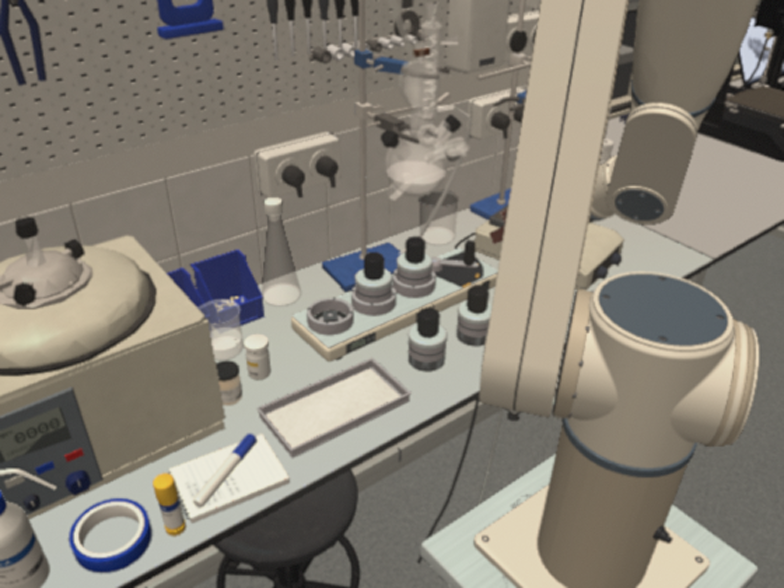

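View pics/top1.png

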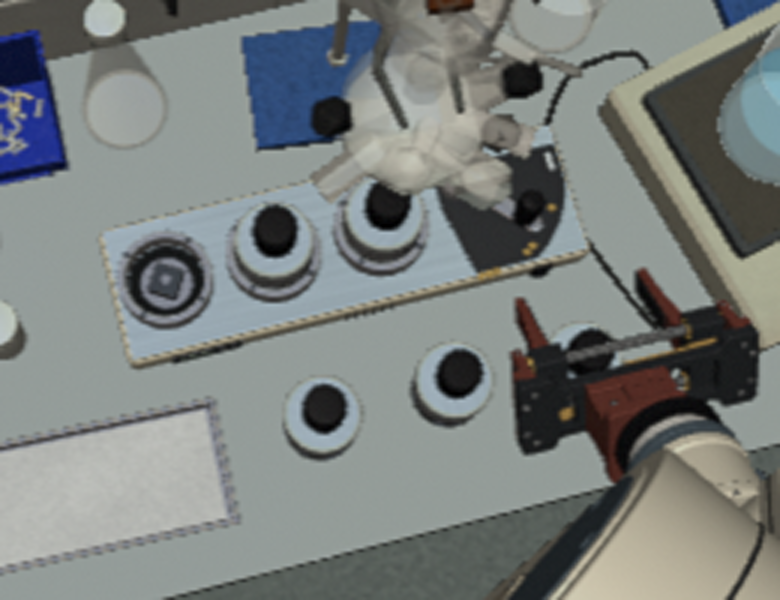

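Side view: the arm hides the lever area, and nothing has been disturbed. Top crop: the gripper hovers over fresh3 at (590,350), the lever grip is at (530,205), between one and two studs, and the hotplate edge runs from (610,105) to (735,340).

Run:
```python
from p import *
import pickle
d=pickle.load(open('top1.pkl','rb'));P=cloud(d)
for x in range(470,640,20):
    m=(P[...,0]>=x)&(P[...,0]<x+20)&(P[...,1]<-345)&(P[...,1]>-520)&(P[...,2]>60)&(P[...,2]<140)
    if m.sum()>3: q=P[m];print(x,'hotplate max y',np.percentile(q[:,1],98).round(),'z',np.percentile(q[:,2],95).round())
m=(np.hypot(P[...,0]-555,P[...,1]+297)<25)&(P[...,2]>95)&(P[...,2]<125)
q=P[m];print('grip top',((q.max(0)+q.min(0))/2).round(1),np.median(q,0).round(1),(q.max(0)-q.min(0)).round(1))
A=pose([440.6,-297.5,188.4],40); store(A)
leg(pose([452,-275.5,188],40,-12),5,'yaw')
leg(pose([554,-297.5,103],40,-12),10,'to grip')
```

```text
470 hotplate max y -443.0 z 98.0
490 hotplate max y -438.0 z 100.0
510 hotplate max y -434.0 z 131.0
530 hotplate max y -429.0 z 132.0
550 hotplate max y -423.0 z 131.0
570 hotplate max y -419.0 z 130.0
590 hotplate max y -414.0 z 112.0
610 hotplate max y -411.0 z 100.0
630 hotplate max y -406.0 z 99.0
grip top [ 555.3 -296.   104.5] [ 554.2 -295.6  107.6] [20.9 18.9 18.1]
yaw n=5 {"delta_pos":[0.151, -0.423, -0.116],"dr":[0.0269, 0.0, 0.0321]} end [ 460.3 -277.3  180.9]
to grip n=10 {"delta_pos":[1.346, 0.003, -0.02],"dr":[0.0, -0.0, -0.0]} end [ 562.3 -299.3   95.9]
```

Call:
apply_moves(increments=[{"gripper":100,"delta_pos":[0.151,-0.423,-0.116],"dr":[0.0269,0,0.0321]},{"gripper":100,"delta_pos":[0.151,-0.423,-0.116],"dr":[0.0269,0,0.0321]},{"gripper":100,"delta_pos":[0.151,-0.423,-0.116],"dr":[0.0269,0,0.0321]},{"gripper":100,"delta_pos":[0.151,-0.423,-0.116],"dr":[0.0269,0,0.0321]},{"gripper":100,"delta_pos":[0.151,-0.423,-0.116],"dr":[0.0269,0,0.0321]}])

```text
t: 2.28
ee_pos: [461.0, -278.4, 182.0]
orientation: [-2.875, 0.306, 1.042]
ft_force: [-0.5, 0.2, 0.2]
width: 87.6
```

Call:
apply_moves(increments=[{"gripper":100,"delta_pos":[1.346,0.003,-0.02],"dr":[0,0,0]},{"gripper":100,"delta_pos":[1.346,0.003,-0.02],"dr":[0,0,0]},{"gripper":100,"delta_pos":[1.346,0.003,-0.02],"dr":[0,0,0]},{"gripper":100,"delta_pos":[1.346,0.003,-0.02],"dr":[0,0,0]},{"gripper":100,"delta_pos":[1.346,0.003,-0.02],"dr":[0,0,0]}])

```text
t: 2.7
ee_pos: [513.0, -289.8, 139.4]
orientation: [-2.877, 0.302, 1.041]
ft_force: [0.0, -0.6, -0.5]
width: 87.9
```

Call:
apply_moves(increments=[{"gripper":100,"delta_pos":[1.346,0.003,-0.02],"dr":[0,0,0]},{"gripper":100,"delta_pos":[1.346,0.003,-0.02],"dr":[0,0,0]},{"gripper":100,"delta_pos":[1.346,0.003,-0.02],"dr":[0,0,0]},{"gripper":100,"delta_pos":[1.346,0.003,-0.02],"dr":[0,0,0]},{"gripper":100,"delta_pos":[1.346,0.003,-0.02],"dr":[0,0,0]}])

```text
t: 3.12
ee_pos: [564.2, -300.9, 96.9]
orientation: [-2.876, 0.302, 1.041]
ft_force: [0.5, 0.1, 0.0]
width: 87.7
```

Call:
apply_moves(increments=[{"gripper":0,"delta_pos":[0,0,0],"dr":[0,0,0]},{"gripper":0,"delta_pos":[0,0,0],"dr":[0,0,0]},{"gripper":0,"delta_pos":[0,0,0],"dr":[0,0,0]},{"gripper":0,"delta_pos":[0,0,0],"dr":[0,0,0]},{"gripper":0,"delta_pos":[0,0,0],"dr":[0,0,0]}])

```text
t: 3.53
ee_pos: [562.2, -299.7, 96.6]
orientation: [-2.874, 0.303, 1.043]
ft_force: [-0.4, -0.2, -0.1]
width: 57.5
```

Call:
apply_moves(increments=[{"gripper":0,"delta_pos":[0,0,0],"dr":[0,0,0]},{"gripper":0,"delta_pos":[0,0,0],"dr":[0,0,0]},{"gripper":0,"delta_pos":[0,0,0],"dr":[0,0,0]},{"gripper":0,"delta_pos":[0,0,0],"dr":[0,0,0]},{"gripper":0,"delta_pos":[0,0,0],"dr":[0,0,0]}])

```text
t: 3.95
ee_pos: [562.5, -299.5, 95.9]
orientation: [-2.873, 0.303, 1.044]
ft_force: [0.6, 0.1, 0.8]
width: 24.4
```

Run:
```python
from p import *
chk()
import numpy as np
P=np.array([602,-255]);g0=grasp(load());v=g0[:2]-P
print(np.hypot(*v),np.arctan2(-v[0],-v[1]))
r=np.hypot(*v);a0=np.arctan2(-v[0],-v[1])
for a in (a0*2/3,a0/3,-0.03):
    leg(pose([P[0]-r*np.sin(a),P[1]-r*np.cos(a),103],40,-12),5,f'{a:.2f}')
```

```text
t=3.95 grasp [ 554.2 -297.7  102.9] err(tool) [ 0.2  0.2 -0.1] rot 0.1deg F [0.6 0.1 0.8] M [0.07 0.3  0.  ] w 24.4 q [-0.67  0.62  2.17  2.47  0.58 -1.29]
64.06978908937236 0.8453333993708262
0.56 n=5 {"delta_pos":[0.243, 0.171, -0.203],"dr":[0.0, -0.0, -0.0]} end [ 576.  -310.9   95.9]
0.28 n=5 {"delta_pos":[0.269, 0.076, -0.227],"dr":[0.0, -0.0, -0.0]} end [ 592.4 -318.3   95.9]
-0.03 n=5 {"delta_pos":[0.304, -0.033, -0.254],"dr":[0.0, -0.0, -0.0]} end [ 612.2 -320.8   95.9]
```

Call:
apply_moves(increments=[{"gripper":0,"delta_pos":[0,0,0],"dr":[0,0,0]},{"gripper":0,"delta_pos":[0,0,0],"dr":[0,0,0]},{"gripper":0,"delta_pos":[0,0,0],"dr":[0,0,0]},{"gripper":0,"delta_pos":[0,0,0],"dr":[0,0,0]},{"gripper":0,"delta_pos":[0,0,0],"dr":[0,0,0]}])

```text
t: 4.37
ee_pos: [562.2, -300.2, 95.8]
orientation: [-2.872, 0.305, 1.044]
ft_force: [-3.8, -3.4, 2.6]
width: 21.0
```

Call:
apply_moves(increments=[{"gripper":0,"delta_pos":[0.243,0.171,-0.203],"dr":[0,0,0]},{"gripper":0,"delta_pos":[0.243,0.171,-0.203],"dr":[0,0,0]},{"gripper":0,"delta_pos":[0.243,0.171,-0.203],"dr":[0,0,0]},{"gripper":0,"delta_pos":[0.243,0.171,-0.203],"dr":[0,0,0]},{"gripper":0,"delta_pos":[0.243,0.171,-0.203],"dr":[0,0,0]}])

```text
t: 4.78
ee_pos: [575.7, -310.2, 95.8]
orientation: [-2.873, 0.3, 1.044]
ft_force: [-3.3, 6.1, 6.0]
width: 21.4
```

Call:
apply_moves(increments=[{"gripper":0,"delta_pos":[0.269,0.076,-0.227],"dr":[0,0,0]},{"gripper":0,"delta_pos":[0.269,0.076,-0.227],"dr":[0,0,0]},{"gripper":0,"delta_pos":[0.269,0.076,-0.227],"dr":[0,0,0]},{"gripper":0,"delta_pos":[0.269,0.076,-0.227],"dr":[0,0,0]},{"gripper":0,"delta_pos":[0.269,0.076,-0.227],"dr":[0,0,0]}])

```text
t: 5.2
ee_pos: [592.1, -317.6, 95.8]
orientation: [-2.873, 0.301, 1.045]
ft_force: [-5.8, 4.7, 5.6]
width: 21.2
```

Call:
apply_moves(increments=[{"gripper":0,"delta_pos":[0.304,-0.033,-0.254],"dr":[0,0,0]},{"gripper":0,"delta_pos":[0.304,-0.033,-0.254],"dr":[0,0,0]},{"gripper":0,"delta_pos":[0.304,-0.033,-0.254],"dr":[0,0,0]},{"gripper":0,"delta_pos":[0.304,-0.033,-0.254],"dr":[0,0,0]},{"gripper":0,"delta_pos":[0.304,-0.033,-0.254],"dr":[0,0,0]}])

```text
t: 5.62
ee_pos: [611.8, -321.6, 95.9]
orientation: [-2.872, 0.305, 1.045]
ft_force: [-6.5, -3.0, 4.2]
width: 21.2
```

Run:
```python
from p import *
chk()
```

```text
t=5.62 grasp [ 603.5 -319.8  103. ] err(tool) [-0.1  0.9  0.1] rot 0.1deg F [-6.5 -3.   4.2] M [-0.22  0.55 -0.32] w 21.2 q [-0.64  0.65  2.06  2.42  0.5  -1.2 ]
```

Call:
apply_moves(increments=[{"gripper":0,"delta_pos":[0.075,-0.021,-0.063],"dr":[0,0,0]},{"gripper":0,"delta_pos":[0.075,-0.021,-0.063],"dr":[0,0,0]},{"gripper":0,"delta_pos":[0.075,-0.021,-0.063],"dr":[0,0,0]},{"gripper":0,"delta_pos":[0,0,0],"dr":[0,0,0]},{"gripper":0,"delta_pos":[0,0,0],"dr":[0,0,0]}])

```text
t: 6.03
ee_pos: [614.9, -321.9, 96.0]
orientation: [-2.872, 0.305, 1.044]
ft_force: [-4.3, -4.5, 2.8]
width: 20.9
```

Run:
```python
from p import *
A=load()
for _ in range(3): A=A@mat([.075,-.021,-.063],[0,0,0])
store(A);chk()
```

```text
t=6.03 grasp [ 606.7 -320.1  103. ] err(tool) [-0.   1.1 -0. ] rot 0.2deg F [-4.3 -4.5  2.8] M [-0.32  0.49 -0.5 ] w 20.9 q [-0.64  0.65  2.06  2.42  0.5  -1.2 ]
```

Call:
apply_moves(increments=[{"gripper":0,"delta_pos":[0.112,-0.031,-0.094],"dr":[0,0,0]},{"gripper":0,"delta_pos":[0.112,-0.031,-0.094],"dr":[0,0,0]},{"gripper":0,"delta_pos":[0.112,-0.031,-0.094],"dr":[0,0,0]},{"gripper":0,"delta_pos":[0.112,-0.031,-0.094],"dr":[0,0,0]},{"gripper":0,"delta_pos":[0,0,0],"dr":[0,0,0]}])

```text
t: 6.45
ee_pos: [618.3, -322.1, 95.6]
orientation: [-2.868, 0.309, 1.048]
ft_force: [-21.6, -4.9, 14.3]
width: 21.1
```

Run:
```python
from p import *
import pickle
A=load()
for _ in range(4): A=A@mat([.112,-.031,-.094],[0,0,0])
store(A);chk()
d=ctrl.get_image('top');pickle.dump(d,open('top2.pkl','wb'));save(d,'top2.png',(310,110,430,210),6)
```

```text
t=6.45 grasp [ 610.1 -320.3  102.7] err(tool) [-1.7  1.9  1.8] rot 0.3deg F [-21.6  -4.9  14.3] M [-0.81  1.   -1.27] w 21.1 q [-0.63  0.65  2.05  2.43  0.49 -1.19]
```

View pics/top2.png

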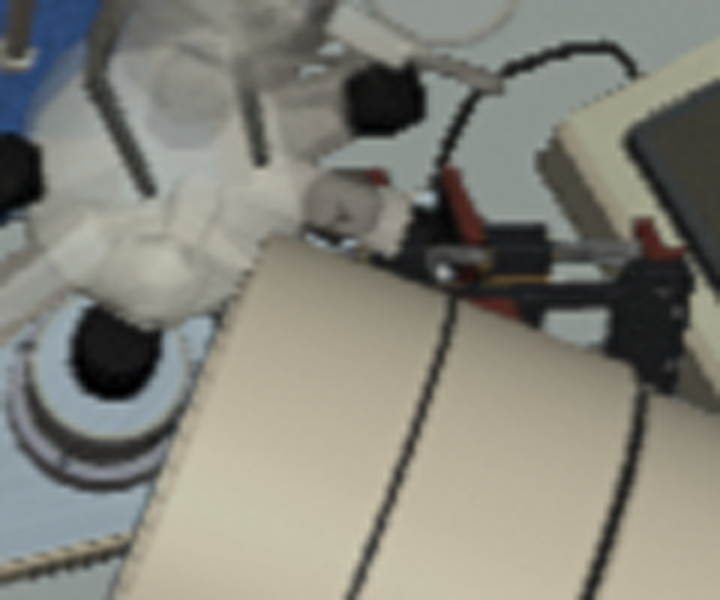

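Crop: the fingers hold the lever grip near (440,240), by the white bar. The beige forearm passes close beneath the glassware at (330,220). I'll measure that gap.

Run:
```python
from p import *
import pickle
d=pickle.load(open('top2.pkl','rb'));P=cloud(d)
d0=pickle.load(open('top1.pkl','rb'));P0=cloud(d0)
new=(abs(d['range_z']-d0['range_z'])>15)&(P[...,2]>60)
q=P[new]
for x in range(250,640,40):
    m=(q[:,0]>=x)&(q[:,0]<x+40)
    if m.sum()>5: print(x,m.sum(),'y',np.percentile(q[m][:,1],[2,98]).round(),'z',np.percentile(q[m][:,2],[2,50,98]).round())
leg(pose(grasp(load())-130*load()[:3,0],40,-12),8,'retreat')
```

```text
250 9057 y [-258.   -5.] z [697. 803. 820.]
290 7287 y [-235.  -30.] z [753. 812. 821.]
330 3852 y [-188.  -53.] z [791. 818. 823.]
370 1016 y [-148.  -78.] z [788. 810. 821.]
450 13 y [-551.  505.] z [ 63. 118. 222.]
490 209 y [-511.  450.] z [142. 173. 246.]
530 483 y [-391. -250.] z [153. 182. 198.]
570 220 y [-444.  418.] z [ 97. 173. 756.]
610 84 y [-484.  435.] z [ 84. 114. 772.]
retreat n=8 {"delta_pos":[-1.625, -0.0, 0.0],"dr":[0.0, -0.0, -0.0]} end [ 523.7 -300.1  179.5]
```

Call:
apply_moves(increments=[{"gripper":100,"delta_pos":[0,0,0],"dr":[0,0,0]},{"gripper":100,"delta_pos":[0,0,0],"dr":[0,0,0]},{"gripper":100,"delta_pos":[0,0,0],"dr":[0,0,0]},{"gripper":100,"delta_pos":[0,0,0],"dr":[0,0,0]},{"gripper":100,"delta_pos":[0,0,0],"dr":[0,0,0]}])

```text
t: 6.92
ee_pos: [621.6, -320.8, 95.8]
orientation: [-2.873, 0.302, 1.044]
ft_force: [-0.5, -1.0, -0.1]
width: 51.3
```

Call:
apply_moves(increments=[{"gripper":100,"delta_pos":[0,0,0],"dr":[0,0,0]},{"gripper":100,"delta_pos":[0,0,0],"dr":[0,0,0]},{"gripper":100,"delta_pos":[-1.625,0,0],"dr":[0,0,0]},{"gripper":100,"delta_pos":[-1.625,0,0],"dr":[0,0,0]},{"gripper":100,"delta_pos":[-1.625,0,0],"dr":[0,0,0]}])

```text
t: 7.33
ee_pos: [584.4, -312.8, 127.2]
orientation: [-2.873, 0.302, 1.045]
ft_force: [1.0, -0.2, -0.9]
width: 84.2
```

Call:
apply_moves(increments=[{"gripper":100,"delta_pos":[-1.625,0,0],"dr":[0,0,0]},{"gripper":100,"delta_pos":[-1.625,0,0],"dr":[0,0,0]},{"gripper":100,"delta_pos":[-1.625,0,0],"dr":[0,0,0]},{"gripper":100,"delta_pos":[-1.625,0,0],"dr":[0,0,0]},{"gripper":100,"delta_pos":[-1.625,0,0],"dr":[0,0,0]}])

```text
t: 7.75
ee_pos: [523.3, -299.9, 179.8]
orientation: [-2.873, 0.303, 1.044]
ft_force: [-0.2, -0.7, 0.8]
width: 87.6
```

Run:
```python
from p import *
import pickle
chk()
leg(pose([460,-176,220],40,0),10,'pre d3')
leg(pose([574.5,-176,125],40,0),10,'to d3')
```

```text
t=7.75 grasp [ 515.  -298.1  186.8] err(tool) [-0.6 -0.1  0.1] rot 0.1deg F [-0.2 -0.7  0.8] M [0.1  0.33 0.01] w 87.6 q [-0.73  0.39  2.23  2.16  0.48 -1.01]
pre d3 n=10 {"delta_pos":[-0.746, -1.171, 0.189],"dr":[-0.0134, -0.0, -0.016]} end [ 468.5 -176.   212.9]
to d3 n=10 {"delta_pos":[1.487, -0.0, -0.008],"dr":[-0.0, -0.0, -0.0001]} end [ 582.9 -176.   118. ]
```

Call:
apply_moves(increments=[{"gripper":100,"delta_pos":[-0.746,-1.171,0.189],"dr":[-0.0134,0,-0.016]},{"gripper":100,"delta_pos":[-0.746,-1.171,0.189],"dr":[-0.0134,0,-0.016]},{"gripper":100,"delta_pos":[-0.746,-1.171,0.189],"dr":[-0.0134,0,-0.016]},{"gripper":100,"delta_pos":[-0.746,-1.171,0.189],"dr":[-0.0134,0,-0.016]},{"gripper":100,"delta_pos":[-0.746,-1.171,0.189],"dr":[-0.0134,0,-0.016]}])

```text
t: 8.17
ee_pos: [499.1, -234.9, 195.8]
orientation: [-2.917, 0.15, 1.061]
ft_force: [-0.4, 0.0, 0.1]
width: 87.6
```

Call:
apply_moves(increments=[{"gripper":100,"delta_pos":[-0.746,-1.171,0.189],"dr":[-0.0134,0,-0.016]},{"gripper":100,"delta_pos":[-0.746,-1.171,0.189],"dr":[-0.0134,0,-0.016]},{"gripper":100,"delta_pos":[-0.746,-1.171,0.189],"dr":[-0.0134,0,-0.016]},{"gripper":100,"delta_pos":[-0.746,-1.171,0.189],"dr":[-0.0134,0,-0.016]},{"gripper":100,"delta_pos":[-0.746,-1.171,0.189],"dr":[-0.0134,0,-0.016]}])

```text
t: 8.58
ee_pos: [467.9, -174.8, 212.8]
orientation: [2.951, 0.001, -1.072]
ft_force: [0.1, -0.6, -1.3]
width: 87.7
```

Run:
```python
from p import *
import pickle
o=log();print(o['t'],o['ee_pos'])
d=ctrl.get_image('top');pickle.dump(d,open('top3.pkl','wb'));save(d,'top3.png',(310,110,430,210),6)
P=cloud(d)
m=(np.hypot(P[...,0]-605,P[...,1]+320)<28)&(P[...,2]>95)&(P[...,2]<125)
q=P[m];print('grip top',len(q),((q.max(0)+q.min(0))/2).round(1),np.median(q,0).round(1),(q.max(0)-q.min(0)).round(1))
```

```text
8.5833 [ 467.90589813 -174.77445286  212.78122231]
grip top 52 [ 601.  -318.3  105.4] [ 598.9 -317.4  107.9] [20.  18.6 20.7]
```

View pics/top3.png

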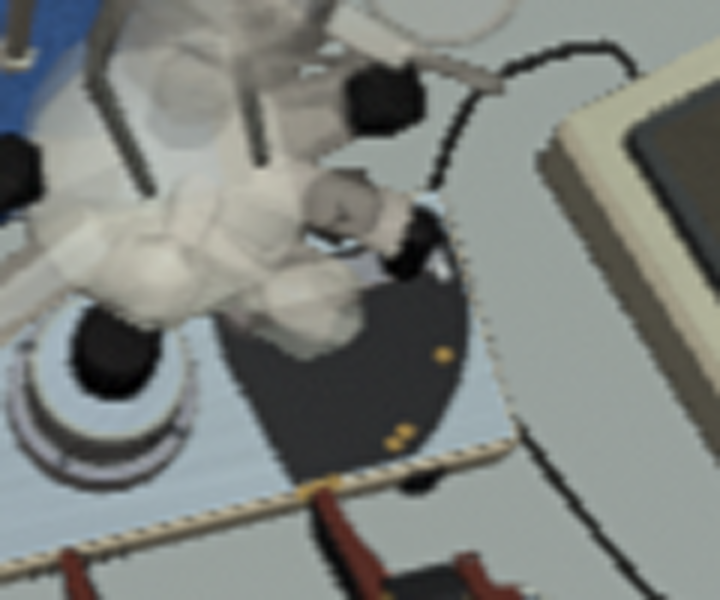

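The lever grip is now at (412,245), against the white bar, measured at (601,-318), which puts the lever at stop. Next is done3.

Call:
apply_moves(increments=[{"gripper":100,"delta_pos":[1.487,0,-0.008],"dr":[0,0,-0.0001]},{"gripper":100,"delta_pos":[1.487,0,-0.008],"dr":[0,0,-0.0001]},{"gripper":100,"delta_pos":[1.487,0,-0.008],"dr":[0,0,-0.0001]},{"gripper":100,"delta_pos":[1.487,0,-0.008],"dr":[0,0,-0.0001]},{"gripper":100,"delta_pos":[1.487,0,-0.008],"dr":[0,0,-0.0001]}])

```text
t: 9.05
ee_pos: [526.4, -176.1, 164.8]
orientation: [2.951, -0.001, -1.072]
ft_force: [0.1, 0.0, 0.7]
width: 87.6
```

Call:
apply_moves(increments=[{"gripper":100,"delta_pos":[1.487,0,-0.008],"dr":[0,0,-0.0001]},{"gripper":100,"delta_pos":[1.487,0,-0.008],"dr":[0,0,-0.0001]},{"gripper":100,"delta_pos":[1.487,0,-0.008],"dr":[0,0,-0.0001]},{"gripper":100,"delta_pos":[1.487,0,-0.008],"dr":[0,0,-0.0001]},{"gripper":100,"delta_pos":[1.487,0,-0.008],"dr":[0,0,-0.0001]}])

```text
t: 9.47
ee_pos: [583.7, -176.1, 117.2]
orientation: [2.952, -0.0, -1.073]
ft_force: [-0.4, -1.0, -0.9]
width: 87.9
```

Call:
apply_moves(increments=[{"gripper":0,"delta_pos":[0,0,0],"dr":[0,0,0]},{"gripper":0,"delta_pos":[0,0,0],"dr":[0,0,0]},{"gripper":0,"delta_pos":[0,0,0],"dr":[0,0,0]},{"gripper":0,"delta_pos":[0,0,0],"dr":[0,0,0]},{"gripper":0,"delta_pos":[0,0,0],"dr":[0,0,0]}])

```text
t: 9.88
ee_pos: [582.6, -176.4, 118.3]
orientation: [2.952, -0.001, -1.072]
ft_force: [-0.1, 0.0, 0.5]
width: 57.7
```

Call:
apply_moves(increments=[{"gripper":0,"delta_pos":[0,0,0],"dr":[0,0,0]},{"gripper":0,"delta_pos":[0,0,0],"dr":[0,0,0]},{"gripper":0,"delta_pos":[0,0,0],"dr":[0,0,0]},{"gripper":0,"delta_pos":[0,0,0],"dr":[0,0,0]},{"gripper":0,"delta_pos":[0,0,0],"dr":[0,0,0]}])

```text
t: 10.3
ee_pos: [583.3, -176.6, 118.0]
orientation: [2.952, -0.002, -1.072]
ft_force: [-0.2, -1.5, 2.0]
width: 35.4
```

Run:
```python
from p import *
chk()
A=load()
leg(pose(grasp(A)+[0,0,28],40,0),5,'lift')
leg(pose(grasp(A)+[-130,0,32],40,0),5,'out')
```

```text
t=10.30 grasp [ 574.8 -176.6  125.1] err(tool) [ 0.3  0.6 -0.3] rot 0.2deg F [-0.2 -1.5  2. ] M [-0.15  0.15 -0.3 ] w 35.4 q [-0.49  0.55  2.23  2.41  0.58 -1.26]
lift n=5 {"delta_pos":[-0.36, -0.0, -0.429],"dr":[-0.0001, -0.0, 0.0001]} end [ 582.9 -176.   146. ]
out n=5 {"delta_pos":[-2.043, -0.0, 1.61],"dr":[0.0, -0.0, -0.0]} end [ 452.9 -176.   150. ]
```

```bash
cat > fk.py <<'E'
from p import *
from scipy.optimize import least_squares
L=np.array([json.loads(l) for l in open('log.jsonl')])
Q=L[:,1:7];E=L[:,7:10];M=R.from_rotvec(L[:,10:13]).as_matrix()
def res(p,full=False):
    D,a1,L1,L2,a3,h=p
    W=E-D*M[:,:,0]
    c,s=np.cos(Q[:,0]),np.sin(Q[:,0])
    r=a1+L1*np.sin(Q[:,1])+L2*np.sin(Q[:,1]+Q[:,2])+a3*np.cos(Q[:,1]+Q[:,2])
    z=h+L1*np.cos(Q[:,1])+L2*np.cos(Q[:,1]+Q[:,2])-a3*np.sin(Q[:,1]+Q[:,2])
    return np.r_[W[:,0]-r*c,W[:,1]-r*s,W[:,2]-z]
s=least_squares(res,[250,50,450,450,0,300]);PAR=s.x
if __name__=='__main__':
    print(s.x.round(1),np.abs(s.fun).max())
    for q,m in zip(Q[:9],M):
        print((R.from_euler('z',q[0])*R.from_euler('y',q[1]+q[2])*R.from_euler('z',q[3])*R.from_euler('y',q[4])*R.from_euler('z',q[5])).as_matrix().T.round(2).dot(m).round(2).tolist())
E
python3 fk.py
```

```text
[329.  -20.7 561.1 511.   85.4 358.6] 11.208825013432659
[[-0.0, -1.0, -0.0], [0.0, 0.0, -1.0], [1.0, -0.0, 0.0]]
[[-0.0, -1.0, -0.0], [0.0, 0.0, -1.0], [1.0, -0.0, 0.0]]
[[-0.0, -1.0, -0.0], [0.0, 0.0, -1.0], [1.0, -0.0, 0.0]]
[[0.0, -1.0, -0.0], [-0.0, -0.0, -1.0], [1.0, -0.0, -0.0]]
[[-0.0, -1.0, -0.0], [-0.0, -0.0, -1.0], [1.0, -0.0, -0.0]]
[[-0.0, -1.0, -0.0], [-0.0, -0.0, -1.0], [1.0, -0.0, -0.0]]
[[-0.0, -1.0, 0.0], [0.0, 0.0, -1.0], [1.0, -0.0, -0.0]]
[[0.0, -1.0, -0.0], [-0.0, -0.0, -1.0], [1.0, -0.0, -0.0]]
[[-0.0, -1.0, -0.0], [-0.0, 0.0, -1.0], [1.0, -0.0, -0.0]]
```

```bash
cat > fk.py <<'E'
from p import *
from scipy.optimize import least_squares
L=np.array([json.loads(l) for l in open('log.jsonl')])
C=np.array([[0,-1,0],[0,0,-1],[1,0,0.]])
LO=np.array([-3,-.9,.09,-1.31,.11,-2.54]);HI=np.array([3,2.11,2.58,4.45,2.69,2.54])
def fk(q,p):
    D,a1,L1,L2,a3,h,a5=p
    e=R.from_euler
    A=e('z',q[0])
    B=A*e('y',q[1]);Cc=A*e('y',q[1]+q[2]);W=Cc*e('z',q[3])*e('y',q[4])
    pos=A.apply([a1,0,h])+B.apply([0,0,L1])+Cc.apply([a3,0,L2])+W.apply([a5,0,D])
    return pos,(W*e('z',q[5])).as_matrix()@C
PF='par.json'
if not os.path.exists(PF):
    s=least_squares(lambda p:np.concatenate([fk(l[1:7],p)[0]-l[7:10] for l in L]),[250,0,450,450,80,350,50])
    print(s.x.round(1),np.abs(s.fun).max());json.dump(s.x.tolist(),open(PF,'w'))
PAR=json.load(open(PF))
def ik(T,q0):
    def f(q):
        p,M=fk(q,PAR);return np.r_[(p-T[:3,3])/100,R.from_matrix(T[:3,:3].T@M).as_rotvec()]
    s=least_squares(f,np.clip(q0,LO+.01,HI-.01),bounds=(LO,HI));return s.x,np.abs(s.fun).max()
def path(q,goal,n):
    "follow the screw path, report the worst joint margin and speed fraction"
    V=np.array([2.39,2.39,3.01,3.14,3.14,3.14]);A=load();S=np.real(expm(logm(np.linalg.inv(A)@goal)/n));mm=9;vm=0
    for _ in range(n):
        A=A@S;q1,e=ik(A,q)
        if e>.02: print('UNREACHABLE',A[:3,3].round(),e.round(3),q1.round(2));return q1
        vm=max(vm,(abs(q1-q)*12/V).max());mm=min(mm,(q1-LO).min(),(HI-q1).min());q=q1
    print('   joint margin %.2f speed %.2f'%(mm,vm),q.round(2));return q
E
python3 - <<'E'
from fk import *
q=L[-1,1:7]
# start of plan: rewind stored command to 'lift' start
A=pose([574.4,-176,125],40,0);store(A)
for nm,g,y,n in [('lift',[574.4,-176,153],0,5),('out',[500,-176,160],0,5),('up',[480,-176,222],0,5),('yaw',[400,-60,222],60,12),('over',[427,148,200],60,12),('down',[427,148,92],60,5)]:
    G=pose(g,40,y);q=path(q,G,n);leg(G,n,nm)
E
```

```text
[306.7  -9.2 555.9 516.1  85.9 343.8  14.2] 11.186777287774163
   joint margin 0.35 speed 0.08 [-0.49  0.48  2.23  2.33  0.52 -1.16]
lift n=5 {"delta_pos":[-0.36, 0.0, -0.429],"dr":[0.0, 0.0, 0.0]} end [ 582.8 -176.   145.9]
   joint margin 0.22 speed 0.13 [-0.6   0.42  2.36  2.26  0.6  -1.2 ]
out n=5 {"delta_pos":[-1.23, 0.0, 0.849],"dr":[0.0, 0.0, 0.0]} end [ 508.4 -176.   152.9]
   joint margin 0.21 speed 0.30 [-0.64  0.21  2.37  1.94  0.52 -0.87]
up n=5 {"delta_pos":[-1.103, 0.0, -0.693],"dr":[0.0, 0.0, 0.0]} end [ 488.5 -176.   214.9]
   joint margin 0.22 speed 0.49 [-0.74  0.31  2.2   0.97  1.13 -0.89]
yaw n=12 {"delta_pos":[-0.119, -1.293, 0.1],"dr":[-0.0561, -0.0, -0.0668]} end [404.2 -52.7 214.9]
   joint margin 0.23 speed 0.27 [-0.18  0.29  2.35  1.46  0.81 -0.9 ]
over n=12 {"delta_pos":[1.354, -0.672, -0.897],"dr":[0.0, 0.0, -0.0]} end [431.3 155.3 192.8]
   joint margin 0.22 speed 0.37 [-0.18  0.62  2.35  1.77  0.83 -1.36]
down n=5 {"delta_pos":[1.387, -0.002, 1.654],"dr":[0.0, 0.0, -0.0001]} end [431.2 155.3  84.9]
```

Call:
apply_moves(increments=[{"gripper":0,"delta_pos":[-0.36,0,-0.429],"dr":[0,0,0]},{"gripper":0,"delta_pos":[-0.36,0,-0.429],"dr":[0,0,0]},{"gripper":0,"delta_pos":[-0.36,0,-0.429],"dr":[0,0,0]},{"gripper":0,"delta_pos":[-0.36,0,-0.429],"dr":[0,0,0]},{"gripper":0,"delta_pos":[-0.36,0,-0.429],"dr":[0,0,0]}])

```text
t: 10.72
ee_pos: [582.8, -176.0, 146.2]
orientation: [2.951, -0.0, -1.073]
ft_force: [-0.3, 0.5, -4.1]
width: 35.8
```

Run:
```python
from p import *
o=ctrl.get_obs();M=frame(o);print((o['ee_pos']-11*M[:,0]).round(1),o['ft_force'].round(1),o['moment'].round(2),o['width'])
```

```text
[ 574.4 -176.   153.2] [-0.3  0.5 -4.1] [0.03 0.83 0.05] 35.81092681019733
```

Lifted cleanly at 4 N, the weight of the pot, with no side force. Carrying it out.

Call:
apply_moves(increments=[{"gripper":0,"delta_pos":[-1.23,0,0.849],"dr":[0,0,0]},{"gripper":0,"delta_pos":[-1.23,0,0.849],"dr":[0,0,0]},{"gripper":0,"delta_pos":[-1.23,0,0.849],"dr":[0,0,0]},{"gripper":0,"delta_pos":[-1.23,0,0.849],"dr":[0,0,0]},{"gripper":0,"delta_pos":[-1.23,0,0.849],"dr":[0,0,0]}])

```text
t: 11.13
ee_pos: [508.0, -176.0, 153.1]
orientation: [2.951, -0.0, -1.072]
ft_force: [-0.3, -0.3, -3.1]
width: 35.8
```

Call:
apply_moves(increments=[{"gripper":0,"delta_pos":[-1.103,0,-0.693],"dr":[0,0,0]},{"gripper":0,"delta_pos":[-1.103,0,-0.693],"dr":[0,0,0]},{"gripper":0,"delta_pos":[-1.103,0,-0.693],"dr":[0,0,0]},{"gripper":0,"delta_pos":[-1.103,0,-0.693],"dr":[0,0,0]},{"gripper":0,"delta_pos":[-1.103,0,-0.693],"dr":[0,0,0]}])

```text
t: 11.55
ee_pos: [488.1, -176.0, 215.5]
orientation: [2.951, -0.001, -1.073]
ft_force: [0.3, -0.1, -3.5]
width: 35.8
```

Call:
apply_moves(increments=[{"gripper":0,"delta_pos":[-0.119,-1.293,0.1],"dr":[-0.0561,0,-0.0668]},{"gripper":0,"delta_pos":[-0.119,-1.293,0.1],"dr":[-0.0561,0,-0.0668]},{"gripper":0,"delta_pos":[-0.119,-1.293,0.1],"dr":[-0.0561,0,-0.0668]},{"gripper":0,"delta_pos":[-0.119,-1.293,0.1],"dr":[-0.0561,0,-0.0668]},{"gripper":0,"delta_pos":[-0.119,-1.293,0.1],"dr":[-0.0561,0,-0.0668]}])

```text
t: 11.97
ee_pos: [469.1, -113.6, 214.9]
orientation: [2.749, 0.615, -1.0]
ft_force: [0.2, 0.3, -3.8]
width: 35.3
```

Call:
apply_moves(increments=[{"gripper":0,"delta_pos":[-0.119,-1.293,0.1],"dr":[-0.0561,0,-0.0668]},{"gripper":0,"delta_pos":[-0.119,-1.293,0.1],"dr":[-0.0561,0,-0.0668]},{"gripper":0,"delta_pos":[-0.119,-1.293,0.1],"dr":[-0.0561,0,-0.0668]},{"gripper":0,"delta_pos":[-0.119,-1.293,0.1],"dr":[-0.0561,0,-0.0668]},{"gripper":0,"delta_pos":[-0.119,-1.293,0.1],"dr":[-0.0561,0,-0.0668]}])

```text
t: 12.38
ee_pos: [425.9, -65.9, 214.7]
orientation: [2.449, 1.147, -0.892]
ft_force: [0.4, 0.6, -3.5]
width: 35.5
```

Call:
apply_moves(increments=[{"gripper":0,"delta_pos":[-0.119,-1.293,0.1],"dr":[-0.0561,0,-0.0668]},{"gripper":0,"delta_pos":[-0.119,-1.293,0.1],"dr":[-0.0561,0,-0.0668]},{"gripper":0,"delta_pos":[1.354,-0.672,-0.897],"dr":[0,0,0]},{"gripper":0,"delta_pos":[1.354,-0.672,-0.897],"dr":[0,0,0]},{"gripper":0,"delta_pos":[1.354,-0.672,-0.897],"dr":[0,0,0]}])

```text
t: 12.8
ee_pos: [411.3, -0.8, 208.9]
orientation: [2.309, 1.33, -0.841]
ft_force: [0.0, 0.9, -3.7]
width: 35.5
```

Call:
apply_moves(increments=[{"gripper":0,"delta_pos":[1.354,-0.672,-0.897],"dr":[0,0,0]},{"gripper":0,"delta_pos":[1.354,-0.672,-0.897],"dr":[0,0,0]},{"gripper":0,"delta_pos":[1.354,-0.672,-0.897],"dr":[0,0,0]},{"gripper":0,"delta_pos":[1.354,-0.672,-0.897],"dr":[0,0,0]},{"gripper":0,"delta_pos":[1.354,-0.672,-0.897],"dr":[0,0,0]}])

```text
t: 13.22
ee_pos: [422.4, 86.4, 199.8]
orientation: [2.309, 1.331, -0.84]
ft_force: [1.1, -0.5, -3.5]
width: 35.5
```

Call:
apply_moves(increments=[{"gripper":0,"delta_pos":[1.354,-0.672,-0.897],"dr":[0,0,0]},{"gripper":0,"delta_pos":[1.354,-0.672,-0.897],"dr":[0,0,0]},{"gripper":0,"delta_pos":[1.354,-0.672,-0.897],"dr":[0,0,0]},{"gripper":0,"delta_pos":[1.354,-0.672,-0.897],"dr":[0,0,0]},{"gripper":0,"delta_pos":[0,0,0],"dr":[0,0,0]}])

```text
t: 13.63
ee_pos: [430.8, 157.2, 192.3]
orientation: [2.308, 1.336, -0.839]
ft_force: [-0.2, 1.2, -4.1]
width: 35.6
```

Run:
```python
from p import *
import pickle
store(pose([427,148,200],40,60));chk()
d=ctrl.get_image('top');pickle.dump(d,open('top4.pkl','wb'));save(d,'top4.png',s=1.4)
```

```text
t=13.63 grasp [426.6 149.9 199.4] err(tool) [ 1.5 -1.3 -0.5] rot 0.2deg F [-0.2  1.2 -4.1] M [-0.67  0.35  0.01] w 35.6 q [-0.17  0.29  2.37  1.48  0.81 -0.92]
```

View pics/top4.png

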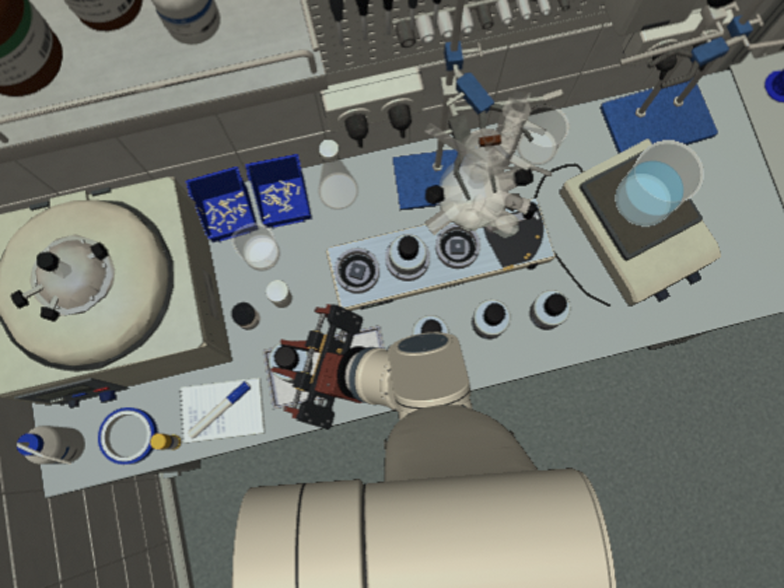

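Pot held over the left part of the tray (285,360); everything else stands still. Lowering, releasing and going on to done2.

Run:
```python
from fk import *
q=L[-1,1:7]
A=pose([427,148,87],40,60);
leg(A,5,'down')
q,_=ik(A,q)
for nm,g,y,n in [('retreat',A[:3,3]-121*A[:3,0],60,5),('pre',[460,-83,220],0,15),('to d2',[577,-83,125],40*0,10)]:
    G=pose(g,40,y);q=path(q,G,n);leg(G,n,nm)
import pickle
d=pickle.load(open('top4.pkl','rb'));P=cloud(d)
for c in [(575,12),(575,-176)]:
    m=(abs(P[...,2]-56)<6)&(np.hypot(P[...,0]-c[0],P[...,1]-c[1])<24)
    v=P[m][:,:2].astype(np.float32);print('stub',len(v),v.mean(0),cv2.minAreaRect(v))
    m=(abs(P[...,2]-66)<4)&(np.hypot(P[...,0]-c[0],P[...,1]-c[1])<46)
    v=P[m];print('collar',((v.max(0)+v.min(0))/2).round(1),(v.max(0)-v.min(0)).round(1))
for x,y in [(432,-88),(433,-203),(425,-312)]:
    m=(abs(P[...,2]-102)<6)&(np.hypot(P[...,0]-x,P[...,1]-y)<30)
    v=P[m];print('fresh',len(v),((v.max(0)+v.min(0))/2).round(1) if len(v) else '')
```

```text
down n=5 {"delta_pos":[1.453, 0.0, 1.731],"dr":[-0.0, 0.0, 0.0]} end [431.2 155.3  79.9]
   joint margin 0.19 speed 0.33 [-0.45  0.41  2.39  1.37  0.89 -1.13]
retreat n=5 {"delta_pos":[-2.2, 0.0, 0.0],"dr":[-0.0, 0.0, 0.0]} end [389.1  82.3 150.6]
   joint margin 0.08 speed 0.43 [-0.38  0.14  2.5   2.41  0.44 -1.14]
pre n=15 {"delta_pos":[-0.376, 1.272, -0.227],"dr":[0.0449, 0.0, 0.0535]} end [468.4 -83.  213. ]
   joint margin 0.10 speed 0.29 [-0.24  0.54  2.29  2.79  0.57 -1.43]
to d2 n=10 {"delta_pos":[1.508, -0.0, -0.025],"dr":[-0.0, 0.0, -0.0]} end [585.5 -83.1 117.9]
stub 101 [576.24835   11.937093] ((577.7540893554688, 14.64320182800293), (31.68378257751465, 26.923555374145508), 60.39863204956055)
collar [575.7  11.9  66. ] [79.2 81.1  7.9]
stub 105 [ 576.54663 -178.30869] ((575.5761108398438, -180.74200439453125), (33.863990783691406, 26.762182235717773), 71.70927429199219)
collar [ 576.8 -177.8   66. ] [80.9 81.3  7.9]
fresh 109 [435.9 -89.8 101.3]
fresh 154 [ 433.6 -203.6  101.2]
fresh 161 [ 424.5 -312.8  101.6]
```

Call:
apply_moves(increments=[{"gripper":0,"delta_pos":[1.453,0,1.731],"dr":[0,0,0]},{"gripper":0,"delta_pos":[1.453,0,1.731],"dr":[0,0,0]},{"gripper":0,"delta_pos":[1.453,0,1.731],"dr":[0,0,0]},{"gripper":0,"delta_pos":[1.453,0,1.731],"dr":[0,0,0]},{"gripper":0,"delta_pos":[1.453,0,1.731],"dr":[0,0,0]}])

```text
t: 14.1
ee_pos: [432.5, 154.0, 78.4]
orientation: [2.311, 1.33, -0.839]
ft_force: [-2.6, -5.2, 1.8]
width: 35.5
```

Call:
apply_moves(increments=[{"gripper":0,"delta_pos":[0,0,0],"dr":[0,0,0]},{"gripper":0,"delta_pos":[0,0,0],"dr":[0,0,0]},{"gripper":100,"delta_pos":[0,0,0],"dr":[0,0,0]},{"gripper":100,"delta_pos":[0,0,0],"dr":[0,0,0]},{"gripper":100,"delta_pos":[0,0,0],"dr":[0,0,0]}])

```text
t: 14.52
ee_pos: [432.4, 154.8, 80.5]
orientation: [2.311, 1.331, -0.837]
ft_force: [0.9, -0.1, 0.9]
width: 52.1
```

Call:
apply_moves(increments=[{"gripper":100,"delta_pos":[0,0,0],"dr":[0,0,0]},{"gripper":100,"delta_pos":[0,0,0],"dr":[0,0,0]},{"gripper":100,"delta_pos":[0,0,0],"dr":[0,0,0]},{"gripper":100,"delta_pos":[0,0,0],"dr":[0,0,0]},{"gripper":100,"delta_pos":[0,0,0],"dr":[0,0,0]}])

```text
t: 14.93
ee_pos: [431.7, 155.0, 79.2]
orientation: [2.31, 1.332, -0.84]
ft_force: [-0.3, 0.1, -0.3]
width: 85.5
```

Call:
apply_moves(increments=[{"gripper":100,"delta_pos":[-2.2,0,0],"dr":[0,0,0]},{"gripper":100,"delta_pos":[-2.2,0,0],"dr":[0,0,0]},{"gripper":100,"delta_pos":[-2.2,0,0],"dr":[0,0,0]},{"gripper":100,"delta_pos":[-2.2,0,0],"dr":[0,0,0]},{"gripper":100,"delta_pos":[-2.2,0,0],"dr":[0,0,0]}])

```text
t: 15.35
ee_pos: [388.6, 81.6, 150.2]
orientation: [2.31, 1.333, -0.842]
ft_force: [-0.5, -0.1, 0.7]
width: 87.7
```

Run:
```python
from p import *
import pickle
o=log();print(o['t'],o['ee_pos'],'expected 389.1 82.3 150.6',o['width'],o['ft_force'])
d=ctrl.get_image('top');P=cloud(d)
m=(np.hypot(P[...,0]-427,P[...,1]-148)<30)&(P[...,2]>92)&(P[...,2]<115);v=P[m];print('tray pot knob',len(v),((v.max(0)+v.min(0))/2).round(1),(v.max(0)-v.min(0)).round(1))
```

```text
15.35 [388.60249257  81.63177038 150.24190714] expected 389.1 82.3 150.6 87.65723987854739 [-0.46215222 -0.07992891  0.66179678]
tray pot knob 183 [428.6 149.9 101.6] [36.8 36.2 15.8]
```

Call:
apply_moves(increments=[{"gripper":100,"delta_pos":[-0.376,1.272,-0.227],"dr":[0.0449,0,0.0535]},{"gripper":100,"delta_pos":[-0.376,1.272,-0.227],"dr":[0.0449,0,0.0535]},{"gripper":100,"delta_pos":[-0.376,1.272,-0.227],"dr":[0.0449,0,0.0535]},{"gripper":100,"delta_pos":[-0.376,1.272,-0.227],"dr":[0.0449,0,0.0535]},{"gripper":100,"delta_pos":[-0.376,1.272,-0.227],"dr":[0.0449,0,0.0535]}])

```text
t: 15.82
ee_pos: [435.3, 37.3, 170.6]
orientation: [2.587, 0.935, -0.941]
ft_force: [-0.6, 0.5, -0.6]
width: 88.2
```

Call:
apply_moves(increments=[{"gripper":100,"delta_pos":[-0.376,1.272,-0.227],"dr":[0.0449,0,0.0535]},{"gripper":100,"delta_pos":[-0.376,1.272,-0.227],"dr":[0.0449,0,0.0535]},{"gripper":100,"delta_pos":[-0.376,1.272,-0.227],"dr":[0.0449,0,0.0535]},{"gripper":100,"delta_pos":[-0.376,1.272,-0.227],"dr":[0.0449,0,0.0535]},{"gripper":100,"delta_pos":[-0.376,1.272,-0.227],"dr":[0.0449,0,0.0535]}])

```text
t: 16.23
ee_pos: [462.4, -20.1, 191.4]
orientation: [2.804, 0.488, -1.02]
ft_force: [-0.2, 0.3, 0.3]
width: 87.9
```

Call:
apply_moves(increments=[{"gripper":100,"delta_pos":[-0.376,1.272,-0.227],"dr":[0.0449,0,0.0535]},{"gripper":100,"delta_pos":[-0.376,1.272,-0.227],"dr":[0.0449,0,0.0535]},{"gripper":100,"delta_pos":[-0.376,1.272,-0.227],"dr":[0.0449,0,0.0535]},{"gripper":100,"delta_pos":[-0.376,1.272,-0.227],"dr":[0.0449,0,0.0535]},{"gripper":100,"delta_pos":[-0.376,1.272,-0.227],"dr":[0.0449,0,0.0535]}])

```text
t: 16.65
ee_pos: [468.2, -83.3, 212.1]
orientation: [-2.951, 0.006, 1.074]
ft_force: [0.4, -1.6, 0.2]
width: 87.8
```

Call:
apply_moves(increments=[{"gripper":100,"delta_pos":[1.508,0,-0.025],"dr":[0,0,0]},{"gripper":100,"delta_pos":[1.508,0,-0.025],"dr":[0,0,0]},{"gripper":100,"delta_pos":[1.508,0,-0.025],"dr":[0,0,0]},{"gripper":100,"delta_pos":[1.508,0,-0.025],"dr":[0,0,0]},{"gripper":100,"delta_pos":[1.508,0,-0.025],"dr":[0,0,0]}])

```text
t: 17.07
ee_pos: [527.5, -82.9, 163.9]
orientation: [2.951, -0.002, -1.074]
ft_force: [-0.3, -0.5, 0.2]
width: 88.0
```

Run:
```python
from p import *
o=log();M=frame(o);print(o['t'],o['ee_pos'].round(1),(o['ee_pos']-11*M[:,0]).round(1),'expect 518.5 -83 172.5',o['qpos'].round(2),o['ft_force'].round(1))
```

```text
17.0667 [527.5 -82.9 163.9] [519.1 -82.9 171. ] expect 518.5 -83 172.5 [-0.31  0.37  2.4   2.66  0.53 -1.35] [-0.3 -0.5  0.2]
```

Call:
apply_moves(increments=[{"gripper":100,"delta_pos":[1.508,0,-0.025],"dr":[0,0,0]},{"gripper":100,"delta_pos":[1.508,0,-0.025],"dr":[0,0,0]},{"gripper":100,"delta_pos":[1.508,0,-0.025],"dr":[0,0,0]},{"gripper":100,"delta_pos":[1.508,0,-0.025],"dr":[0,0,0]},{"gripper":100,"delta_pos":[1.508,0,-0.025],"dr":[0,0,0]}])

```text
t: 17.48
ee_pos: [586.0, -82.9, 116.2]
orientation: [2.951, -0.002, -1.075]
ft_force: [-0.5, 0.5, -0.0]
width: 88.2
```

Call:
apply_moves(increments=[{"gripper":0,"delta_pos":[0,0,0],"dr":[0,0,0]},{"gripper":0,"delta_pos":[0,0,0],"dr":[0,0,0]},{"gripper":0,"delta_pos":[0,0,0],"dr":[0,0,0]},{"gripper":0,"delta_pos":[0,0,0],"dr":[0,0,0]},{"gripper":0,"delta_pos":[0,0,0],"dr":[0,0,0]}])

```text
t: 17.9
ee_pos: [585.2, -83.4, 118.1]
orientation: [2.952, -0.002, -1.072]
ft_force: [-0.1, 0.3, -0.7]
width: 57.7
```

Call:
apply_moves(increments=[{"gripper":0,"delta_pos":[0,0,0],"dr":[0,0,0]},{"gripper":0,"delta_pos":[0,0,0],"dr":[0,0,0]},{"gripper":0,"delta_pos":[0,0,0],"dr":[0,0,0]},{"gripper":0,"delta_pos":[0,0,0],"dr":[0,0,0]},{"gripper":0,"delta_pos":[0,0,0],"dr":[0,0,0]}])

```text
t: 18.32
ee_pos: [585.9, -83.6, 117.9]
orientation: [2.952, -0.003, -1.072]
ft_force: [-1.5, -1.9, 1.5]
width: 35.6
```

Run:
```python
from fk import *
store(pose([577,-83,125],40,0))
o=chk();q=o['qpos']
for nm,g,y,n in [('lift',[577,-83,153],0,5),('out',[500,-83,165],0,5),('up',[460,-83,215],0,5),('yaw',[390,-50,215],60,12),('over',[422.5,58,200],60,8),('down',[422.5,58,87],60,5)]:
    G=pose(g,40,y);q=path(q,G,n);leg(G,n,nm)
```

```text
t=18.32 grasp [577.4 -83.6 125. ] err(tool) [ 0.3  0.6 -0.3] rot 0.2deg F [-1.5 -1.9  1.5] M [-0.09  0.21 -0.17] w 35.6 q [-0.26  0.54  2.29  2.77  0.58 -1.43]
   joint margin 0.28 speed 0.09 [-0.25  0.46  2.3   2.74  0.5  -1.38]
lift n=5 {"delta_pos":[-0.36, 0.0, -0.429],"dr":[0.0, 0.0, 0.0]} end [585.4 -83.  145.9]
   joint margin 0.14 speed 0.12 [-0.31  0.38  2.44  2.69  0.57 -1.39]
out n=5 {"delta_pos":[-1.334, 0.0, 0.806],"dr":[0.0, 0.0, 0.0]} end [508.4 -83.  157.9]
   joint margin 0.08 speed 0.26 [-0.37  0.16  2.5   2.45  0.45 -1.17]
up n=5 {"delta_pos":[-1.256, 0.0, -0.252],"dr":[0.0, 0.0, 0.0]} end [468.4 -83.  208. ]
   joint margin 0.09 speed 0.91 [-0.74  0.31  2.23  0.98  1.11 -0.92]
yaw n=12 {"delta_pos":[-0.315, -0.611, 0.265],"dr":[-0.0561, -0.0, -0.0668]} end [394.2 -42.6 207.9]
   joint margin 0.28 speed 0.20 [-0.44  0.32  2.3   1.23  0.94 -0.91]
over n=8 {"delta_pos":[1.171, -0.323, -0.739],"dr":[0.0, 0.0, -0.0001]} end [426.7  65.3 192.9]
   joint margin 0.27 speed 0.33 [-0.45  0.64  2.3   1.48  0.87 -1.31]
down n=5 {"delta_pos":[1.452, -0.0, 1.732],"dr":[0.0, 0.0, 0.0]} end [426.7  65.3  79.9]
```

Run:
```python
from fk import *
store(pose([460,-83,215],40,0))
q=np.array([-0.37,0.16,2.5,2.45,0.45,-1.17])
for nm,g,y,n in [('yaw',[415,0,215],60,20),('over',[422.5,58,200],60,5),('down',[422.5,58,87],60,5)]:
    G=pose(g,40,y);q=path(q,G,n);leg(G,n,nm)
```

```text
joint margin 0.09 speed 0.52 [-0.59  0.3   2.25  1.09  1.04 -0.88]
yaw n=20 {"delta_pos":[-0.001, -0.538, 0.001],"dr":[-0.0337, -0.0, -0.0401]} end [419.1   7.2 207.9]
   joint margin 0.28 speed 0.16 [-0.44  0.32  2.3   1.23  0.94 -0.91]
over n=5 {"delta_pos":[1.021, -0.45, -0.467],"dr":[0.0002, 0.0001, -0.0]} end [426.7  65.3 192.9]
   joint margin 0.27 speed 0.33 [-0.45  0.64  2.3   1.48  0.87 -1.31]
down n=5 {"delta_pos":[1.453, 0.0, 1.731],"dr":[-0.0, -0.0, -0.0]} end [426.7  65.3  79.9]
```

Call:
apply_moves(increments=[{"gripper":0,"delta_pos":[-0.36,0,-0.429],"dr":[0,0,0]},{"gripper":0,"delta_pos":[-0.36,0,-0.429],"dr":[0,0,0]},{"gripper":0,"delta_pos":[-0.36,0,-0.429],"dr":[0,0,0]},{"gripper":0,"delta_pos":[-0.36,0,-0.429],"dr":[0,0,0]},{"gripper":0,"delta_pos":[-0.36,0,-0.429],"dr":[0,0,0]}])

```text
t: 18.73
ee_pos: [585.5, -83.3, 146.2]
orientation: [2.952, -0.002, -1.073]
ft_force: [-1.0, -0.3, -3.0]
width: 35.2
```

Call:
apply_moves(increments=[{"gripper":0,"delta_pos":[-1.334,0,0.806],"dr":[0,0,0]},{"gripper":0,"delta_pos":[-1.334,0,0.806],"dr":[0,0,0]},{"gripper":0,"delta_pos":[-1.334,0,0.806],"dr":[0,0,0]},{"gripper":0,"delta_pos":[-1.334,0,0.806],"dr":[0,0,0]},{"gripper":0,"delta_pos":[-1.334,0,0.806],"dr":[0,0,0]}])

```text
t: 19.15
ee_pos: [508.0, -83.2, 158.2]
orientation: [2.952, -0.002, -1.072]
ft_force: [-0.5, 0.4, -3.5]
width: 35.7
```

Call:
apply_moves(increments=[{"gripper":0,"delta_pos":[-1.256,0,-0.252],"dr":[0,0,0]},{"gripper":0,"delta_pos":[-1.256,0,-0.252],"dr":[0,0,0]},{"gripper":0,"delta_pos":[-1.256,0,-0.252],"dr":[0,0,0]},{"gripper":0,"delta_pos":[-1.256,0,-0.252],"dr":[0,0,0]},{"gripper":0,"delta_pos":[-1.256,0,-0.252],"dr":[0,0,0]}])

```text
t: 19.57
ee_pos: [468.0, -83.2, 208.3]
orientation: [2.951, -0.003, -1.072]
ft_force: [0.8, 0.8, -3.7]
width: 35.7
```

Call:
apply_moves(increments=[{"gripper":0,"delta_pos":[-0.001,-0.538,0.001],"dr":[-0.0337,0,-0.0401]},{"gripper":0,"delta_pos":[-0.001,-0.538,0.001],"dr":[-0.0337,0,-0.0401]},{"gripper":0,"delta_pos":[-0.001,-0.538,0.001],"dr":[-0.0337,0,-0.0401]},{"gripper":0,"delta_pos":[-0.001,-0.538,0.001],"dr":[-0.0337,0,-0.0401]},{"gripper":0,"delta_pos":[-0.001,-0.538,0.001],"dr":[-0.0337,0,-0.0401]}])

```text
t: 19.98
ee_pos: [465.5, -56.3, 208.0]
orientation: [2.844, 0.376, -1.033]
ft_force: [0.6, -0.5, -4.6]
width: 35.7
```

Call:
apply_moves(increments=[{"gripper":0,"delta_pos":[-0.001,-0.538,0.001],"dr":[-0.0337,0,-0.0401]},{"gripper":0,"delta_pos":[-0.001,-0.538,0.001],"dr":[-0.0337,0,-0.0401]},{"gripper":0,"delta_pos":[-0.001,-0.538,0.001],"dr":[-0.0337,0,-0.0401]},{"gripper":0,"delta_pos":[-0.001,-0.538,0.001],"dr":[-0.0337,0,-0.0401]},{"gripper":0,"delta_pos":[-0.001,-0.538,0.001],"dr":[-0.0337,0,-0.0401]}])

```text
t: 20.4
ee_pos: [455.8, -31.4, 207.8]
orientation: [2.698, 0.724, -0.981]
ft_force: [-0.4, 0.5, -4.8]
width: 35.6
```

Call:
apply_moves(increments=[{"gripper":0,"delta_pos":[-0.001,-0.538,0.001],"dr":[-0.0337,0,-0.0401]},{"gripper":0,"delta_pos":[-0.001,-0.538,0.001],"dr":[-0.0337,0,-0.0401]},{"gripper":0,"delta_pos":[-0.001,-0.538,0.001],"dr":[-0.0337,0,-0.0401]},{"gripper":0,"delta_pos":[-0.001,-0.538,0.001],"dr":[-0.0337,0,-0.0401]},{"gripper":0,"delta_pos":[-0.001,-0.538,0.001],"dr":[-0.0337,0,-0.0401]}])

```text
t: 20.82
ee_pos: [440.0, -9.8, 207.7]
orientation: [2.517, 1.044, -0.916]
ft_force: [0.1, -0.6, -3.3]
width: 35.8
```

Call:
apply_moves(increments=[{"gripper":0,"delta_pos":[-0.001,-0.538,0.001],"dr":[-0.0337,0,-0.0401]},{"gripper":0,"delta_pos":[-0.001,-0.538,0.001],"dr":[-0.0337,0,-0.0401]},{"gripper":0,"delta_pos":[-0.001,-0.538,0.001],"dr":[-0.0337,0,-0.0401]},{"gripper":0,"delta_pos":[-0.001,-0.538,0.001],"dr":[-0.0337,0,-0.0401]},{"gripper":0,"delta_pos":[-0.001,-0.538,0.001],"dr":[-0.0337,0,-0.0401]}])

```text
t: 21.23
ee_pos: [419.1, 6.8, 207.6]
orientation: [2.306, 1.333, -0.84]
ft_force: [0.1, -0.5, -3.6]
width: 35.4
```

Call:
apply_moves(increments=[{"gripper":0,"delta_pos":[1.021,-0.45,-0.467],"dr":[0.0002,0.0001,0]},{"gripper":0,"delta_pos":[1.021,-0.45,-0.467],"dr":[0.0002,0.0001,0]},{"gripper":0,"delta_pos":[1.021,-0.45,-0.467],"dr":[0.0002,0.0001,0]},{"gripper":0,"delta_pos":[1.021,-0.45,-0.467],"dr":[0.0002,0.0001,0]},{"gripper":0,"delta_pos":[1.021,-0.45,-0.467],"dr":[0.0002,0.0001,0]}])

```text
t: 21.65
ee_pos: [427.2, 65.3, 192.5]
orientation: [2.31, 1.33, -0.84]
ft_force: [0.1, 0.2, -4.6]
width: 35.7
```

Run:
```python
from p import *
store(pose([422.5,58,200],40,60));chk()
d=ctrl.get_image('top');P=cloud(d)
m=(np.hypot(P[...,0]-428,P[...,1]-150)<30)&(P[...,2]>92)&(P[...,2]<115);v=P[m];print('tray pot knob',len(v),((v.max(0)+v.min(0))/2).round(1))
m=(np.hypot(P[...,0]-577,P[...,1]+83)<22)&(abs(P[...,2]-56)<6);v=P[m][:,:2].astype(np.float32);print('stub2',len(v),cv2.minAreaRect(v))
```

```text
t=21.65 grasp [423.   58.  199.5] err(tool) [0.5 0.4 0.2] rot 0.2deg F [ 0.1  0.2 -4.6] M [-0.72  0.35  0.05] w 35.7 q [-0.44  0.31  2.33  1.25  0.93 -0.93]
tray pot knob 184 [428.2 149.5 100. ]
stub2 102 ((575.78564453125, -82.69017028808594), (23.109874725341797, 37.346092224121094), 75.93233489990234)
```

Run:
```python
from fk import *
q=L[-1,1:7]
A=pose([422.5,58,87],40,60);store(A);q,_=ik(A,q)
leg(pose(A[:3,3]-121*A[:3,0],40,60),5,'retreat')
A=load()
for yf in (-30,0,30):
    store(A);qq=q;print('f3 yaw',yf)
    M=pose([0,0,0],40,yf)[:3,0]
    for nm,g,n in [('pre',np.array([424.5,-312,85])-110*M,25),('in',[424.5,-312,85],8)]:
        G=pose(g,40,yf);qq=path(qq,G,n);leg(G,n,nm)
    for g in ([500,-312,200],[480,-240,200],[500,-177,170],[576,-177,165]):
        G=pose(g,40,-25);q1,e=ik(G,qq);print(g,e.round(3),q1.round(2))
    for y in (-45,-25,0,25,45):
        q1,e=ik(pose([576,-177,139],40,y),qq);print('  st3 yaw',y,e.round(3),q1.round(2),min((q1-LO).min(),(HI-q1).min()).round(2))
store(A)
```

```text
retreat n=5 {"delta_pos":[-2.2, 0.0, -0.0],"dr":[-0.0, 0.0, 0.0]} end [384.6  -7.7 150.6]
f3 yaw -30
   joint margin 0.01 speed 1.29 [-0.81  0.39  2.57  2.8   0.7  -1.49]
pre n=25 {"delta_pos":[-0.341, 1.1, 0.296],"dr":[0.0404, 0.0, 0.0481]} end [ 358.9 -274.1  148.7]
   joint margin 0.03 speed 0.20 [-0.72  0.65  2.39  2.92  0.77 -1.54]
in n=8 {"delta_pos":[1.374, 0.0, 0.001],"dr":[-0.0, 0.0001, 0.0001]} end [ 431.8 -316.2   78. ]
[500, -312, 200] 0.0 [-0.65  0.33  2.28  2.68  0.37 -1.27]
[480, -240, 200] 0.0 [-0.49  0.28  2.39  3.04  0.4  -1.51]
[500, -177, 170] 0.0 [-0.26  0.37  2.4   3.42  0.52 -1.7 ]
[576, -177, 165] 0.0 [-0.2   0.44  2.26  3.56  0.45 -1.8 ]
  st3 yaw -45 0.0 [-0.01  0.53  2.17  4.32  0.62 -2.11] 0.13
  st3 yaw -25 0.0 [-0.2   0.51  2.26  3.51  0.51 -1.75] 0.32
  st3 yaw 0 0.0 [-0.49  0.51  2.23  2.37  0.54 -1.21] 0.35
  st3 yaw 25 0.0 [-0.66  0.57  2.07  1.56  0.75 -0.88] 0.51
  st3 yaw 45 0.0 [-0.7   0.63  1.9   1.18  0.97 -0.8 ] 0.68
f3 yaw 0
   joint margin 0.25 speed 1.33 [-1.25  0.44  2.33  1.55  0.81 -1.07]
pre n=25 {"delta_pos":[-0.599, 1.012, 0.513],"dr"
[... 935 characters left out ...]
int margin 0.58 speed 0.11 [-1.09  0.7   2.    1.19  0.97 -1.03]
in n=8 {"delta_pos":[1.375, 0.001, -0.002],"dr":[-0.0001, 0.0, 0.0001]} end [ 431.8 -307.8   78. ]
[500, -312, 200] 0.0 [-0.65  0.33  2.28  2.68  0.37 -1.27]
[480, -240, 200] 0.0 [-0.49  0.28  2.39  3.04  0.4  -1.51]
[500, -177, 170] 0.0 [-0.26  0.37  2.4   3.42  0.52 -1.7 ]
[576, -177, 165] 0.0 [-0.2   0.44  2.26  3.56  0.45 -1.8 ]
  st3 yaw -45 0.0 [-0.01  0.53  2.17  4.32  0.62 -2.11] 0.13
  st3 yaw -25 0.0 [-0.2   0.51  2.26  3.51  0.51 -1.75] 0.32
  st3 yaw 0 0.0 [-0.49  0.51  2.23  2.37  0.54 -1.21] 0.35
  st3 yaw 25 0.0 [-0.66  0.57  2.07  1.56  0.75 -0.88] 0.51
  st3 yaw 45 0.0 [-0.7   0.63  1.9   1.18  0.97 -0.8 ] 0.68
```

Call:
apply_moves(increments=[{"gripper":0,"delta_pos":[1.453,0,1.731],"dr":[0,0,0]},{"gripper":0,"delta_pos":[1.453,0,1.731],"dr":[0,0,0]},{"gripper":0,"delta_pos":[1.453,0,1.731],"dr":[0,0,0]},{"gripper":0,"delta_pos":[1.453,0,1.731],"dr":[0,0,0]},{"gripper":0,"delta_pos":[1.453,0,1.731],"dr":[0,0,0]}])

```text
t: 22.12
ee_pos: [427.9, 64.3, 78.6]
orientation: [2.31, 1.33, -0.839]
ft_force: [-0.5, -7.2, 5.1]
width: 35.7
```

Call:
apply_moves(increments=[{"gripper":0,"delta_pos":[0,0,0],"dr":[0,0,0]},{"gripper":0,"delta_pos":[0,0,0],"dr":[0,0,0]},{"gripper":100,"delta_pos":[0,0,0],"dr":[0,0,0]},{"gripper":100,"delta_pos":[0,0,0],"dr":[0,0,0]},{"gripper":100,"delta_pos":[0,0,0],"dr":[0,0,0]}])

```text
t: 22.53
ee_pos: [427.8, 64.8, 80.7]
orientation: [2.311, 1.33, -0.838]
ft_force: [-0.3, -0.9, 0.6]
width: 52.1
```

Call:
apply_moves(increments=[{"gripper":100,"delta_pos":[0,0,0],"dr":[0,0,0]},{"gripper":100,"delta_pos":[0,0,0],"dr":[0,0,0]},{"gripper":100,"delta_pos":[0,0,0],"dr":[0,0,0]},{"gripper":100,"delta_pos":[0,0,0],"dr":[0,0,0]},{"gripper":100,"delta_pos":[0,0,0],"dr":[0,0,0]}])

```text
t: 22.95
ee_pos: [427.3, 65.0, 79.4]
orientation: [2.311, 1.332, -0.84]
ft_force: [-0.1, 0.2, -0.7]
width: 84.8
```

Call:
apply_moves(increments=[{"gripper":100,"delta_pos":[-2.2,0,0],"dr":[0,0,0]},{"gripper":100,"delta_pos":[-2.2,0,0],"dr":[0,0,0]},{"gripper":100,"delta_pos":[-2.2,0,0],"dr":[0,0,0]},{"gripper":100,"delta_pos":[-2.2,0,0],"dr":[0,0,0]},{"gripper":100,"delta_pos":[-2.2,0,0],"dr":[0,0,0]}])

```text
t: 23.37
ee_pos: [384.1, -8.3, 150.5]
orientation: [2.311, 1.332, -0.842]
ft_force: [-0.3, -0.2, -0.9]
width: 88.2
```

```bash
cat > look.py <<'E'
from p import *
def find(P,name,x,y,z,r=45,h=8):
    m=(np.hypot(P[...,0]-x,P[...,1]-y)<r)&(abs(P[...,2]-z)<h)
    v=P[m]
    if len(v)<20: print(name,'none',len(v));return None
    c,rad=cv2.minEnclosingCircle(v[:,:2].astype(np.float32))
    print(name,len(v),'mid',((v.max(0)+v.min(0))/2).round(1),'size',(v.max(0)-v.min(0)).round(1),'circle',np.round(c,1),round(rad,1),'ztop',np.percentile(v[:,2],90).round(1))
def look(saveas=None,crop=None,s=1.4):
    d=ctrl.get_image('top');P=cloud(d)
    for n,x,y in [('f1',435,-89),('f2',433,-203),('f3',425,-312)]: find(P,n,x,y,102)
    for n,x,y in [('t1',428,149),('t2',423,58)]: find(P,n,x,y,103)
    if saveas: save(d,saveas,crop,s)
    return d,P
E
python3 - <<'E'
from look import *
from fk import *
chk();look()
q=ctrl.get_obs()['qpos']
for nm,g,y,n in [('mid',[470,-150,220],0,20),('over f3',[425,-312,160],0,10),('down',[425,-312,85],0,5)]:
    G=pose(g,40,y);q=path(q,G,n);leg(G,n,nm)
E
```

```text
t=23.37 grasp [379.9 -15.6 157.6] err(tool) [-0.5 -0.   0.6] rot 0.1deg F [-0.3 -0.2 -0.9] M [-0.27  0.17 -0.05] w 88.2 q [-0.69  0.43  2.34  1.13  0.99 -1.13]
f1 24 mid [440.  -79.5  99.5] size [15.8 13.5  9.9] circle [440.6 -79.5] 9.7 ztop 102.4
f2 64 mid [ 437.2 -206.9   99.8] size [24.9 29.8 11.4] circle [ 435.8 -205.3] 17.3 ztop 104.2
f3 167 mid [ 424.3 -313.   100.1] size [35.3 34.5 11.7] circle [ 424.7 -313.7] 18.6 ztop 103.7
t1 181 mid [428.1 149.8 102.4] size [35.3 36.1 13.7] circle [428.  150.1] 18.4 ztop 106.2
t2 179 mid [422.4  58.4 102.8] size [35.3 36.1 14. ] circle [422.8  58.2] 18.6 ztop 105.9
   joint margin 0.16 speed 0.25 [-0.59  0.19  2.42  2.05  0.5  -0.94]
mid n=20 {"delta_pos":[-0.178, 0.892, -0.258],"dr":[0.0337, 0.0, 0.0401]} end [ 478.4 -150.   213. ]
   joint margin 0.17 speed 0.28 [-1.03  0.45  2.26  1.7   0.72 -0.99]
over f3 n=10 {"delta_pos":[0.042, 1.62, 0.748],"dr":[-0.0001, 0.0, 0.0]} end [ 433.5 -312.   153. ]
   joint margin 0.32 speed 0.23 [-1.03  0.65  2.25  1.9   0.77 -1.27]
down n=5 {"delta_pos":[0.964, -0.0, 1.15],"dr":[0.0, 0.0001, 0.0]} end [ 433.4 -312.    77.9]
```

Call:
apply_moves(increments=[{"gripper":100,"delta_pos":[-0.178,0.892,-0.258],"dr":[0.0337,0,0.0401]},{"gripper":100,"delta_pos":[-0.178,0.892,-0.258],"dr":[0.0337,0,0.0401]},{"gripper":100,"delta_pos":[-0.178,0.892,-0.258],"dr":[0.0337,0,0.0401]},{"gripper":100,"delta_pos":[-0.178,0.892,-0.258],"dr":[0.0337,0,0.0401]},{"gripper":100,"delta_pos":[-0.178,0.892,-0.258],"dr":[0.0337,0,0.0401]}])

```text
t: 23.83
ee_pos: [422.0, -32.8, 165.5]
orientation: [2.524, 1.039, -0.918]
ft_force: [-0.1, 0.2, -0.3]
width: 87.5
```

Call:
apply_moves(increments=[{"gripper":100,"delta_pos":[-0.178,0.892,-0.258],"dr":[0.0337,0,0.0401]},{"gripper":100,"delta_pos":[-0.178,0.892,-0.258],"dr":[0.0337,0,0.0401]},{"gripper":100,"delta_pos":[-0.178,0.892,-0.258],"dr":[0.0337,0,0.0401]},{"gripper":100,"delta_pos":[-0.178,0.892,-0.258],"dr":[0.0337,0,0.0401]},{"gripper":100,"delta_pos":[-0.178,0.892,-0.258],"dr":[0.0337,0,0.0401]}])

```text
t: 24.25
ee_pos: [450.9, -66.4, 181.0]
orientation: [2.703, 0.718, -0.984]
ft_force: [0.0, 0.2, -0.0]
width: 87.8
```

Call:
apply_moves(increments=[{"gripper":100,"delta_pos":[-0.178,0.892,-0.258],"dr":[0.0337,0,0.0401]},{"gripper":100,"delta_pos":[-0.178,0.892,-0.258],"dr":[0.0337,0,0.0401]},{"gripper":100,"delta_pos":[-0.178,0.892,-0.258],"dr":[0.0337,0,0.0401]},{"gripper":100,"delta_pos":[-0.178,0.892,-0.258],"dr":[0.0337,0,0.0401]},{"gripper":100,"delta_pos":[-0.178,0.892,-0.258],"dr":[0.0337,0,0.0401]}])

```text
t: 24.67
ee_pos: [470.1, -106.5, 196.6]
orientation: [2.848, 0.369, -1.037]
ft_force: [0.2, -0.2, 0.3]
width: 87.8
```

Call:
apply_moves(increments=[{"gripper":100,"delta_pos":[-0.178,0.892,-0.258],"dr":[0.0337,0,0.0401]},{"gripper":100,"delta_pos":[-0.178,0.892,-0.258],"dr":[0.0337,0,0.0401]},{"gripper":100,"delta_pos":[-0.178,0.892,-0.258],"dr":[0.0337,0,0.0401]},{"gripper":100,"delta_pos":[-0.178,0.892,-0.258],"dr":[0.0337,0,0.0401]},{"gripper":100,"delta_pos":[-0.178,0.892,-0.258],"dr":[0.0337,0,0.0401]}])

```text
t: 25.08
ee_pos: [478.2, -150.2, 212.1]
orientation: [-2.95, 0.006, 1.075]
ft_force: [0.4, -1.2, -0.4]
width: 88.0
```

Call:
apply_moves(increments=[{"gripper":100,"delta_pos":[0.042,1.62,0.748],"dr":[0,0,0]},{"gripper":100,"delta_pos":[0.042,1.62,0.748],"dr":[0,0,0]},{"gripper":100,"delta_pos":[0.042,1.62,0.748],"dr":[0,0,0]},{"gripper":100,"delta_pos":[0.042,1.62,0.748],"dr":[0,0,0]},{"gripper":100,"delta_pos":[0.042,1.62,0.748],"dr":[0,0,0]}])

```text
t: 25.5
ee_pos: [455.6, -231.4, 181.8]
orientation: [-2.952, 0.002, 1.074]
ft_force: [-0.0, 0.1, 0.7]
width: 87.7
```

Call:
apply_moves(increments=[{"gripper":100,"delta_pos":[0.042,1.62,0.748],"dr":[0,0,0]},{"gripper":100,"delta_pos":[0.042,1.62,0.748],"dr":[0,0,0]},{"gripper":100,"delta_pos":[0.042,1.62,0.748],"dr":[0,0,0]},{"gripper":100,"delta_pos":[0.042,1.62,0.748],"dr":[0,0,0]},{"gripper":100,"delta_pos":[0.042,1.62,0.748],"dr":[0,0,0]}])

```text
t: 25.92
ee_pos: [433.1, -312.5, 151.7]
orientation: [-2.951, 0.002, 1.074]
ft_force: [0.2, 1.1, -0.4]
width: 87.9
```

Run:
```python
from look import *
from fk import *
store(pose([425,-312,160],40,0))
o=chk();look()
leg(pose([424.5,-312.8,85],40,0),5,'down')
q=o['qpos']
for nm,g,y,n in [('lift',[430,-312.8,200],0,5),('over',[500,-240,200],25,10),('s3 front',[505,-177,172],25,10),('s3 above',[576.4,-177,156],25,5)]:
    G=pose(g,40,y);q=path(q,G,n);leg(G,n,nm)
```

```text
t=25.92 grasp [ 424.7 -312.5  158.8] err(tool) [0.6 0.5 1.2] rot 0.1deg F [ 0.2  1.1 -0.4] M [ 0.05  0.29 -0.  ] w 87.9 q [-1.03  0.45  2.27  1.72  0.72 -1.01]
f1 174 mid [431.9 -88.9 100. ] size [34.2 35.5 11.8] circle [431.9 -88.9] 18.6 ztop 103.2
f2 169 mid [ 433.5 -204.3  100.9] size [35.  36.2 13.7] circle [ 433.1 -203.6] 18.9 ztop 103.7
f3 169 mid [ 424.5 -312.6  101.1] size [35.6 35.2 14.1] circle [ 424.8 -313.6] 18.7 ztop 103.6
t1 180 mid [428.5 149.3 102.9] size [36.8 34.6 15.1] circle [428.2 150.7] 18.8 ztop 105.6
t2 178 mid [421.9  58.1 103.5] size [36.7 36.5 14.2] circle [422.4  58.2] 18.9 ztop 106.0
down n=5 {"delta_pos":[0.957, 0.016, 1.155],"dr":[0.0, 0.0, 0.0]} end [ 433.  -312.8   77.9]
   joint margin 0.33 speed 0.70 [-1.02  0.35  2.24  1.57  0.71 -0.82]
lift n=5 {"delta_pos":[-1.395, -0.0, -1.832],"dr":[0.0, 0.0, 0.0]} end [ 438.4 -312.8  192.9]
   joint margin 0.36 speed 0.13 [-0.87  0.43  2.09  1.29  0.88 -0.74]
over n=10 {"delta_pos":[0.639, -0.619, -0.536],"dr":[-0.028, 0.0, -0.0334]} end [ 507.6 -236.4  192.9]
   joint margin 0.40 speed 0.08 [-0.76  0.45  2.18  1.47  0.8  -0.88]
s3 front n=10 {"delta_pos":[0.419, -0.55, 0.014],"dr":[-0.0, -0.0, -0.0]} end [ 512.7 -173.4  164.9]
   joint margin 0.42 speed 0.12 [-0.66  0.53  2.07  1.52  0.75 -0.83]
s3 above n=5 {"delta_pos":[1.197, 0.604, -0.586],"dr":[-0.0001, -0.0, -0.0001]} end [ 584.  -173.4  148.9]
```

Call:
apply_moves(increments=[{"gripper":100,"delta_pos":[0.957,0.016,1.155],"dr":[0,0,0]},{"gripper":100,"delta_pos":[0.957,0.016,1.155],"dr":[0,0,0]},{"gripper":100,"delta_pos":[0.957,0.016,1.155],"dr":[0,0,0]},{"gripper":100,"delta_pos":[0.957,0.016,1.155],"dr":[0,0,0]},{"gripper":100,"delta_pos":[0.957,0.016,1.155],"dr":[0,0,0]}])

```text
t: 26.38
ee_pos: [433.1, -312.3, 76.6]
orientation: [-2.952, 0.002, 1.074]
ft_force: [0.5, 0.6, -0.0]
width: 87.7
```

Call:
apply_moves(increments=[{"gripper":0,"delta_pos":[0,0,0],"dr":[0,0,0]},{"gripper":0,"delta_pos":[0,0,0],"dr":[0,0,0]},{"gripper":0,"delta_pos":[0,0,0],"dr":[0,0,0]},{"gripper":0,"delta_pos":[0,0,0],"dr":[0,0,0]},{"gripper":0,"delta_pos":[0,0,0],"dr":[0,0,0]}])

```text
t: 26.8
ee_pos: [433.3, -313.2, 78.6]
orientation: [2.952, -0.003, -1.072]
ft_force: [-0.4, -0.1, -0.9]
width: 57.8
```

Call:
apply_moves(increments=[{"gripper":0,"delta_pos":[0,0,0],"dr":[0,0,0]},{"gripper":0,"delta_pos":[0,0,0],"dr":[0,0,0]},{"gripper":0,"delta_pos":[0,0,0],"dr":[0,0,0]},{"gripper":0,"delta_pos":[0,0,0],"dr":[0,0,0]},{"gripper":0,"delta_pos":[0,0,0],"dr":[0,0,0]}])

```text
t: 27.22
ee_pos: [433.2, -313.5, 78.0]
orientation: [2.953, -0.004, -1.072]
ft_force: [-1.0, -1.7, 3.1]
width: 35.6
```

Run:
```python
from p import *
A=load();store(pose([424.5,-312.8,85],40,0));chk();store(A)
```

```text
t=27.22 grasp [ 424.7 -313.4   85.1] err(tool) [ 0.1  0.7 -0.2] rot 0.2deg F [-1.  -1.7  3.1] M [-0.04  0.18 -0.17] w 35.6 q [-1.03  0.65  2.27  1.93  0.78 -1.3 ]
```

Call:
apply_moves(increments=[{"gripper":0,"delta_pos":[-1.395,0,-1.832],"dr":[0,0,0]},{"gripper":0,"delta_pos":[-1.395,0,-1.832],"dr":[0,0,0]},{"gripper":0,"delta_pos":[-1.395,0,-1.832],"dr":[0,0,0]},{"gripper":0,"delta_pos":[-1.395,0,-1.832],"dr":[0,0,0]},{"gripper":0,"delta_pos":[-1.395,0,-1.832],"dr":[0,0,0]}])

```text
t: 27.63
ee_pos: [437.6, -312.3, 192.7]
orientation: [-2.95, 0.002, 1.077]
ft_force: [0.6, -0.2, -3.7]
width: 35.7
```

Call:
apply_moves(increments=[{"gripper":0,"delta_pos":[0.639,-0.619,-0.536],"dr":[-0.028,0,-0.0334]},{"gripper":0,"delta_pos":[0.639,-0.619,-0.536],"dr":[-0.028,0,-0.0334]},{"gripper":0,"delta_pos":[0.639,-0.619,-0.536],"dr":[-0.028,0,-0.0334]},{"gripper":0,"delta_pos":[0.639,-0.619,-0.536],"dr":[-0.028,0,-0.0334]},{"gripper":0,"delta_pos":[0.639,-0.619,-0.536],"dr":[-0.028,0,-0.0334]}])

```text
t: 28.05
ee_pos: [476.8, -277.8, 191.9]
orientation: [2.866, 0.315, -1.045]
ft_force: [0.5, -0.2, -3.9]
width: 35.2
```

Call:
apply_moves(increments=[{"gripper":0,"delta_pos":[0.639,-0.619,-0.536],"dr":[-0.028,0,-0.0334]},{"gripper":0,"delta_pos":[0.639,-0.619,-0.536],"dr":[-0.028,0,-0.0334]},{"gripper":0,"delta_pos":[0.639,-0.619,-0.536],"dr":[-0.028,0,-0.0334]},{"gripper":0,"delta_pos":[0.639,-0.619,-0.536],"dr":[-0.028,0,-0.0334]},{"gripper":0,"delta_pos":[0.639,-0.619,-0.536],"dr":[-0.028,0,-0.0334]}])

```text
t: 28.47
ee_pos: [507.3, -235.8, 191.8]
orientation: [2.753, 0.612, -1.004]
ft_force: [-0.5, -0.1, -3.7]
width: 35.5
```

Call:
apply_moves(increments=[{"gripper":0,"delta_pos":[0.419,-0.55,0.014],"dr":[0,0,0]},{"gripper":0,"delta_pos":[0.419,-0.55,0.014],"dr":[0,0,0]},{"gripper":0,"delta_pos":[0.419,-0.55,0.014],"dr":[0,0,0]},{"gripper":0,"delta_pos":[0.419,-0.55,0.014],"dr":[0,0,0]},{"gripper":0,"delta_pos":[0.419,-0.55,0.014],"dr":[0,0,0]}])

```text
t: 28.88
ee_pos: [509.8, -204.3, 178.2]
orientation: [2.755, 0.607, -1.003]
ft_force: [-0.7, -0.1, -3.7]
width: 35.3
```

Call:
apply_moves(increments=[{"gripper":0,"delta_pos":[0.419,-0.55,0.014],"dr":[0,0,0]},{"gripper":0,"delta_pos":[0.419,-0.55,0.014],"dr":[0,0,0]},{"gripper":0,"delta_pos":[0.419,-0.55,0.014],"dr":[0,0,0]},{"gripper":0,"delta_pos":[0.419,-0.55,0.014],"dr":[0,0,0]},{"gripper":0,"delta_pos":[0.419,-0.55,0.014],"dr":[0,0,0]}])

```text
t: 29.3
ee_pos: [512.9, -173.1, 164.4]
orientation: [2.755, 0.607, -1.002]
ft_force: [0.1, 0.0, -3.9]
width: 35.6
```

Run:
```python
from look import *
A=load();store(pose([505,-177,172],40,25));chk();store(A)
d,P=look('top5.png',(220,130,420,250),4)
```

```text
t=29.30 grasp [ 505.3 -176.7  171.5] err(tool) [ 0.6 -0.2  0.2] rot 0.1deg F [ 0.1  0.  -3.9] M [-0.28  0.76 -0.02] w 35.6 q [-0.76  0.44  2.2   1.49  0.8  -0.9 ]
f1 168 mid [432.1 -88.8 100.9] size [34.6 36.5 13.6] circle [432.4 -89. ] 18.6 ztop 103.9
f2 none 4
f3 none 0
t1 180 mid [427.9 150.2 102.1] size [35.4 34.5 12.7] circle [427.3 149.9] 18.3 ztop 106.5
t2 180 mid [422.6  58.2 102.4] size [35.8 36.7 12.3] circle [422.7  58.1] 18.5 ztop 106.6
```

Run:
```python
from p import *
store(pose([576.4,-177.2,156],40,25))
leg(pose([576.4,-177.2,138],40,25),5,'lower')
A=load()
leg(pose([576.4,-177.2,138],40,-35),15,'turn -60deg')
print('world -z 1mm in tool',(A[:3,:3].T@[0,0,-.1]).round(4))
```

```text
lower n=5 {"delta_pos":[0.231, 0.0, 0.276],"dr":[-0.0, -0.0, -0.0]} end [ 584.  -173.6  130.9]
turn -60deg n=15 {"delta_pos":[-0.001, 0.059, 0.001],"dr":[0.0449, 0.0, 0.0535]} end [ 583.4 -182.1  130.9]
world -z 1mm in tool [0.0643 0.     0.0766]
```

Call:
apply_moves(increments=[{"gripper":0,"delta_pos":[1.197,0.604,-0.586],"dr":[0,0,0]},{"gripper":0,"delta_pos":[1.197,0.604,-0.586],"dr":[0,0,0]},{"gripper":0,"delta_pos":[1.197,0.604,-0.586],"dr":[0,0,0]},{"gripper":0,"delta_pos":[1.197,0.604,-0.586],"dr":[0,0,0]},{"gripper":0,"delta_pos":[1.197,0.604,-0.586],"dr":[0,0,0]}])

```text
t: 29.77
ee_pos: [586.3, -174.0, 148.4]
orientation: [2.755, 0.607, -1.001]
ft_force: [-0.3, 0.9, -4.0]
width: 35.6
```

Call:
apply_moves(increments=[{"gripper":0,"delta_pos":[0.231,0,0.276],"dr":[0,0,0]},{"gripper":0,"delta_pos":[0.231,0,0.276],"dr":[0,0,0]},{"gripper":0,"delta_pos":[0.231,0,0.276],"dr":[0,0,0]},{"gripper":0,"delta_pos":[0.231,0,0.276],"dr":[0,0,0]},{"gripper":0,"delta_pos":[0.231,0,0.276],"dr":[0,0,0]}])

```text
t: 30.18
ee_pos: [585.2, -173.8, 132.8]
orientation: [2.759, 0.608, -0.994]
ft_force: [-6.6, -0.2, 23.5]
width: 35.2
```

Run:
```python
from p import *
A=load();store(pose([576.4,-177.2,138],40,25));chk();store(A)
```

```text
t=30.18 grasp [ 577.5 -177.3  139.8] err(tool) [-0.4  0.6 -2.1] rot 0.4deg F [-6.6 -0.2 23.5] M [ 1.07 -1.38  0.39] w 35.2 q [-0.65  0.56  2.08  1.59  0.75 -0.91]
```

Call:
apply_moves(increments=[{"gripper":0,"delta_pos":[-0.084,0,-0.1],"dr":[0,0,0]},{"gripper":0,"delta_pos":[-0.001,0.059,0.001],"dr":[0.0449,0,0.0535]},{"gripper":0,"delta_pos":[-0.001,0.059,0.001],"dr":[0.0449,0,0.0535]},{"gripper":0,"delta_pos":[-0.001,0.059,0.001],"dr":[0.0449,0,0.0535]},{"gripper":0,"delta_pos":[-0.001,0.059,0.001],"dr":[0.0449,0,0.0535]}])

```text
t: 30.6
ee_pos: [584.6, -176.6, 132.4]
orientation: [2.898, 0.219, -1.052]
ft_force: [1.9, 0.1, -3.6]
width: 35.6
```

Run:
```python
from p import *
A=pose([576.4,-177.2,138],40,25)@mat([-.084,0,-.1],[0,0,0])
for _ in range(4): A=A@mat([-.001,.059,.001],[.0449,0,.0535])
store(A);chk()
```

```text
t=30.60 grasp [ 576.2 -177.8  139.5] err(tool) [-0.3  0.7  0. ] rot 0.4deg F [ 1.9  0.1 -3.6] M [-0.12  0.33 -0.01] w 35.6 q [-0.56  0.53  2.19  2.05  0.6  -1.07]
```

Call:
apply_moves(increments=[{"gripper":0,"delta_pos":[0.0643,0,0.0766],"dr":[0,0,0]},{"gripper":0,"delta_pos":[0.0643,0,0.0766],"dr":[0,0,0]},{"gripper":0,"delta_pos":[0.0643,0,0.0766],"dr":[0,0,0]},{"gripper":0,"delta_pos":[0,0,0],"dr":[0,0,0]},{"gripper":0,"delta_pos":[0,0,0],"dr":[0,0,0]}])

```text
t: 31.02
ee_pos: [584.8, -176.5, 128.6]
orientation: [2.894, 0.225, -1.053]
ft_force: [0.9, 0.8, -5.1]
width: 35.7
```

Run:
```python
from p import *
A=load()
for _ in range(3): A=A@mat([.0643,0,.0766],[0,0,0])
store(A);chk()
```

```text
t=31.02 grasp [ 576.5 -177.8  135.7] err(tool) [0.4 0.6 0.5] rot 0.1deg F [ 0.9  0.8 -5.1] M [-0.09  0.64 -0.02] w 35.7 q [-0.57  0.54  2.19  2.05  0.61 -1.08]
```

Call:
apply_moves(increments=[{"gripper":0,"delta_pos":[0.1286,0,0.1532],"dr":[0,0,0]},{"gripper":0,"delta_pos":[0.1286,0,0.1532],"dr":[0,0,0]},{"gripper":0,"delta_pos":[0.1286,0,0.1532],"dr":[0,0,0]},{"gripper":0,"delta_pos":[0.1286,0,0.1532],"dr":[0,0,0]},{"gripper":0,"delta_pos":[0.0643,0,0.0766],"dr":[0,0,0]}])

```text
t: 31.43
ee_pos: [584.9, -176.2, 119.6]
orientation: [2.895, 0.224, -1.053]
ft_force: [0.8, 0.8, -3.5]
width: 35.8
```

Run:
```python
from fk import *
A=load()
for _ in range(9): A=A@mat([.0643,0,.0766],[0,0,0])
store(A);o=chk();q=o['qpos']
y=np.degrees(np.arctan2(A[1,0],A[0,0]));print('yaw',y)
g=grasp(A)
for nm,gg,yy,n in [('retreat',g-110*A[:3,0],y,8),('over f2',[433.3,-203,160],0,8)]:
    G=pose(gg,40,yy);q=path(q,G,n);leg(G,n,nm)
```

```text
t=31.43 grasp [ 576.6 -177.5  126.7] err(tool) [0.5 0.3 0.4] rot 0.1deg F [ 0.8  0.8 -3.5] M [-0.11  0.55 -0.09] w 35.8 q [-0.56  0.56  2.19  2.08  0.62 -1.11]
yaw 8.99399816967625
   joint margin 0.29 speed 0.19 [-0.73  0.33  2.29  1.74  0.65 -0.87]
retreat n=8 {"delta_pos":[-1.375, -0.0, -0.0],"dr":[-0.0, 0.0, -0.0]} end [ 501.5 -189.1  190.9]
   joint margin 0.16 speed 0.16 [-0.81  0.4   2.42  2.06  0.68 -1.2 ]
over f2 n=8 {"delta_pos":[-0.277, 0.108, 0.853],"dr":[0.0126, 0.0, 0.015]} end [ 441.7 -203.   152.9]
```

Call:
apply_moves(increments=[{"gripper":100,"delta_pos":[0,0,0],"dr":[0,0,0]},{"gripper":100,"delta_pos":[0,0,0],"dr":[0,0,0]},{"gripper":100,"delta_pos":[0,0,0],"dr":[0,0,0]},{"gripper":100,"delta_pos":[0,0,0],"dr":[0,0,0]},{"gripper":100,"delta_pos":[0,0,0],"dr":[0,0,0]}])

```text
t: 31.85
ee_pos: [585.1, -176.2, 120.3]
orientation: [2.895, 0.224, -1.052]
ft_force: [-0.4, -0.5, 0.1]
width: 65.4
```

Call:
apply_moves(increments=[{"gripper":100,"delta_pos":[0,0,0],"dr":[0,0,0]},{"gripper":100,"delta_pos":[0,0,0],"dr":[0,0,0]},{"gripper":100,"delta_pos":[0,0,0],"dr":[0,0,0]},{"gripper":100,"delta_pos":[0,0,0],"dr":[0,0,0]},{"gripper":100,"delta_pos":[-1.375,0,0],"dr":[0,0,0]}])

```text
t: 32.27
ee_pos: [575.3, -177.6, 128.2]
orientation: [2.895, 0.226, -1.053]
ft_force: [0.3, 0.1, -0.5]
width: 87.6
```

Call:
apply_moves(increments=[{"gripper":100,"delta_pos":[-1.375,0,0],"dr":[0,0,0]},{"gripper":100,"delta_pos":[-1.375,0,0],"dr":[0,0,0]},{"gripper":100,"delta_pos":[-1.375,0,0],"dr":[0,0,0]},{"gripper":100,"delta_pos":[-1.375,0,0],"dr":[0,0,0]},{"gripper":100,"delta_pos":[-1.375,0,0],"dr":[0,0,0]}])

```text
t: 32.68
ee_pos: [521.9, -185.8, 173.3]
orientation: [2.895, 0.225, -1.053]
ft_force: [0.9, -0.2, -0.6]
width: 88.1
```

Call:
apply_moves(increments=[{"gripper":100,"delta_pos":[-1.375,0,0],"dr":[0,0,0]},{"gripper":100,"delta_pos":[-1.375,0,0],"dr":[0,0,0]},{"gripper":100,"delta_pos":[-0.277,0.108,0.853],"dr":[0.0126,0,0.015]},{"gripper":100,"delta_pos":[-0.277,0.108,0.853],"dr":[0.0126,0,0.015]},{"gripper":100,"delta_pos":[-0.277,0.108,0.853],"dr":[0.0126,0,0.015]}])

```text
t: 33.1
ee_pos: [479.3, -195.8, 176.8]
orientation: [2.918, 0.138, -1.06]
ft_force: [-0.2, -1.3, 0.9]
width: 87.7
```

Call:
apply_moves(increments=[{"gripper":100,"delta_pos":[-0.277,0.108,0.853],"dr":[0.0126,0,0.015]},{"gripper":100,"delta_pos":[-0.277,0.108,0.853],"dr":[0.0126,0,0.015]},{"gripper":100,"delta_pos":[-0.277,0.108,0.853],"dr":[0.0126,0,0.015]},{"gripper":100,"delta_pos":[-0.277,0.108,0.853],"dr":[0.0126,0,0.015]},{"gripper":100,"delta_pos":[-0.277,0.108,0.853],"dr":[0.0126,0,0.015]}])

```text
t: 33.52
ee_pos: [441.6, -203.1, 152.5]
orientation: [-2.952, 0.005, 1.073]
ft_force: [-0.4, -0.4, 1.1]
width: 88.0
```

Run:
```python
from look import *
from fk import *
o=chk();d,P=look();find(P,'s3 knob',576,-177,145,40,12)
import pickle;pickle.dump(d,open('top6.pkl','wb'))
q=o['qpos']
leg(pose([433.3,-203.2,85],40,0),5,'down')
q,_=ik(load(),q)
for nm,g,y,n in [('lift',[440,-203,200],0,5),('over',[480,-130,205],-10,10),('s2 front',[505,-82.5,180],-10,5),('s2 above',[576.3,-82.5,156],-10,5),('lower',[576.3,-82.5,139],-10,5),('turn',[576.3,-82.5,139],-60,15)]:
    G=pose(g,40,y);q=path(q,G,n);leg(G,n,nm)
```

```text
t=33.52 grasp [ 433.1 -203.1  159.6] err(tool) [0.1 0.1 0.4] rot 0.2deg F [-0.4 -0.4  1.1] M [-0.01  0.31  0.01] w 88.0 q [-0.81  0.4   2.44  2.08  0.69 -1.22]
f1 172 mid [432.  -88.8 101.1] size [34.8 35.5 13.7] circle [432.3 -88.9] 18.7 ztop 103.3
f2 167 mid [ 433.4 -204.1  100.5] size [34.3 35.8 12.4] circle [ 432.7 -203.7] 18.4 ztop 103.5
f3 none 0
t1 180 mid [428.2 149.8 101.9] size [36.3 34.9 12.5] circle [427.9 150.5] 18.5 ztop 105.8
t2 181 mid [421.8  58.2 102.6] size [36.8 36.5 15.1] circle [422.4  58.3] 19.0 ztop 106.0
s3 knob 150 mid [ 573.9 -175.8  140.7] size [32.7 37.2 14.8] circle [ 574.7 -175.9] 18.7 ztop 145.7
down n=5 {"delta_pos":[0.964, 0.004, 1.149],"dr":[0.0, 0.0, 0.0]} end [ 441.7 -203.2   77.9]
   joint margin 0.16 speed 0.50 [-0.8   0.27  2.4   1.9   0.62 -0.98]
lift n=5 {"delta_pos":[-1.376, -0.004, -1.848],"dr":[0.0, 0.0, 0.0]} end [ 448.4 -203.   192.9]
   joint margin 0.12 speed 0.44 [-0.35  0.22  2.46  2.81  0.43 -1.38]
over n=10 {"delta_pos":[0.23, -0.746, -0.258],"dr":[0.0112, 0.0, 0.0134]} end [ 488.3 -131.4  197.9]
   joint margin 0.12 speed 0.34 [-0.15  0.32  2.44  3.18  0.5  -1.59]
s2 front n=5 {"delta_pos":[0.572, -1.021, 0.172],"dr":[0.0001, 0.0, -0.0]} end [513.3 -84.  172.9]
   joint margin 0.16 speed 0.13 [-0.12  0.45  2.31  3.23  0.48 -1.62]
s2 above n=5 {"delta_pos":[1.384, -0.248, -0.535],"dr":[-0.0, 0.0, -0.0]} end [584.6 -84.  148.9]
   joint margin 0.27 speed 0.05 [-0.12  0.49  2.31  3.23  0.53 -1.61]
lower n=5 {"delta_pos":[0.218, -0.0, 0.261],"dr":[-0.0, 0.0, -0.0]} end [584.6 -84.  131.9]
UNREACHABLE [582. -88. 132.] 0.024 [ 0.19  0.54  2.18  4.45  0.69 -2.09]
turn n=15 {"delta_pos":[-0.001, 0.049, 0.001],"dr":[0.0374, 0.0, 0.0446]} end [580.5 -89.8 131.9]
```

Run:
```python
from look import *
from fk import *
q=ctrl.get_obs()['qpos']
store(pose([433.3,-203.2,85],40,0))
q,_=ik(load(),q)
for nm,g,y,n in [('lift',[440,-203,200],0,5),('over',[490,-120,205],30,10),('s2 front',[505,-82.5,180],30,5),('s2 above',[576.3,-82.5,156],30,5),('lower',[576.3,-82.5,139.5],30,5),('turn',[576.3,-82.5,139.5],-38,17)]:
    G=pose(g,40,y);q=path(q,G,n);leg(G,n,nm)
```

```text
joint margin 0.16 speed 0.50 [-0.8   0.27  2.4   1.9   0.62 -0.98]
lift n=5 {"delta_pos":[-1.376, -0.004, -1.848],"dr":[0.0, 0.0, 0.0]} end [ 448.4 -203.   192.9]
   joint margin 0.19 speed 0.25 [-0.7   0.34  2.23  1.4   0.82 -0.8 ]
over n=10 {"delta_pos":[0.494, -0.742, -0.48],"dr":[-0.0337, 0.0, -0.0401]} end [ 497.3 -115.8  197.9]
   joint margin 0.32 speed 0.13 [-0.59  0.39  2.26  1.56  0.76 -0.91]
s2 front n=5 {"delta_pos":[0.807, -0.5, -0.025],"dr":[0.0001, 0.0, -0.0]} end [512.3 -78.3 172.9]
   joint margin 0.34 speed 0.11 [-0.5   0.5   2.14  1.63  0.71 -0.89]
s2 above n=5 {"delta_pos":[1.255, 0.713, -0.426],"dr":[-0.0, 0.0, -0.0]} end [583.6 -78.3 148.9]
   joint margin 0.44 speed 0.05 [-0.5   0.54  2.14  1.68  0.72 -0.95]
lower n=5 {"delta_pos":[0.212, -0.0, 0.253],"dr":[-0.0, 0.0, -0.0]} end [583.6 -78.3 132.4]
   joint margin 0.09 speed 0.70 [ 0.17  0.52  2.2   4.36  0.65 -2.1 ]
turn n=17 {"delta_pos":[-0.002, 0.059, 0.001],"dr":[0.0449, 0.0, 0.0535]} end [582.9 -87.7 132.5]
```

Call:
apply_moves(increments=[{"gripper":100,"delta_pos":[0.964,0.004,1.149],"dr":[0,0,0]},{"gripper":100,"delta_pos":[0.964,0.004,1.149],"dr":[0,0,0]},{"gripper":100,"delta_pos":[0.964,0.004,1.149],"dr":[0,0,0]},{"gripper":100,"delta_pos":[0.964,0.004,1.149],"dr":[0,0,0]},{"gripper":100,"delta_pos":[0.964,0.004,1.149],"dr":[0,0,0]}])

```text
t: 33.98
ee_pos: [442.4, -203.5, 77.2]
orientation: [2.953, -0.003, -1.072]
ft_force: [0.0, 0.4, -0.1]
width: 88.0
```

Call:
apply_moves(increments=[{"gripper":0,"delta_pos":[0,0,0],"dr":[0,0,0]},{"gripper":0,"delta_pos":[0,0,0],"dr":[0,0,0]},{"gripper":0,"delta_pos":[0,0,0],"dr":[0,0,0]},{"gripper":0,"delta_pos":[0,0,0],"dr":[0,0,0]},{"gripper":0,"delta_pos":[0,0,0],"dr":[0,0,0]}])

```text
t: 34.4
ee_pos: [442.3, -203.5, 78.6]
orientation: [2.953, -0.003, -1.071]
ft_force: [-0.9, 0.3, 0.3]
width: 58.5
```

Call:
apply_moves(increments=[{"gripper":0,"delta_pos":[0,0,0],"dr":[0,0,0]},{"gripper":0,"delta_pos":[0,0,0],"dr":[0,0,0]},{"gripper":0,"delta_pos":[0,0,0],"dr":[0,0,0]},{"gripper":0,"delta_pos":[0,0,0],"dr":[0,0,0]},{"gripper":0,"delta_pos":[0,0,0],"dr":[0,0,0]}])

```text
t: 34.82
ee_pos: [442.2, -203.5, 77.9]
orientation: [-2.953, 0.004, 1.072]
ft_force: [-1.6, -1.5, 2.0]
width: 35.5
```

Call:
apply_moves(increments=[{"gripper":0,"delta_pos":[-1.376,-0.004,-1.848],"dr":[0,0,0]},{"gripper":0,"delta_pos":[-1.376,-0.004,-1.848],"dr":[0,0,0]},{"gripper":0,"delta_pos":[-1.376,-0.004,-1.848],"dr":[0,0,0]},{"gripper":0,"delta_pos":[-1.376,-0.004,-1.848],"dr":[0,0,0]},{"gripper":0,"delta_pos":[-1.376,-0.004,-1.848],"dr":[0,0,0]}])

```text
t: 35.23
ee_pos: [447.6, -202.5, 192.6]
orientation: [-2.95, 0.003, 1.077]
ft_force: [1.2, 0.5, -3.8]
width: 35.6
```

Call:
apply_moves(increments=[{"gripper":0,"delta_pos":[0.494,-0.742,-0.48],"dr":[-0.0337,0,-0.0401]},{"gripper":0,"delta_pos":[0.494,-0.742,-0.48],"dr":[-0.0337,0,-0.0401]},{"gripper":0,"delta_pos":[0.494,-0.742,-0.48],"dr":[-0.0337,0,-0.0401]},{"gripper":0,"delta_pos":[0.494,-0.742,-0.48],"dr":[-0.0337,0,-0.0401]},{"gripper":0,"delta_pos":[0.494,-0.742,-0.48],"dr":[-0.0337,0,-0.0401]}])

```text
t: 35.65
ee_pos: [478.2, -161.9, 194.5]
orientation: [2.845, 0.376, -1.038]
ft_force: [0.8, 0.2, -4.1]
width: 35.5
```

Call:
apply_moves(increments=[{"gripper":0,"delta_pos":[0.494,-0.742,-0.48],"dr":[-0.0337,0,-0.0401]},{"gripper":0,"delta_pos":[0.494,-0.742,-0.48],"dr":[-0.0337,0,-0.0401]},{"gripper":0,"delta_pos":[0.494,-0.742,-0.48],"dr":[-0.0337,0,-0.0401]},{"gripper":0,"delta_pos":[0.494,-0.742,-0.48],"dr":[-0.0337,0,-0.0401]},{"gripper":0,"delta_pos":[0.494,-0.742,-0.48],"dr":[-0.0337,0,-0.0401]}])

```text
t: 36.07
ee_pos: [496.9, -115.1, 196.7]
orientation: [2.7, 0.725, -0.985]
ft_force: [0.1, -0.4, -3.8]
width: 35.4
```

Call:
apply_moves(increments=[{"gripper":0,"delta_pos":[0.807,-0.5,-0.025],"dr":[0.0001,0,0]},{"gripper":0,"delta_pos":[0.807,-0.5,-0.025],"dr":[0.0001,0,0]},{"gripper":0,"delta_pos":[0.807,-0.5,-0.025],"dr":[0.0001,0,0]},{"gripper":0,"delta_pos":[0.807,-0.5,-0.025],"dr":[0.0001,0,0]},{"gripper":0,"delta_pos":[0.807,-0.5,-0.025],"dr":[0.0001,0,0]}])

```text
t: 36.48
ee_pos: [511.9, -77.8, 171.5]
orientation: [2.701, 0.721, -0.986]
ft_force: [0.0, -0.5, -3.2]
width: 35.7
```

Call:
apply_moves(increments=[{"gripper":0,"delta_pos":[1.255,0.713,-0.426],"dr":[0,0,0]},{"gripper":0,"delta_pos":[1.255,0.713,-0.426],"dr":[0,0,0]},{"gripper":0,"delta_pos":[1.255,0.713,-0.426],"dr":[0,0,0]},{"gripper":0,"delta_pos":[1.255,0.713,-0.426],"dr":[0,0,0]},{"gripper":0,"delta_pos":[1.255,0.713,-0.426],"dr":[0,0,0]}])

```text
t: 36.9
ee_pos: [586.1, -79.0, 148.1]
orientation: [2.702, 0.72, -0.982]
ft_force: [-0.4, -1.0, -4.1]
width: 35.1
```

Call:
apply_moves(increments=[{"gripper":0,"delta_pos":[0.212,0,0.253],"dr":[0,0,0]},{"gripper":0,"delta_pos":[0.212,0,0.253],"dr":[0,0,0]},{"gripper":0,"delta_pos":[0.212,0,0.253],"dr":[0,0,0]},{"gripper":0,"delta_pos":[0.212,0,0.253],"dr":[0,0,0]},{"gripper":0,"delta_pos":[0.212,0,0.253],"dr":[0,0,0]}])

```text
t: 37.32
ee_pos: [584.4, -78.4, 133.2]
orientation: [2.705, 0.722, -0.979]
ft_force: [-3.3, -2.5, 18.3]
width: 35.4
```

Run:
```python
from p import *
store(pose([576.3,-82.5,139.5],40,30));chk()
```

```text
t=37.32 grasp [577.  -82.6 140.2] err(tool) [-0.   0.5 -1. ] rot 0.3deg F [-3.3 -2.5 18.3] M [ 0.5  -1.07  0.01] w 35.4 q [-0.5   0.54  2.15  1.7   0.72 -0.97]
```

Call:
apply_moves(increments=[{"gripper":0,"delta_pos":[-0.034,0.059,-0.037],"dr":[0.0449,0,0.0535]},{"gripper":0,"delta_pos":[-0.002,0.059,0.001],"dr":[0.0449,0,0.0535]},{"gripper":0,"delta_pos":[-0.002,0.059,0.001],"dr":[0.0449,0,0.0535]},{"gripper":0,"delta_pos":[-0.002,0.059,0.001],"dr":[0.0449,0,0.0535]},{"gripper":0,"delta_pos":[-0.002,0.059,0.001],"dr":[0.0449,0,0.0535]}])

```text
t: 37.73
ee_pos: [584.9, -81.9, 133.2]
orientation: [2.89, 0.243, -1.049]
ft_force: [1.5, 0.3, 1.6]
width: 35.3
```

Run:
```python
from p import *
A=load()
A=A@mat([-.034,.059,-.037],[.0449,0,.0535])
for _ in range(4): A=A@mat([-.002,.059,.001],[.0449,0,.0535])
store(A);chk()
```

```text
t=37.73 grasp [576.5 -83.3 140.3] err(tool) [-0.1  0.9 -0.3] rot 0.4deg F [1.5 0.3 1.6] M [ 0.01 -0.1   0.02] w 35.3 q [-0.36  0.5   2.26  2.35  0.57 -1.23]
```

Call:
apply_moves(increments=[{"gripper":0,"delta_pos":[0.0643,0,0.0766],"dr":[0,0,0]},{"gripper":0,"delta_pos":[-0.002,0.059,0.001],"dr":[0.0449,0,0.0535]},{"gripper":0,"delta_pos":[-0.002,0.059,0.001],"dr":[0.0449,0,0.0535]},{"gripper":0,"delta_pos":[-0.002,0.059,0.001],"dr":[0.0449,0,0.0535]},{"gripper":0,"delta_pos":[0,0,0],"dr":[0,0,0]}])

```text
t: 38.15
ee_pos: [586.3, -82.9, 133.2]
orientation: [-2.942, 0.057, 1.063]
ft_force: [0.1, -4.2, 5.6]
width: 35.4
```

Run:
```python
from p import *
A=load()
A=A@mat([.0643,0,.0766],[0,0,0])
for _ in range(3): A=A@mat([-.002,.059,.001],[.0449,0,.0535])
store(A);chk();print(np.degrees(np.arctan2(A[1,0],A[0,0])),grasp(A))
```

```text
t=38.15 grasp [577.8 -82.6 140.2] err(tool) [ 0.4  0.  -1.9] rot 0.4deg F [ 0.1 -4.2  5.6] M [-0.95 -0.23 -0.53] w 35.4 q [-0.24  0.5   2.29  2.84  0.54 -1.44]
-2.012095752308824 [576.29457411 -82.51801905 139.03826333]
```

Call:
apply_moves(increments=[{"gripper":0,"delta_pos":[-0.002,0.059,0.001],"dr":[0.0449,0,0.0535]},{"gripper":0,"delta_pos":[-0.002,0.059,0.001],"dr":[0.0449,0,0.0535]},{"gripper":0,"delta_pos":[-0.002,0.059,0.001],"dr":[0.0449,0,0.0535]},{"gripper":0,"delta_pos":[-0.002,0.059,0.001],"dr":[0.0449,0,0.0535]},{"gripper":0,"delta_pos":[0,0,0],"dr":[0,0,0]}])

```text
t: 38.57
ee_pos: [586.4, -85.2, 133.1]
orientation: [-2.822, 0.45, 1.019]
ft_force: [-1.2, -5.2, 4.6]
width: 35.6
```

Run:
```python
from p import *
A=load()
for _ in range(4): A=A@mat([-.002,.059,.001],[.0449,0,.0535])
store(A);chk();print(np.degrees(np.arctan2(A[1,0],A[0,0])),grasp(A))
```

```text
t=38.57 grasp [578.4 -82.5 140.1] err(tool) [ 0.8 -0.6 -2.2] rot 0.3deg F [-1.2 -5.2  4.6] M [-1.06 -0.04 -0.58] w 35.6 q [-0.07  0.5   2.29  3.52  0.54 -1.74]
-18.018366726413063 [576.28871424 -82.52516208 139.05905158]
```

Call:
apply_moves(increments=[{"gripper":0,"delta_pos":[0.036,0.143,-0.03],"dr":[0,0,0]},{"gripper":0,"delta_pos":[-0.002,0.059,0.001],"dr":[0.0449,0,0.0535]},{"gripper":0,"delta_pos":[-0.002,0.059,0.001],"dr":[0.0449,0,0.0535]},{"gripper":0,"delta_pos":[-0.002,0.059,0.001],"dr":[0.0449,0,0.0535]},{"gripper":0,"delta_pos":[-0.002,0.059,0.001],"dr":[0.0449,0,0.0535]}])

```text
t: 38.98
ee_pos: [583.8, -89.6, 131.8]
orientation: [-2.657, 0.814, 0.965]
ft_force: [-0.1, -0.3, -3.5]
width: 35.8
```

Run:
```python
from p import *
A=load()@mat([.036,.143,-.03],[0,0,0])
for _ in range(4): A=A@mat([-.002,.059,.001],[.0449,0,.0535])
store(A);chk();print(np.degrees(np.arctan2(A[1,0],A[0,0])),grasp(A))
```

```text
t=38.98 grasp [576.8 -84.9 138.8] err(tool) [ 0.9  0.4 -0.4] rot 0.1deg F [-0.1 -0.3 -3.5] M [ 0.43  0.65 -0.  ] w 35.8 q [ 0.07  0.52  2.23  4.14  0.6  -2.01]
-34.02488600060637 [576.28432798 -84.0352339  139.07814042]
```

Force gone: it fell onto the square. Lowering on.

Call:
apply_moves(increments=[{"gripper":0,"delta_pos":[0.1286,0,0.1532],"dr":[0,0,0]},{"gripper":0,"delta_pos":[0.1286,0,0.1532],"dr":[0,0,0]},{"gripper":0,"delta_pos":[0.1286,0,0.1532],"dr":[0,0,0]},{"gripper":0,"delta_pos":[0.1286,0,0.1532],"dr":[0,0,0]},{"gripper":0,"delta_pos":[0,0,0],"dr":[0,0,0]}])

```text
t: 39.4
ee_pos: [583.0, -89.6, 122.8]
orientation: [-2.656, 0.814, 0.968]
ft_force: [0.5, 0.4, -3.8]
width: 35.9
```

Run:
```python
from p import *
A=load()
for _ in range(4): A=A@mat([.1286,0,.1532],[0,0,0])
store(A);chk();print(grasp(A))
```

```text
t=39.40 grasp [576.  -84.9 129.9] err(tool) [0.9 0.9 0.7] rot 0.1deg F [ 0.5  0.4 -3.8] M [ 0.44  0.59 -0.03] w 35.9 q [ 0.07  0.54  2.23  4.11  0.61 -1.98]
[576.28562282 -84.03533054 131.07732057]
```

Run:
```python
from fk import *
A=load()
for _ in range(3): A=A@mat([.0643,0,.0766],[0,0,0])
store(A);q=ctrl.get_obs()['qpos']
y=np.degrees(np.arctan2(A[1,0],A[0,0]));g=grasp(A)
G=pose(g-100*A[:3,0],40,y);q=path(q,G,8);leg(G,8,'retreat')
B=load()
for yf in (-30,0,20,35):
    store(B);print('yaw',yf);qq=path(q,pose([432,-88.8,165],40,yf),15);leg(pose([432,-88.8,165],40,yf),15,'over f1')
    qq=path(qq,pose([432,-88.8,85],40,yf),5)
store(B)
```

```text
joint margin 0.00 speed 0.41 [ 0.29  0.33  2.33  4.45  0.65 -2.17]
retreat n=8 {"delta_pos":[-1.25, -0.0, -0.0],"dr":[-0.0, 0.0, -0.0]} end [519.8 -45.9 185.3]
yaw -30
   joint margin 0.00 speed 0.16 [ 0.14  0.35  2.53  3.98  0.68 -1.82]
over f1 n=15 {"delta_pos":[-0.103, 0.552, 0.324],"dr":[-0.003, 0.0, -0.0036]} end [439.3 -93.1 158. ]
   joint margin 0.05 speed 0.34 [ 0.12  0.68  2.51  3.77  0.91 -1.53]
yaw 0
   joint margin 0.02 speed 0.55 [-0.43  0.35  2.56  2.59  0.67 -1.41]
over f1 n=15 {"delta_pos":[-0.204, 0.443, 0.41],"dr":[-0.0255, 0.0, -0.0303]} end [440.4 -88.8 157.9]
   joint margin 0.02 speed 0.36 [-0.42  0.7   2.54  2.75  0.96 -1.62]
yaw 20
   joint margin 0.05 speed 0.82 [-0.69  0.37  2.45  1.82  0.75 -1.16]
over f1 n=15 {"delta_pos":[-0.269, 0.358, 0.463],"dr":[-0.0404, 0.0, -0.0482]} end [439.9 -85.9 158. ]
   joint margin 0.13 speed 0.31 [-0.68  0.66  2.43  2.08  0.85 -1.51]
yaw 35
   joint margin 0.06 speed 1.03 [-0.75  0.41  2.33  1.43  0.86 -1.04]
over f1 n=15 {"delta_pos":[-0.315, 0.288, 0.502],"dr":[-0.0516, -0.0, -0.0615]} end [438.9 -84.  158. ]
   joint margin 0.25 speed 0.24 [-0.75  0.65  2.32  1.63  0.85 -1.34]
```

Call:
apply_moves(increments=[{"gripper":0,"delta_pos":[0.0643,0,0.0766],"dr":[0,0,0]},{"gripper":0,"delta_pos":[0.0643,0,0.0766],"dr":[0,0,0]},{"gripper":0,"delta_pos":[0.0643,0,0.0766],"dr":[0,0,0]},{"gripper":0,"delta_pos":[0,0,0],"dr":[0,0,0]},{"gripper":0,"delta_pos":[0,0,0],"dr":[0,0,0]}])

```text
t: 39.82
ee_pos: [583.6, -89.0, 120.7]
orientation: [-2.655, 0.815, 0.965]
ft_force: [-0.8, 0.2, -3.8]
width: 35.6
```

Call:
apply_moves(increments=[{"gripper":100,"delta_pos":[0,0,0],"dr":[0,0,0]},{"gripper":100,"delta_pos":[0,0,0],"dr":[0,0,0]},{"gripper":100,"delta_pos":[0,0,0],"dr":[0,0,0]},{"gripper":100,"delta_pos":[0,0,0],"dr":[0,0,0]},{"gripper":100,"delta_pos":[0,0,0],"dr":[0,0,0]}])

```text
t: 40.23
ee_pos: [583.9, -89.0, 121.1]
orientation: [-2.656, 0.815, 0.964]
ft_force: [0.8, 0.0, -0.1]
width: 65.5
```

Call:
apply_moves(increments=[{"gripper":100,"delta_pos":[0,0,0],"dr":[0,0,0]},{"gripper":100,"delta_pos":[0,0,0],"dr":[0,0,0]},{"gripper":100,"delta_pos":[0,0,0],"dr":[0,0,0]},{"gripper":100,"delta_pos":[0,0,0],"dr":[0,0,0]},{"gripper":100,"delta_pos":[0,0,0],"dr":[0,0,0]}])

```text
t: 40.65
ee_pos: [583.7, -89.0, 120.8]
orientation: [-2.655, 0.815, 0.965]
ft_force: [-0.4, -0.7, 0.8]
width: 87.6
```

Run:
```python
from fk import *
A=pose([576.3,-84,128],40,-34);store(A);o=chk();q=o['qpos']
for nm,g,y,n in [('unturn',[576.3,-84,128],5,10),('retreat',[495,-84,196],5,5),('over f1',[432,-88.8,165],30,10),('down',[432,-88.8,85],30,5)]:
    G=pose(g,40,y);q=path(q,G,n);leg(G,n,nm)
```

```text
t=40.65 grasp [576.7 -84.3 127.8] err(tool) [ 0.5  0.1 -0.2] rot 0.1deg F [-0.4 -0.7  0.8] M [0.27 0.35 0.01] w 87.6 q [ 0.07  0.54  2.23  4.11  0.62 -1.97]
   joint margin 0.28 speed 0.65 [-0.31  0.53  2.28  2.57  0.58 -1.34]
unturn n=10 {"delta_pos":[-0.001, -0.057, 0.001],"dr":[-0.0438, -0.0, -0.0521]} end [584.7 -83.3 120.9]
   joint margin 0.15 speed 0.29 [-0.4   0.27  2.43  2.33  0.51 -1.15]
retreat n=5 {"delta_pos":[-2.116, -0.142, -0.0],"dr":[0.0001, 0.0, -0.0001]} end [503.4 -83.3 188.9]
   joint margin 0.15 speed 0.38 [-0.74  0.39  2.37  1.54  0.82 -1.07]
over f1 n=10 {"delta_pos":[-0.279, -0.168, 0.639],"dr":[-0.0281, 0.0, -0.0334]} end [439.2 -84.6 157.9]
   joint margin 0.21 speed 0.27 [-0.74  0.65  2.36  1.77  0.84 -1.4 ]
down n=5 {"delta_pos":[1.03, -0.0, 1.225],"dr":[0.0001, 0.0001, -0.0]} end [439.3 -84.6  77.9]
```

Call:
apply_moves(increments=[{"gripper":100,"delta_pos":[-0.001,-0.057,0.001],"dr":[-0.0438,0,-0.0521]},{"gripper":100,"delta_pos":[-0.001,-0.057,0.001],"dr":[-0.0438,0,-0.0521]},{"gripper":100,"delta_pos":[-0.001,-0.057,0.001],"dr":[-0.0438,0,-0.0521]},{"gripper":100,"delta_pos":[-0.001,-0.057,0.001],"dr":[-0.0438,0,-0.0521]},{"gripper":100,"delta_pos":[-0.001,-0.057,0.001],"dr":[-0.0438,0,-0.0521]}])

```text
t: 41.07
ee_pos: [584.5, -86.1, 120.6]
orientation: [-2.852, 0.361, 1.038]
ft_force: [0.3, 0.1, -0.1]
width: 88.3
```

Call:
apply_moves(increments=[{"gripper":100,"delta_pos":[-0.001,-0.057,0.001],"dr":[-0.0438,0,-0.0521]},{"gripper":100,"delta_pos":[-0.001,-0.057,0.001],"dr":[-0.0438,0,-0.0521]},{"gripper":100,"delta_pos":[-0.001,-0.057,0.001],"dr":[-0.0438,0,-0.0521]},{"gripper":100,"delta_pos":[-0.001,-0.057,0.001],"dr":[-0.0438,0,-0.0521]},{"gripper":100,"delta_pos":[-0.001,-0.057,0.001],"dr":[-0.0438,0,-0.0521]}])

```text
t: 41.48
ee_pos: [584.7, -83.6, 120.6]
orientation: [2.92, 0.129, -1.063]
ft_force: [-0.1, 1.4, -0.5]
width: 87.8
```

Call:
apply_moves(increments=[{"gripper":100,"delta_pos":[-2.116,-0.142,0],"dr":[0.0001,0,-0.0001]},{"gripper":100,"delta_pos":[-2.116,-0.142,0],"dr":[0.0001,0,-0.0001]},{"gripper":100,"delta_pos":[-2.116,-0.142,0],"dr":[0.0001,0,-0.0001]},{"gripper":100,"delta_pos":[-2.116,-0.142,0],"dr":[0.0001,0,-0.0001]},{"gripper":100,"delta_pos":[-2.116,-0.142,0],"dr":[0.0001,0,-0.0001]}])

```text
t: 41.9
ee_pos: [502.8, -83.4, 189.0]
orientation: [2.922, 0.124, -1.064]
ft_force: [0.1, 0.1, 0.1]
width: 87.7
```

Run:
```python
from look import *
d,P=look();find(P,'s3 knob',576,-177,145,40,12);find(P,'s2 knob',576,-83,145,40,12);o=ctrl.get_obs();print(o['ee_pos'],'exp 503.4 -83.3 188.9')
```

```text
f1 none 0
f2 none 0
f3 none 0
t1 180 mid [428.1 149.4 102.9] size [35.3 34.9 15.7] circle [427.6 149.9] 18.2 ztop 106.4
t2 178 mid [422.5  58.6 102.7] size [35.5 36.  14.8] circle [422.9  57.8] 18.8 ztop 106.2
s3 knob 148 mid [ 574.6 -176.1  141.1] size [32.4 36.4 13.6] circle [ 575.6 -176.2] 18.5 ztop 144.9
s2 knob 177 mid [575.8 -83.7 141.6] size [37.3 35.9 14. ] circle [575.9 -83.5] 19.0 ztop 145.0
[500.50915969 -82.79902586 190.21763905] exp 503.4 -83.3 188.9
```

Run:
```python
from look import *
d=ctrl.get_image('top');save(d,'top7.png',(180,120,440,310),3);P=cloud(d)
m=(abs(P[...,2]-100)<8)&(P[...,0]>350)&(P[...,0]<520)&(P[...,1]<20)&(P[...,1]>-420)
n,l,s,c=cv2.connectedComponentsWithStats(m.astype(np.uint8))
for i in range(1,n):
    if s[i,4]>15: v=P[l==i];print(s[i,4],((v.max(0)+v.min(0))/2).round(1),(v.max(0)-v.min(0)).round(1))
```

```text
(no output)
```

View pics/top7.png

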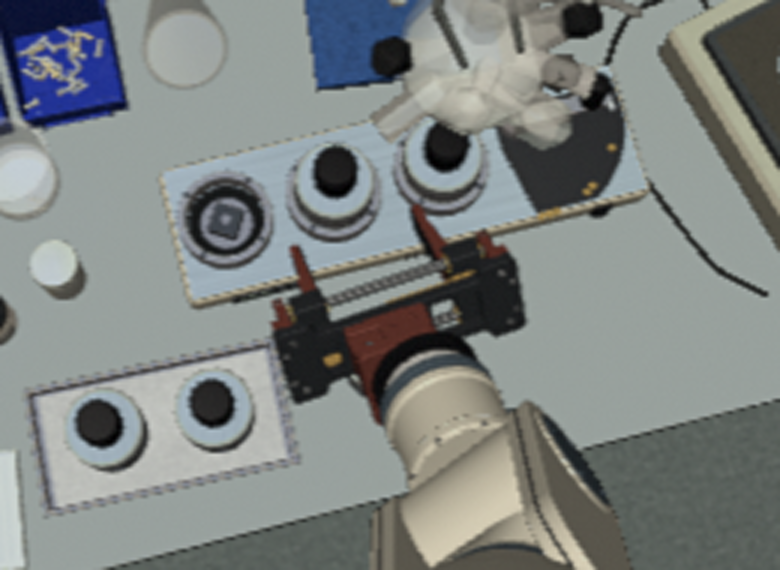

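Stations 2 and 3 are loaded, both done pots stand in the tray, and fresh1 is hidden under the wrist. I'll step aside to see it before going on.

Run:
```python
from fk import *
q=ctrl.get_obs()['qpos']
G=pose([480,-250,215],40,15);q=path(q,G,10);leg(G,10,'aside')
```

```text
joint margin 0.23 speed 2.29 [-0.89  0.35  2.17  1.39  0.79 -0.72]
aside n=10 {"delta_pos":[-0.986, 1.697, -0.87],"dr":[0.0168, -0.0, 0.02]} end [ 488.1 -247.8  207.9]
```

Run:
```python
from fk import *
store(pose([495,-84,196],40,5));chk()
q=ctrl.get_obs()['qpos']
G=pose([480,-250,215],40,15);q=path(q,G,10);leg(G,10,'aside')
```

```text
t=42.00 grasp [493.8 -84.1 197. ] err(tool) [-1.6  0.  -0. ] rot 0.2deg F [0.1 0.6 1.1] M [-0.01  0.35  0.01] w 87.9 q [-0.4   0.27  2.42  2.33  0.51 -1.15]
   joint margin 0.17 speed 0.54 [-0.89  0.35  2.17  1.39  0.79 -0.72]
aside n=10 {"delta_pos":[-0.446, 1.6, 0.126],"dr":[-0.0112, 0.0, -0.0134]} end [ 488.1 -247.8  207.9]
```

Call:
apply_moves(increments=[{"gripper":100,"delta_pos":[-0.446,1.6,0.126],"dr":[-0.0112,0,-0.0134]},{"gripper":100,"delta_pos":[-0.446,1.6,0.126],"dr":[-0.0112,0,-0.0134]},{"gripper":100,"delta_pos":[-0.446,1.6,0.126],"dr":[-0.0112,0,-0.0134]},{"gripper":100,"delta_pos":[-0.446,1.6,0.126],"dr":[-0.0112,0,-0.0134]},{"gripper":100,"delta_pos":[-0.446,1.6,0.126],"dr":[-0.0112,0,-0.0134]}])

```text
t: 42.42
ee_pos: [492.8, -166.3, 197.9]
orientation: [2.887, 0.251, -1.05]
ft_force: [0.4, 0.6, -0.1]
width: 87.5
```

Call:
apply_moves(increments=[{"gripper":100,"delta_pos":[-0.446,1.6,0.126],"dr":[-0.0112,0,-0.0134]},{"gripper":100,"delta_pos":[-0.446,1.6,0.126],"dr":[-0.0112,0,-0.0134]},{"gripper":100,"delta_pos":[-0.446,1.6,0.126],"dr":[-0.0112,0,-0.0134]},{"gripper":100,"delta_pos":[-0.446,1.6,0.126],"dr":[-0.0112,0,-0.0134]},{"gripper":100,"delta_pos":[-0.446,1.6,0.126],"dr":[-0.0112,0,-0.0134]}])

```text
t: 42.83
ee_pos: [488.6, -249.1, 207.3]
orientation: [2.848, 0.374, -1.035]
ft_force: [-0.0, -0.4, -0.4]
width: 87.9
```

Run:
```python
from look import *
chk();d,P=look();save(d,'top8.png',(180,120,440,310),3)
find(P,'f1 wide',435,-89,100,90)
m=(abs(P[...,2]-100)<8)&(P[...,0]>350)&(P[...,0]<520)&(P[...,1]<20)&(P[...,1]>-420)
n,l,s,c=cv2.connectedComponentsWithStats(m.astype(np.uint8))
for i in range(1,n):
    if s[i,4]>15: v=P[l==i];print(s[i,4],c[i].round(),((v.max(0)+v.min(0))/2).round(1),(v.max(0)-v.min(0)).round(1))
```

```text
t=42.83 grasp [ 480.5 -251.3  214.4] err(tool) [0.5 1.3 0.4] rot 0.1deg F [-0.  -0.4 -0.4] M [-0.06  0.31 -0.05] w 87.9 q [-0.89  0.35  2.18  1.41  0.79 -0.74]
f1 173 mid [432.3 -88.6 100.4] size [34.5 36.6 12.4] circle [432.1 -88.8] 18.6 ztop 103.6
f2 none 0
f3 none 0
t1 179 mid [428.1 150.  102.5] size [35.5 34.9 14.1] circle [427.7 150.2] 18.2 ztop 106.2
t2 179 mid [422.7  58.3 102. ] size [35.2 36.8 13.2] circle [422.7  58.1] 18.6 ztop 106.3
f1 wide 176 mid [431.9 -88.6  99.3] size [35.5 36.6 14.6] circle [432.1 -88.8] 18.6 ztop 103.6
176 [308. 235.] [431.9 -88.6  99.3] [35.5 36.6 14.6]
```

Run:
```python
from fk import *
q=ctrl.get_obs()['qpos']
for nm,g,y,n in [('over f1',[432,-88.8,165],30,15),('down',[432.1,-88.8,85],30,5),('lift',[445,-80,200],30,10),('s1 front',[505,12,185],30,10),('s1 above',[576,12.2,156],30,5),('lower',[576,12.2,139.5],30,5),('turn',[576,12.2,139.5],-38,17)]:
    G=pose(g,40,y);q=path(q,G,n);leg(G,n,nm)
```

```text
joint margin 0.21 speed 0.10 [-0.74  0.39  2.37  1.54  0.82 -1.07]
over f1 n=15 {"delta_pos":[0.296, -1.134, 0.187],"dr":[-0.0112, -0.0, -0.0134]} end [439.3 -84.6 158. ]
   joint margin 0.21 speed 0.26 [-0.74  0.65  2.36  1.77  0.84 -1.4 ]
down n=5 {"delta_pos":[1.03, 0.001, 1.226],"dr":[-0.0001, -0.0, 0.0001]} end [439.4 -84.6  77.9]
   joint margin 0.21 speed 0.20 [-0.69  0.29  2.35  1.47  0.81 -0.9 ]
lift n=10 {"delta_pos":[-0.62, -0.012, -0.981],"dr":[0.0, -0.0, 0.0]} end [452.3 -75.8 192.9]
   joint margin 0.22 speed 0.17 [-0.35  0.34  2.35  1.84  0.65 -0.99]
s1 front n=10 {"delta_pos":[0.847, -0.496, -0.515],"dr":[0.0, -0.0, 0.0]} end [512.3  16.2 178. ]
   joint margin 0.26 speed 0.14 [-0.29  0.47  2.21  1.9   0.63 -1.  ]
s1 above n=5 {"delta_pos":[1.317, 0.706, -0.347],"dr":[0.0, -0.0, 0.0]} end [583.3  16.4 148.9]
   joint margin 0.37 speed 0.05 [-0.29  0.52  2.21  1.96  0.64 -1.07]
lower n=5 {"delta_pos":[0.212, 0.001, 0.253],"dr":[0.0, -0.0, 0.0]} end [583.3  16.4 132.4]
UNREACHABLE [583.   7. 132.] 0.024 [ 0.36  0.53  2.19  4.45  0.7  -2.09]
turn n=17 {"delta_pos":[-0.002, 0.059, 0.001],"dr":[0.0449, -0.0, 0.0535]} end [582.6   7.  132.5]
```

Call:
apply_moves(increments=[{"gripper":100,"delta_pos":[0.296,-1.134,0.187],"dr":[-0.0112,0,-0.0134]},{"gripper":100,"delta_pos":[0.296,-1.134,0.187],"dr":[-0.0112,0,-0.0134]},{"gripper":100,"delta_pos":[0.296,-1.134,0.187],"dr":[-0.0112,0,-0.0134]},{"gripper":100,"delta_pos":[0.296,-1.134,0.187],"dr":[-0.0112,0,-0.0134]},{"gripper":100,"delta_pos":[0.296,-1.134,0.187],"dr":[-0.0112,0,-0.0134]}])

```text
t: 43.3
ee_pos: [476.2, -189.7, 190.4]
orientation: [2.803, 0.496, -1.02]
ft_force: [0.3, 0.7, -0.2]
width: 87.9
```

Call:
apply_moves(increments=[{"gripper":100,"delta_pos":[0.296,-1.134,0.187],"dr":[-0.0112,0,-0.0134]},{"gripper":100,"delta_pos":[0.296,-1.134,0.187],"dr":[-0.0112,0,-0.0134]},{"gripper":100,"delta_pos":[0.296,-1.134,0.187],"dr":[-0.0112,0,-0.0134]},{"gripper":100,"delta_pos":[0.296,-1.134,0.187],"dr":[-0.0112,0,-0.0134]},{"gripper":100,"delta_pos":[0.296,-1.134,0.187],"dr":[-0.0112,0,-0.0134]}])

```text
t: 43.72
ee_pos: [460.2, -136.4, 174.1]
orientation: [2.755, 0.61, -1.002]
ft_force: [-0.2, -0.2, 0.1]
width: 87.8
```

Call:
apply_moves(increments=[{"gripper":100,"delta_pos":[0.296,-1.134,0.187],"dr":[-0.0112,0,-0.0134]},{"gripper":100,"delta_pos":[0.296,-1.134,0.187],"dr":[-0.0112,0,-0.0134]},{"gripper":100,"delta_pos":[0.296,-1.134,0.187],"dr":[-0.0112,0,-0.0134]},{"gripper":100,"delta_pos":[0.296,-1.134,0.187],"dr":[-0.0112,0,-0.0134]},{"gripper":100,"delta_pos":[0.296,-1.134,0.187],"dr":[-0.0112,0,-0.0134]}])

```text
t: 44.13
ee_pos: [439.3, -83.7, 157.5]
orientation: [2.702, 0.723, -0.983]
ft_force: [1.0, 0.6, 0.6]
width: 88.1
```

Run:
```python
from look import *
A=load();store(pose([432,-88.8,165],40,30));chk();store(A)
d=ctrl.get_image('top');P=cloud(d);find(P,'f1',432,-89,100,60)
```

```text
t=44.13 grasp [432.  -87.9 164.6] err(tool) [ 0.6 -0.8  0. ] rot 0.0deg F [1.  0.6 0.6] M [-0.17  0.28 -0.06] w 88.1 q [-0.73  0.39  2.39  1.57  0.82 -1.1 ]
f1 172 mid [432.3 -89.   99.6] size [35.6 36.7 14.9] circle [432.2 -88.9] 18.6 ztop 102.7
```

Call:
apply_moves(increments=[{"gripper":100,"delta_pos":[1.03,0.001,1.226],"dr":[0,0,0]},{"gripper":100,"delta_pos":[1.03,0.001,1.226],"dr":[0,0,0]},{"gripper":100,"delta_pos":[1.03,0.001,1.226],"dr":[0,0,0]},{"gripper":100,"delta_pos":[1.03,0.001,1.226],"dr":[0,0,0]},{"gripper":100,"delta_pos":[1.03,0.001,1.226],"dr":[0,0,0]}])

```text
t: 44.6
ee_pos: [439.9, -84.7, 76.9]
orientation: [2.703, 0.721, -0.983]
ft_force: [0.5, -0.3, -0.0]
width: 87.8
```

Call:
apply_moves(increments=[{"gripper":0,"delta_pos":[0,0,0],"dr":[0,0,0]},{"gripper":0,"delta_pos":[0,0,0],"dr":[0,0,0]},{"gripper":0,"delta_pos":[0,0,0],"dr":[0,0,0]},{"gripper":0,"delta_pos":[0,0,0],"dr":[0,0,0]},{"gripper":0,"delta_pos":[0,0,0],"dr":[0,0,0]}])

```text
t: 45.02
ee_pos: [440.1, -84.8, 78.6]
orientation: [2.703, 0.721, -0.981]
ft_force: [-0.1, 0.1, -0.5]
width: 58.0
```

Call:
apply_moves(increments=[{"gripper":0,"delta_pos":[0,0,0],"dr":[0,0,0]},{"gripper":0,"delta_pos":[0,0,0],"dr":[0,0,0]},{"gripper":0,"delta_pos":[0,0,0],"dr":[0,0,0]},{"gripper":0,"delta_pos":[0,0,0],"dr":[0,0,0]},{"gripper":0,"delta_pos":[0,0,0],"dr":[0,0,0]}])

```text
t: 45.43
ee_pos: [440.1, -84.8, 77.9]
orientation: [2.704, 0.721, -0.982]
ft_force: [-0.3, -1.5, 3.0]
width: 35.3
```

Run:
```python
from p import *
A=load();store(pose([432.1,-88.8,85],40,30));chk();store(A)
```

```text
t=45.43 grasp [432.8 -89.   85. ] err(tool) [ 0.4  0.5 -0.3] rot 0.2deg F [-0.3 -1.5  3. ] M [-0.15  0.05 -0.2 ] w 35.3 q [-0.73  0.65  2.39  1.8   0.85 -1.44]
```

Call:
apply_moves(increments=[{"gripper":0,"delta_pos":[-0.62,-0.012,-0.981],"dr":[0,0,0]},{"gripper":0,"delta_pos":[-0.62,-0.012,-0.981],"dr":[0,0,0]},{"gripper":0,"delta_pos":[-0.62,-0.012,-0.981],"dr":[0,0,0]},{"gripper":0,"delta_pos":[-0.62,-0.012,-0.981],"dr":[0,0,0]},{"gripper":0,"delta_pos":[-0.62,-0.012,-0.981],"dr":[0,0,0]}])

```text
t: 45.85
ee_pos: [445.6, -79.9, 135.0]
orientation: [2.702, 0.722, -0.986]
ft_force: [-0.6, -0.7, -2.8]
width: 35.7
```

Call:
apply_moves(increments=[{"gripper":0,"delta_pos":[-0.62,-0.012,-0.981],"dr":[0,0,0]},{"gripper":0,"delta_pos":[-0.62,-0.012,-0.981],"dr":[0,0,0]},{"gripper":0,"delta_pos":[-0.62,-0.012,-0.981],"dr":[0,0,0]},{"gripper":0,"delta_pos":[-0.62,-0.012,-0.981],"dr":[0,0,0]},{"gripper":0,"delta_pos":[-0.62,-0.012,-0.981],"dr":[0,0,0]}])

```text
t: 46.27
ee_pos: [451.9, -75.4, 192.5]
orientation: [2.702, 0.722, -0.986]
ft_force: [-0.0, -0.3, -4.1]
width: 35.6
```

Call:
apply_moves(increments=[{"gripper":0,"delta_pos":[0.847,-0.496,-0.515],"dr":[0,0,0]},{"gripper":0,"delta_pos":[0.847,-0.496,-0.515],"dr":[0,0,0]},{"gripper":0,"delta_pos":[0.847,-0.496,-0.515],"dr":[0,0,0]},{"gripper":0,"delta_pos":[0.847,-0.496,-0.515],"dr":[0,0,0]},{"gripper":0,"delta_pos":[0.847,-0.496,-0.515],"dr":[0,0,0]}])

```text
t: 46.68
ee_pos: [482.2, -29.3, 184.4]
orientation: [2.702, 0.722, -0.986]
ft_force: [0.9, 0.4, -3.7]
width: 35.4
```

Call:
apply_moves(increments=[{"gripper":0,"delta_pos":[0.847,-0.496,-0.515],"dr":[0,0,0]},{"gripper":0,"delta_pos":[0.847,-0.496,-0.515],"dr":[0,0,0]},{"gripper":0,"delta_pos":[0.847,-0.496,-0.515],"dr":[0,0,0]},{"gripper":0,"delta_pos":[0.847,-0.496,-0.515],"dr":[0,0,0]},{"gripper":0,"delta_pos":[0.847,-0.496,-0.515],"dr":[0,0,0]}])

```text
t: 47.1
ee_pos: [512.2, 16.6, 176.8]
orientation: [2.702, 0.722, -0.987]
ft_force: [0.5, -0.4, -2.7]
width: 35.6
```

Call:
apply_moves(increments=[{"gripper":0,"delta_pos":[1.317,0.706,-0.347],"dr":[0,0,0]},{"gripper":0,"delta_pos":[1.317,0.706,-0.347],"dr":[0,0,0]},{"gripper":0,"delta_pos":[1.317,0.706,-0.347],"dr":[0,0,0]},{"gripper":0,"delta_pos":[1.317,0.706,-0.347],"dr":[0,0,0]},{"gripper":0,"delta_pos":[1.317,0.706,-0.347],"dr":[0,0,0]}])

```text
t: 47.52
ee_pos: [583.6, 16.3, 147.4]
orientation: [2.702, 0.722, -0.987]
ft_force: [0.6, 0.1, -3.6]
width: 35.3
```

Call:
apply_moves(increments=[{"gripper":0,"delta_pos":[0.212,0,0.253],"dr":[0,0,0]},{"gripper":0,"delta_pos":[0.212,0,0.253],"dr":[0,0,0]},{"gripper":0,"delta_pos":[0.212,0,0.253],"dr":[0,0,0]},{"gripper":0,"delta_pos":[0.212,0,0.253],"dr":[0,0,0]},{"gripper":0,"delta_pos":[0.212,0,0.253],"dr":[0,0,0]}])

```text
t: 47.93
ee_pos: [583.8, 16.5, 133.2]
orientation: [2.706, 0.723, -0.98]
ft_force: [-5.4, -2.4, 17.4]
width: 35.3
```

Run:
```python
from p import *
store(pose([576,12.2,139.5],40,30));chk()
```

```text
t=47.93 grasp [576.4  12.3 140.2] err(tool) [-0.1  0.2 -0.9] rot 0.2deg F [-5.4 -2.4 17.4] M [ 0.38 -0.9  -0.  ] w 35.3 q [-0.28  0.51  2.23  1.98  0.65 -1.08]
```

Call:
apply_moves(increments=[{"gripper":0,"delta_pos":[-0.002,0.059,0.001],"dr":[0.0449,0,0.0535]},{"gripper":0,"delta_pos":[-0.002,0.059,0.001],"dr":[0.0449,0,0.0535]},{"gripper":0,"delta_pos":[-0.002,0.059,0.001],"dr":[0.0449,0,0.0535]},{"gripper":0,"delta_pos":[-0.002,0.059,0.001],"dr":[0.0449,0,0.0535]},{"gripper":0,"delta_pos":[0,0,0],"dr":[0,0,0]}])

```text
t: 48.35
ee_pos: [584.8, 14.5, 133.3]
orientation: [2.86, 0.344, -1.036]
ft_force: [-0.5, -3.4, 4.1]
width: 35.3
```

```bash
cat > turn.py <<'E'
from p import *
A=load()
for _ in range(int(sys.argv[1])): A=A@mat([-.002,.059,.001],[.0449,0,.0535])
store(A);chk();print(np.degrees(np.arctan2(A[1,0],A[0,0])),grasp(A).round(1))
E
python3 turn.py 4
```

```text
t=48.35 grasp [576.6  12.5 140.4] err(tool) [-0.  -0.1 -1.1] rot 0.3deg F [-0.5 -3.4  4.1] M [-0.67 -0.17 -0.45] w 35.3 q [-0.15  0.49  2.29  2.57  0.56 -1.32]
13.993998169676244 [576.   12.2 139.5]
```

Call:
apply_moves(increments=[{"gripper":0,"delta_pos":[-0.002,0.059,0.001],"dr":[0.0449,0,0.0535]},{"gripper":0,"delta_pos":[-0.002,0.059,0.001],"dr":[0.0449,0,0.0535]},{"gripper":0,"delta_pos":[-0.002,0.059,0.001],"dr":[0.0449,0,0.0535]},{"gripper":0,"delta_pos":[-0.002,0.059,0.001],"dr":[0.0449,0,0.0535]},{"gripper":0,"delta_pos":[0,0,0],"dr":[0,0,0]}])

```text
t: 48.77
ee_pos: [585.8, 12.2, 133.3]
orientation: [-2.94, 0.055, 1.065]
ft_force: [0.5, -3.0, 3.1]
width: 35.3
```

```bash
python3 turn.py 4
```

```text
t=48.77 grasp [577.4  12.5 140.3] err(tool) [ 0.6 -0.4 -1.5] rot 0.3deg F [ 0.5 -3.   3.1] M [-0.68 -0.06 -0.42] w 35.3 q [ 0.03  0.49  2.31  3.24  0.53 -1.61]
-2.012095752308824 [576.   12.2 139.5]
```

Call:
apply_moves(increments=[{"gripper":0,"delta_pos":[0.03,0.059,0.039],"dr":[0.0449,0,0.0535]},{"gripper":0,"delta_pos":[-0.002,0.059,0.001],"dr":[0.0449,0,0.0535]},{"gripper":0,"delta_pos":[-0.002,0.059,0.001],"dr":[0.0449,0,0.0535]},{"gripper":0,"delta_pos":[-0.002,0.059,0.001],"dr":[0.0449,0,0.0535]},{"gripper":0,"delta_pos":[0,0,0],"dr":[0,0,0]}])

```text
t: 49.18
ee_pos: [586.5, 9.8, 133.3]
orientation: [-2.822, 0.448, 1.019]
ft_force: [-0.9, -4.4, 4.3]
width: 35.6
```

```bash
python3 - <<'E'
from p import *
store(load()@mat([.032,0,.038],[0,0,0]))
E
python3 turn.py 4
```

```text
t=49.18 grasp [578.5  12.4 140.3] err(tool) [ 1.  -1.  -2.5] rot 0.3deg F [-0.9 -4.4  4.3] M [-1.1  -0.17 -0.59] w 35.6 q [ 0.19  0.5   2.27  3.89  0.57 -1.9 ]
-18.018366726413063 [576.   12.2 139.1]
```

Call:
apply_moves(increments=[{"gripper":0,"delta_pos":[0.024,0.095,-0.02],"dr":[0,0,0]},{"gripper":0,"delta_pos":[-0.002,0.059,0.001],"dr":[0.0449,0,0.0535]},{"gripper":0,"delta_pos":[-0.002,0.059,0.001],"dr":[0.0449,0,0.0535]},{"gripper":0,"delta_pos":[-0.002,0.059,0.001],"dr":[0.0449,0,0.0535]},{"gripper":0,"delta_pos":[0,0,0],"dr":[0,0,0]}])

```text
t: 49.6
ee_pos: [585.8, 6.7, 133.1]
orientation: [-2.703, 0.724, 0.977]
ft_force: [-0.9, -2.1, 6.3]
width: 35.4
```

```bash
python3 - <<'E'
from p import *
store(load()@mat([.024,.095,-.02],[0,0,0]))
E
python3 turn.py 3
```

```text
t=49.60 grasp [578.5  10.9 140.1] err(tool) [ 1.1 -1.1 -2.3] rot 0.3deg F [-0.9 -2.1  6.3] M [-0.63 -0.15 -0.4 ] w 35.4 q [ 0.28  0.52  2.21  4.31  0.64 -2.07]
-30.023229686888865 [576.   11.2 139.1]
```

Run:
```python
from fk import *
q=ctrl.get_obs()['qpos']
A=load();g=grasp(A)
G=pose([576.3,11.8,141],40,33);q=path(q,G,20);leg(G,20,'unturn')
```

```text
joint margin 0.15 speed 0.55 [-0.31  0.52  2.19  1.86  0.67 -1.02]
unturn n=20 {"delta_pos":[-0.006, -0.05, -0.008],"dr":[-0.0354, -0.0, -0.0421]} end [583.4  16.5 134. ]
```

Call:
apply_moves(increments=[{"gripper":100,"delta_pos":[0,0,0],"dr":[0,0,0]},{"gripper":100,"delta_pos":[0,0,0],"dr":[0,0,0]},{"gripper":100,"delta_pos":[0,0,0],"dr":[0,0,0]},{"gripper":100,"delta_pos":[0,0,0],"dr":[0,0,0]},{"gripper":100,"delta_pos":[0,0,0],"dr":[0,0,0]}])

```text
t: 50.02
ee_pos: [583.7, 6.2, 131.6]
orientation: [-2.7, 0.726, 0.983]
ft_force: [-0.7, 0.1, -0.0]
width: 65.6
```

Call:
apply_moves(increments=[{"gripper":100,"delta_pos":[0,0,0],"dr":[0,0,0]},{"gripper":100,"delta_pos":[0,0,0],"dr":[0,0,0]},{"gripper":100,"delta_pos":[0,0,0],"dr":[0,0,0]},{"gripper":100,"delta_pos":[0,0,0],"dr":[0,0,0]},{"gripper":100,"delta_pos":[0,0,0],"dr":[0,0,0]}])

```text
t: 50.43
ee_pos: [583.9, 6.7, 131.8]
orientation: [-2.699, 0.726, 0.982]
ft_force: [0.2, 0.1, -0.1]
width: 87.8
```

Run:
```python
from look import *
o=ctrl.get_obs();print(o['t'],o['ee_pos'],o['ft_force'],o['width'])
d=ctrl.get_image('top');P=cloud(d);find(P,'s1 knob',576,12,150,40,16)
```

```text
50.4333 [583.90326485   6.73448778 131.83602456] [ 0.22021193  0.08657678 -0.12999126] 87.8088436288921
s1 knob 202 mid [577.6  13.  149.2] size [36.  35.1 26.8] circle [577.9  12.3] 18.9 ztop 159.4
```

Call:
apply_moves(increments=[{"gripper":100,"delta_pos":[-0.006,-0.05,-0.008],"dr":[-0.0354,0,-0.0421]},{"gripper":100,"delta_pos":[-0.006,-0.05,-0.008],"dr":[-0.0354,0,-0.0421]},{"gripper":100,"delta_pos":[-0.006,-0.05,-0.008],"dr":[-0.0354,0,-0.0421]},{"gripper":100,"delta_pos":[-0.006,-0.05,-0.008],"dr":[-0.0354,0,-0.0421]},{"gripper":100,"delta_pos":[-0.006,-0.05,-0.008],"dr":[-0.0354,0,-0.0421]}])

```text
t: 50.9
ee_pos: [584.7, 9.3, 132.2]
orientation: [-2.852, 0.355, 1.039]
ft_force: [0.1, 1.0, 0.3]
width: 88.0
```

Call:
apply_moves(increments=[{"gripper":100,"delta_pos":[-0.006,-0.05,-0.008],"dr":[-0.0354,0,-0.0421]},{"gripper":100,"delta_pos":[-0.006,-0.05,-0.008],"dr":[-0.0354,0,-0.0421]},{"gripper":100,"delta_pos":[-0.006,-0.05,-0.008],"dr":[-0.0354,0,-0.0421]},{"gripper":100,"delta_pos":[-0.006,-0.05,-0.008],"dr":[-0.0354,0,-0.0421]},{"gripper":100,"delta_pos":[-0.006,-0.05,-0.008],"dr":[-0.0354,0,-0.0421]}])

```text
t: 51.32
ee_pos: [585.0, 11.5, 132.7]
orientation: [2.943, 0.04, -1.072]
ft_force: [0.1, 0.3, -0.1]
width: 87.7
```

Call:
apply_moves(increments=[{"gripper":100,"delta_pos":[-0.006,-0.05,-0.008],"dr":[-0.0354,0,-0.0421]},{"gripper":100,"delta_pos":[-0.006,-0.05,-0.008],"dr":[-0.0354,0,-0.0421]},{"gripper":100,"delta_pos":[-0.006,-0.05,-0.008],"dr":[-0.0354,0,-0.0421]},{"gripper":100,"delta_pos":[-0.006,-0.05,-0.008],"dr":[-0.0354,0,-0.0421]},{"gripper":100,"delta_pos":[-0.006,-0.05,-0.008],"dr":[-0.0354,0,-0.0421]}])

```text
t: 51.73
ee_pos: [584.7, 13.9, 133.2]
orientation: [2.826, 0.43, -1.029]
ft_force: [0.8, 1.0, 0.6]
width: 87.8
```

Call:
apply_moves(increments=[{"gripper":100,"delta_pos":[-0.006,-0.05,-0.008],"dr":[-0.0354,0,-0.0421]},{"gripper":100,"delta_pos":[-0.006,-0.05,-0.008],"dr":[-0.0354,0,-0.0421]},{"gripper":100,"delta_pos":[-0.006,-0.05,-0.008],"dr":[-0.0354,0,-0.0421]},{"gripper":100,"delta_pos":[-0.006,-0.05,-0.008],"dr":[-0.0354,0,-0.0421]},{"gripper":100,"delta_pos":[-0.006,-0.05,-0.008],"dr":[-0.0354,0,-0.0421]}])

```text
t: 52.15
ee_pos: [583.7, 16.1, 133.7]
orientation: [2.667, 0.791, -0.971]
ft_force: [0.4, 0.0, 0.8]
width: 88.0
```

Call:
apply_moves(increments=[{"gripper":0,"delta_pos":[0,0,0],"dr":[0,0,0]},{"gripper":0,"delta_pos":[0,0,0],"dr":[0,0,0]},{"gripper":0,"delta_pos":[0,0,0],"dr":[0,0,0]},{"gripper":0,"delta_pos":[0,0,0],"dr":[0,0,0]},{"gripper":0,"delta_pos":[0,0,0],"dr":[0,0,0]}])

```text
t: 52.57
ee_pos: [583.6, 16.7, 133.7]
orientation: [2.669, 0.788, -0.972]
ft_force: [-0.2, -0.4, 0.0]
width: 58.2
```

Call:
apply_moves(increments=[{"gripper":0,"delta_pos":[0,0,0],"dr":[0,0,0]},{"gripper":0,"delta_pos":[0,0,0],"dr":[0,0,0]},{"gripper":0,"delta_pos":[0,0,0],"dr":[0,0,0]},{"gripper":0,"delta_pos":[0,0,0],"dr":[0,0,0]},{"gripper":0,"delta_pos":[0,0,0],"dr":[0,0,0]}])

```text
t: 52.98
ee_pos: [583.9, 16.3, 133.8]
orientation: [2.669, 0.788, -0.971]
ft_force: [-0.4, 0.2, -0.0]
width: 35.7
```

Run:
```python
from p import *
store(pose([576.3,11.8,141],40,33));chk()
```

```text
t=52.98 grasp [576.8  11.7 140.9] err(tool) [ 0.4  0.4 -0.2] rot 0.1deg F [-0.4  0.2 -0. ] M [-0.05  0.26  0.05] w 35.7 q [-0.3   0.52  2.21  1.88  0.67 -1.04]
```

Call:
apply_moves(increments=[{"gripper":0,"delta_pos":[0.096,0,0.115],"dr":[0,0,0]},{"gripper":0,"delta_pos":[-0.002,0.059,0.001],"dr":[0.0449,0,0.0535]},{"gripper":0,"delta_pos":[-0.002,0.059,0.001],"dr":[0.0449,0,0.0535]},{"gripper":0,"delta_pos":[-0.002,0.059,0.001],"dr":[0.0449,0,0.0535]},{"gripper":0,"delta_pos":[-0.002,0.059,0.001],"dr":[0.0449,0,0.0535]}])

```text
t: 53.4
ee_pos: [585.1, 13.2, 132.4]
orientation: [2.832, 0.413, -1.031]
ft_force: [0.9, 0.2, -3.6]
width: 35.6
```

```bash
python3 - <<'E'
from p import *
store(load()@mat([.096,0,.115],[0,0,0]))
E
python3 turn.py 4
```

```text
t=53.40 grasp [577.1  10.8 139.5] err(tool) [ 0.4  1.3 -0.3] rot 0.4deg F [ 0.9  0.2 -3.6] M [-0.15  0.73  0.01] w 35.6 q [-0.18  0.5   2.28  2.45  0.57 -1.27]
16.993998169676242 [576.3  11.8 139.5]
```

Free hang force (-3.6 N): dropped onto the square. Lowering 11.5 mm.

Call:
apply_moves(increments=[{"gripper":0,"delta_pos":[0.148,0,0.176],"dr":[0,0,0]},{"gripper":0,"delta_pos":[0.148,0,0.176],"dr":[0,0,0]},{"gripper":0,"delta_pos":[0.148,0,0.176],"dr":[0,0,0]},{"gripper":0,"delta_pos":[0.148,0,0.176],"dr":[0,0,0]},{"gripper":0,"delta_pos":[0.148,0,0.176],"dr":[0,0,0]}])

```text
t: 53.82
ee_pos: [585.0, 13.6, 120.2]
orientation: [2.83, 0.42, -1.031]
ft_force: [0.1, -0.1, -3.3]
width: 35.5
```

Run:
```python
from fk import *
A=load()
for _ in range(5): A=A@mat([.148,0,.176],[0,0,0])
store(A);o=chk();q=o['qpos'];g=grasp(A);y=np.degrees(np.arctan2(A[1,0],A[0,0]));print(g,y)
for nm,gg,yy,n in [('retreat',g-100*A[:3,0],y,5),('mid',[480,-140,215],5,12),('lever pre',[490,-283,175],-12,13)]:
    G=pose(gg,40,yy);q=path(q,G,n);leg(G,n,nm)
```

```text
t=53.82 grasp [576.9  11.1 127.3] err(tool) [0.8 0.8 0.3] rot 0.1deg F [ 0.1 -0.1 -3.3] M [-0.17  0.79 -0.03] w 35.5 q [-0.18  0.53  2.28  2.47  0.59 -1.31]
[576.30765309  11.79254177 128.02494186] 16.993998169676242
   joint margin 0.17 speed 0.30 [-0.3   0.29  2.41  2.18  0.55 -1.1 ]
retreat n=5 {"delta_pos":[-2.0, -0.0, -0.0],"dr":[-0.0, 0.0, -0.0]} end [511.1  -8.1 185.2]
   joint margin 0.17 speed 0.13 [-0.6   0.22  2.39  1.94  0.55 -0.91]
mid n=12 {"delta_pos":[-0.431, 1.035, 0.115],"dr":[0.0112, 0.0, 0.0134]} end [ 488.4 -139.3  207.9]
   joint margin 0.20 speed 0.10 [-0.75  0.39  2.29  2.24  0.52 -1.1 ]
lever pre n=13 {"delta_pos":[0.299, 1.118, 0.151],"dr":[0.0147, -0.0, 0.0175]} end [ 498.2 -284.8  167.9]
```

Call:
apply_moves(increments=[{"gripper":100,"delta_pos":[0,0,0],"dr":[0,0,0]},{"gripper":100,"delta_pos":[0,0,0],"dr":[0,0,0]},{"gripper":100,"delta_pos":[0,0,0],"dr":[0,0,0]},{"gripper":100,"delta_pos":[0,0,0],"dr":[0,0,0]},{"gripper":100,"delta_pos":[0,0,0],"dr":[0,0,0]}])

```text
t: 54.23
ee_pos: [585.3, 14.0, 121.2]
orientation: [2.831, 0.42, -1.029]
ft_force: [-0.4, 0.2, -0.0]
width: 65.9
```

Call:
apply_moves(increments=[{"gripper":100,"delta_pos":[0,0,0],"dr":[0,0,0]},{"gripper":100,"delta_pos":[0,0,0],"dr":[0,0,0]},{"gripper":100,"delta_pos":[0,0,0],"dr":[0,0,0]},{"gripper":100,"delta_pos":[0,0,0],"dr":[0,0,0]},{"gripper":100,"delta_pos":[0,0,0],"dr":[0,0,0]}])

```text
t: 54.65
ee_pos: [585.0, 14.1, 120.9]
orientation: [2.83, 0.42, -1.03]
ft_force: [-0.2, -0.1, 0.1]
width: 87.6
```

Call:
apply_moves(increments=[{"gripper":100,"delta_pos":[-2,0,0],"dr":[0,0,0]},{"gripper":100,"delta_pos":[-2,0,0],"dr":[0,0,0]},{"gripper":100,"delta_pos":[-2,0,0],"dr":[0,0,0]},{"gripper":100,"delta_pos":[-2,0,0],"dr":[0,0,0]},{"gripper":100,"delta_pos":[-2,0,0],"dr":[0,0,0]}])

```text
t: 55.07
ee_pos: [510.8, -8.2, 185.4]
orientation: [2.83, 0.42, -1.031]
ft_force: [0.1, -0.5, -0.3]
width: 87.8
```

Call:
apply_moves(increments=[{"gripper":100,"delta_pos":[-0.431,1.035,0.115],"dr":[0.0112,0,0.0134]},{"gripper":100,"delta_pos":[-0.431,1.035,0.115],"dr":[0.0112,0,0.0134]},{"gripper":100,"delta_pos":[-0.431,1.035,0.115],"dr":[0.0112,0,0.0134]},{"gripper":100,"delta_pos":[-0.431,1.035,0.115],"dr":[0.0112,0,0.0134]},{"gripper":100,"delta_pos":[-0.431,1.035,0.115],"dr":[0.0112,0,0.0134]}])

```text
t: 55.48
ee_pos: [505.8, -64.7, 194.2]
orientation: [2.873, 0.296, -1.046]
ft_force: [0.1, -0.5, -0.4]
width: 87.5
```

Call:
apply_moves(increments=[{"gripper":100,"delta_pos":[-0.431,1.035,0.115],"dr":[0.0112,0,0.0134]},{"gripper":100,"delta_pos":[-0.431,1.035,0.115],"dr":[0.0112,0,0.0134]},{"gripper":100,"delta_pos":[-0.431,1.035,0.115],"dr":[0.0112,0,0.0134]},{"gripper":100,"delta_pos":[-0.431,1.035,0.115],"dr":[0.0112,0,0.0134]},{"gripper":100,"delta_pos":[-0.431,1.035,0.115],"dr":[0.0112,0,0.0134]}])

```text
t: 55.9
ee_pos: [494.1, -118.9, 204.1]
orientation: [2.909, 0.172, -1.059]
ft_force: [0.1, -0.9, 0.0]
width: 87.7
```

Call:
apply_moves(increments=[{"gripper":100,"delta_pos":[-0.431,1.035,0.115],"dr":[0.0112,0,0.0134]},{"gripper":100,"delta_pos":[-0.431,1.035,0.115],"dr":[0.0112,0,0.0134]},{"gripper":100,"delta_pos":[0.299,1.118,0.151],"dr":[0.0147,0,0.0175]},{"gripper":100,"delta_pos":[0.299,1.118,0.151],"dr":[0.0147,0,0.0175]},{"gripper":100,"delta_pos":[0.299,1.118,0.151],"dr":[0.0147,0,0.0175]}])

```text
t: 56.32
ee_pos: [495.0, -173.8, 198.4]
orientation: [2.947, 0.02, -1.072]
ft_force: [-0.3, -0.5, 0.5]
width: 87.8
```

Call:
apply_moves(increments=[{"gripper":100,"delta_pos":[0.299,1.118,0.151],"dr":[0.0147,0,0.0175]},{"gripper":100,"delta_pos":[0.299,1.118,0.151],"dr":[0.0147,0,0.0175]},{"gripper":100,"delta_pos":[0.299,1.118,0.151],"dr":[0.0147,0,0.0175]},{"gripper":100,"delta_pos":[0.299,1.118,0.151],"dr":[0.0147,0,0.0175]},{"gripper":100,"delta_pos":[0.299,1.118,0.151],"dr":[0.0147,0,0.0175]}])

```text
t: 56.73
ee_pos: [499.7, -229.6, 182.7]
orientation: [-2.917, 0.146, 1.062]
ft_force: [0.8, -0.2, 0.5]
width: 87.5
```

Call:
apply_moves(increments=[{"gripper":100,"delta_pos":[0.299,1.118,0.151],"dr":[0.0147,0,0.0175]},{"gripper":100,"delta_pos":[0.299,1.118,0.151],"dr":[0.0147,0,0.0175]},{"gripper":100,"delta_pos":[0.299,1.118,0.151],"dr":[0.0147,0,0.0175]},{"gripper":100,"delta_pos":[0.299,1.118,0.151],"dr":[0.0147,0,0.0175]},{"gripper":100,"delta_pos":[0.299,1.118,0.151],"dr":[0.0147,0,0.0175]}])

```text
t: 57.15
ee_pos: [498.1, -285.9, 167.6]
orientation: [-2.869, 0.309, 1.044]
ft_force: [-0.0, -0.6, 0.3]
width: 87.6
```

Run:
```python
from look import *
from fk import *
store(pose([490,-283,175],40,-12));o=chk();d,P=look('top9.png',(180,120,440,310),3)
for n,y in (('s1',12),('s2',-83),('s3',-177)): find(P,n,576,y,145,40,16)
find(P,'lever',602,-319,108,30,8)
find(P,'jarA',547,229,62,30,8);find(P,'jarB',571,160,70,30,8)
q=o['qpos']
G=pose([602,-319,103],40,-12);q=path(q,G,10);leg(G,10,'to lever')
```

```text
t=57.15 grasp [ 489.8 -284.1  174.7] err(tool) [0.3 1.2 0.2] rot 0.3deg F [-0.  -0.6  0.3] M [0.11 0.31 0.05] w 87.6 q [-0.75  0.4   2.29  2.25  0.52 -1.11]
f1 none 0
f2 none 0
f3 none 0
t1 180 mid [428.1 149.4 102.6] size [36.8 35.2 15.1] circle [427.8 150.5] 18.8 ztop 105.9
t2 181 mid [422.3  58.2 102.3] size [35.  36.6 14.3] circle [422.8  58. ] 18.5 ztop 105.7
s1 184 mid [576.5  12.  139. ] size [36.8 36.3 19.1] circle [576.1  12.1] 18.9 ztop 145.3
s2 185 mid [576.2 -83.2 139.5] size [37.5 35.5 18.9] circle [576.2 -82.8] 18.9 ztop 144.9
s3 159 mid [ 575.2 -175.4  140.3] size [33.7 36.  19.6] circle [ 575. -176.] 18.6 ztop 145.5
lever 45 mid [ 601.6 -318.8  107.5] size [19.2 17.8 14.7] circle [ 601.4 -317.7] 10.1 ztop 112.4
jarA 230 mid [546.  229.2  61.8] size [41.  42.3 15.4] circle [547.2 229.2] 21.8 ztop 65.3
jarB 203 mid [571.  160.   69.6] size [40.3 38.9 15.2] circle [570.6 159.9] 20.5 ztop 73.0
   joint margin 0.31 speed 0.14 [-0.64  0.65  2.07  2.43  0.51 -1.21]
to lever n=10 {"delta_pos":[1.359, 0.119, -0.201],"dr":[0.0, -0.0, -0.0]} end [ 610.2 -320.7   96. ]
```

View pics/top9.png

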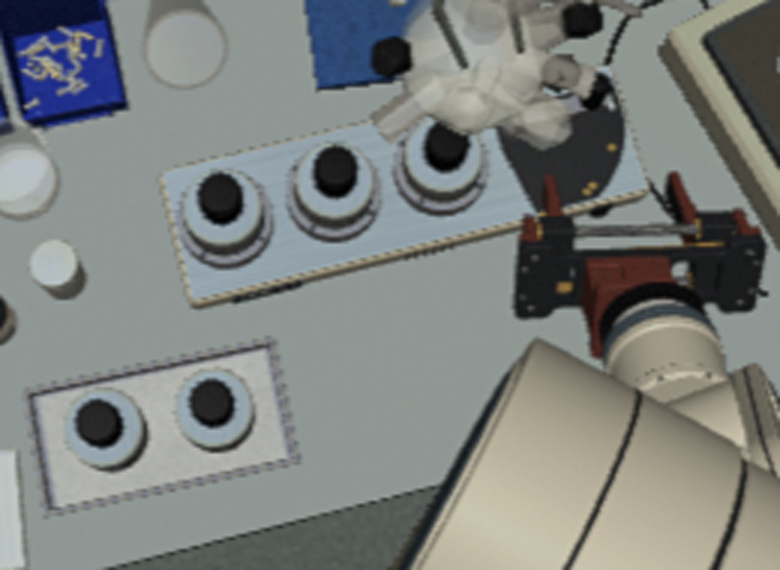

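Call:
apply_moves(increments=[{"gripper":100,"delta_pos":[1.359,0.119,-0.201],"dr":[0,0,0]},{"gripper":100,"delta_pos":[1.359,0.119,-0.201],"dr":[0,0,0]},{"gripper":100,"delta_pos":[1.359,0.119,-0.201],"dr":[0,0,0]},{"gripper":100,"delta_pos":[1.359,0.119,-0.201],"dr":[0,0,0]},{"gripper":100,"delta_pos":[1.359,0.119,-0.201],"dr":[0,0,0]}])

```text
t: 57.62
ee_pos: [554.7, -303.3, 131.5]
orientation: [-2.87, 0.306, 1.044]
ft_force: [-0.3, 0.9, 0.3]
width: 87.7
```

Call:
apply_moves(increments=[{"gripper":100,"delta_pos":[1.359,0.119,-0.201],"dr":[0,0,0]},{"gripper":100,"delta_pos":[1.359,0.119,-0.201],"dr":[0,0,0]},{"gripper":100,"delta_pos":[1.359,0.119,-0.201],"dr":[0,0,0]},{"gripper":100,"delta_pos":[1.359,0.119,-0.201],"dr":[0,0,0]},{"gripper":100,"delta_pos":[1.359,0.119,-0.201],"dr":[0,0,0]}])

```text
t: 58.03
ee_pos: [611.2, -321.4, 95.2]
orientation: [-2.87, 0.306, 1.044]
ft_force: [0.2, 0.1, -0.4]
width: 87.9
```

Call:
apply_moves(increments=[{"gripper":0,"delta_pos":[0,0,0],"dr":[0,0,0]},{"gripper":0,"delta_pos":[0,0,0],"dr":[0,0,0]},{"gripper":0,"delta_pos":[0,0,0],"dr":[0,0,0]},{"gripper":0,"delta_pos":[0,0,0],"dr":[0,0,0]},{"gripper":0,"delta_pos":[0,0,0],"dr":[0,0,0]}])

```text
t: 58.45
ee_pos: [609.7, -321.1, 96.3]
orientation: [-2.87, 0.306, 1.044]
ft_force: [0.5, 0.2, -0.1]
width: 57.9
```

Call:
apply_moves(increments=[{"gripper":0,"delta_pos":[0,0,0],"dr":[0,0,0]},{"gripper":0,"delta_pos":[0,0,0],"dr":[0,0,0]},{"gripper":0,"delta_pos":[0,0,0],"dr":[0,0,0]},{"gripper":0,"delta_pos":[0,0,0],"dr":[0,0,0]},{"gripper":0,"delta_pos":[0,0,0],"dr":[0,0,0]}])

```text
t: 58.87
ee_pos: [610.1, -321.1, 96.1]
orientation: [-2.87, 0.306, 1.044]
ft_force: [0.2, 0.2, -0.2]
width: 24.7
```

Call:
apply_moves(increments=[{"gripper":0,"delta_pos":[0,0,0],"dr":[0,0,0]},{"gripper":0,"delta_pos":[0,0,0],"dr":[0,0,0]},{"gripper":0,"delta_pos":[0,0,0],"dr":[0,0,0]},{"gripper":0,"delta_pos":[0,0,0],"dr":[0,0,0]},{"gripper":0,"delta_pos":[0,0,0],"dr":[0,0,0]}])

```text
t: 59.28
ee_pos: [610.1, -320.6, 96.0]
orientation: [-2.871, 0.304, 1.044]
ft_force: [-0.6, 5.0, 3.4]
width: 21.1
```

Run:
```python
from fk import *
o=chk();q=o['qpos'];P=np.array([601.8,-254.3]);r=64.7
for a in (.25,.5,.75,1.0):
    G=pose([P[0]-r*np.sin(a),P[1]-r*np.cos(a),103],40,-12);q=path(q,G,5);leg(G,5,str(a))
leg(pose(grasp(load())-120*load()[:3,0],40,-12),10,'retreat')
```

```text
t=59.28 grasp [ 601.9 -318.8  103.1] err(tool) [-0.1 -0.1  0. ] rot 0.1deg F [-0.6  5.   3.4] M [0.65 0.11 0.64] w 21.1 q [-0.64  0.64  2.07  2.42  0.51 -1.2 ]
   joint margin 0.40 speed 0.03 [-0.66  0.64  2.1   2.42  0.53 -1.22]
0.25 n=5 {"delta_pos":[-0.249, 0.029, 0.21],"dr":[0.0, -0.0, -0.0]} end [ 594.  -318.8   95.9]
   joint margin 0.42 speed 0.03 [-0.67  0.63  2.13  2.44  0.55 -1.25]
0.5 n=5 {"delta_pos":[-0.243, -0.054, 0.204],"dr":[0.0, -0.0, -0.0]} end [ 579.  -312.8   95.9]
   joint margin 0.42 speed 0.03 [-0.67  0.62  2.16  2.46  0.57 -1.28]
0.75 n=5 {"delta_pos":[-0.226, -0.13, 0.19],"dr":[0.0, -0.0, -0.0]} end [ 566.  -303.4   95.9]
   joint margin 0.39 speed 0.03 [-0.66  0.61  2.19  2.5   0.58 -1.31]
1.0 n=5 {"delta_pos":[-0.195, -0.199, 0.163],"dr":[0.0, -0.0, -0.0]} end [ 555.6 -291.    95.9]
retreat n=10 {"delta_pos":[-1.2, 0.0, -0.0],"dr":[0.0, -0.0, -0.0]} end [ 465.7 -271.9  173.1]
```

Call:
apply_moves(increments=[{"gripper":0,"delta_pos":[-0.249,0.029,0.21],"dr":[0,0,0]},{"gripper":0,"delta_pos":[-0.249,0.029,0.21],"dr":[0,0,0]},{"gripper":0,"delta_pos":[-0.249,0.029,0.21],"dr":[0,0,0]},{"gripper":0,"delta_pos":[-0.249,0.029,0.21],"dr":[0,0,0]},{"gripper":0,"delta_pos":[-0.249,0.029,0.21],"dr":[0,0,0]}])

```text
t: 59.7
ee_pos: [594.8, -318.8, 96.1]
orientation: [-2.872, 0.304, 1.043]
ft_force: [8.9, 5.3, -4.7]
width: 21.1
```

Call:
apply_moves(increments=[{"gripper":0,"delta_pos":[-0.243,-0.054,0.204],"dr":[0,0,0]},{"gripper":0,"delta_pos":[-0.243,-0.054,0.204],"dr":[0,0,0]},{"gripper":0,"delta_pos":[-0.243,-0.054,0.204],"dr":[0,0,0]},{"gripper":0,"delta_pos":[-0.243,-0.054,0.204],"dr":[0,0,0]},{"gripper":0,"delta_pos":[-0.243,-0.054,0.204],"dr":[0,0,0]}])

```text
t: 60.12
ee_pos: [579.7, -314.1, 96.1]
orientation: [-2.871, 0.308, 1.043]
ft_force: [8.1, -1.1, -4.4]
width: 21.2
```

Call:
apply_moves(increments=[{"gripper":0,"delta_pos":[-0.226,-0.13,0.19],"dr":[0,0,0]},{"gripper":0,"delta_pos":[-0.226,-0.13,0.19],"dr":[0,0,0]},{"gripper":0,"delta_pos":[-0.226,-0.13,0.19],"dr":[0,0,0]},{"gripper":0,"delta_pos":[-0.226,-0.13,0.19],"dr":[0,0,0]},{"gripper":0,"delta_pos":[-0.226,-0.13,0.19],"dr":[0,0,0]}])

```text
t: 60.53
ee_pos: [566.1, -306.9, 96.2]
orientation: [-2.868, 0.315, 1.043]
ft_force: [-0.3, -11.4, -3.6]
width: 21.4
```

Call:
apply_moves(increments=[{"gripper":0,"delta_pos":[-0.195,-0.199,0.163],"dr":[0,0,0]},{"gripper":0,"delta_pos":[-0.195,-0.199,0.163],"dr":[0,0,0]},{"gripper":0,"delta_pos":[-0.195,-0.199,0.163],"dr":[0,0,0]},{"gripper":0,"delta_pos":[-0.195,-0.199,0.163],"dr":[0,0,0]},{"gripper":0,"delta_pos":[-0.195,-0.199,0.163],"dr":[0,0,0]}])

```text
t: 60.95
ee_pos: [554.1, -297.4, 96.1]
orientation: [-2.863, 0.327, 1.044]
ft_force: [-15.4, -25.3, 4.1]
width: 21.4
```

Call:
apply_moves(increments=[{"gripper":0,"delta_pos":[0,0,0],"dr":[0,0,0]},{"gripper":0,"delta_pos":[0,0,0],"dr":[0,0,0]},{"gripper":100,"delta_pos":[0,0,0],"dr":[0,0,0]},{"gripper":100,"delta_pos":[0,0,0],"dr":[0,0,0]},{"gripper":100,"delta_pos":[0,0,0],"dr":[0,0,0]}])

```text
t: 61.37
ee_pos: [555.4, -292.3, 96.0]
orientation: [-2.87, 0.308, 1.044]
ft_force: [-0.2, 0.3, -0.0]
width: 38.0
```

Call:
apply_moves(increments=[{"gripper":100,"delta_pos":[0,0,0],"dr":[0,0,0]},{"gripper":100,"delta_pos":[0,0,0],"dr":[0,0,0]},{"gripper":100,"delta_pos":[0,0,0],"dr":[0,0,0]},{"gripper":100,"delta_pos":[0,0,0],"dr":[0,0,0]},{"gripper":100,"delta_pos":[0,0,0],"dr":[0,0,0]}])

```text
t: 61.78
ee_pos: [555.7, -291.0, 95.9]
orientation: [-2.87, 0.305, 1.044]
ft_force: [0.1, 0.0, 0.0]
width: 71.1
```

Call:
apply_moves(increments=[{"gripper":100,"delta_pos":[0,0,0],"dr":[0,0,0]},{"gripper":100,"delta_pos":[0,0,0],"dr":[0,0,0]},{"gripper":100,"delta_pos":[0,0,0],"dr":[0,0,0]},{"gripper":100,"delta_pos":[0,0,0],"dr":[0,0,0]},{"gripper":100,"delta_pos":[0,0,0],"dr":[0,0,0]}])

```text
t: 62.2
ee_pos: [555.6, -291.2, 95.9]
orientation: [-2.87, 0.306, 1.044]
ft_force: [0.3, -0.1, -0.3]
width: 88.3
```

Call:
apply_moves(increments=[{"gripper":100,"delta_pos":[-1.2,0,0],"dr":[0,0,0]},{"gripper":100,"delta_pos":[-1.2,0,0],"dr":[0,0,0]},{"gripper":100,"delta_pos":[-1.2,0,0],"dr":[0,0,0]},{"gripper":100,"delta_pos":[-1.2,0,0],"dr":[0,0,0]},{"gripper":100,"delta_pos":[-1.2,0,0],"dr":[0,0,0]}])

```text
t: 62.62
ee_pos: [509.3, -281.2, 135.5]
orientation: [-2.87, 0.306, 1.044]
ft_force: [-0.2, 0.1, -0.4]
width: 87.9
```

Call:
apply_moves(increments=[{"gripper":100,"delta_pos":[-1.2,0,0],"dr":[0,0,0]},{"gripper":100,"delta_pos":[-1.2,0,0],"dr":[0,0,0]},{"gripper":100,"delta_pos":[-1.2,0,0],"dr":[0,0,0]},{"gripper":100,"delta_pos":[-1.2,0,0],"dr":[0,0,0]},{"gripper":100,"delta_pos":[-1.2,0,0],"dr":[0,0,0]}])

```text
t: 63.03
ee_pos: [464.3, -271.5, 174.1]
orientation: [-2.871, 0.307, 1.044]
ft_force: [0.3, -0.4, 0.4]
width: 88.0
```

Run:
```python
from look import *
chk();d,P=look('top10.png',(310,110,430,210),6)
find(P,'lever',548,-290,108,30,8)
for n,y in (('s1',12),('s2',-83),('s3',-177)): find(P,n,576,y,145,40,16)
m=(np.hypot(P[...,0]-548,P[...,1]+290)<30)&(P[...,2]>80);v=P[m];v=v[v[:,2]>np.percentile(v[:,2],95)-8];c=(v.max(0)+v.min(0))/2;print(c.round(1),'angle',np.arctan2(601.8-c[0],-254.3-c[1]).round(3))
```

```text
t=63.03 grasp [ 456.1 -269.7  181.2] err(tool) [-1.7 -0.1  0.1] rot 0.2deg F [ 0.3 -0.4  0.4] M [ 0.15  0.34 -0.07] w 88.0 q [-0.79  0.35  2.36  2.22  0.55 -1.12]
f1 none 0
f2 none 0
f3 none 0
t1 178 mid [428.1 149.6 101.7] size [35.7 35.2 12. ] circle [427.7 150.2] 18.2 ztop 105.8
t2 180 mid [422.4  58.2 102.2] size [36.1 36.6 13.6] circle [422.6  57.8] 18.7 ztop 105.9
lever 58 mid [ 555.  -295.9  106.6] size [19.5 20.5 12.1] circle [ 554.4 -295.8] 10.6 ztop 111.1
s1 185 mid [576.7  12.6 139.3] size [36.8 34.9 20. ] circle [576.4  12. ] 18.8 ztop 145.0
s2 187 mid [576.6 -83.5 139.5] size [36.6 36.3 20.7] circle [576.  -83.3] 19.1 ztop 144.9
s3 158 mid [ 574.7 -175.7  139. ] size [34.2 36.8 19.7] circle [ 574.8 -176. ] 18.7 ztop 145.2
[ 575.  -285.1  355.6] angle 0.716
```

View pics/top10.png

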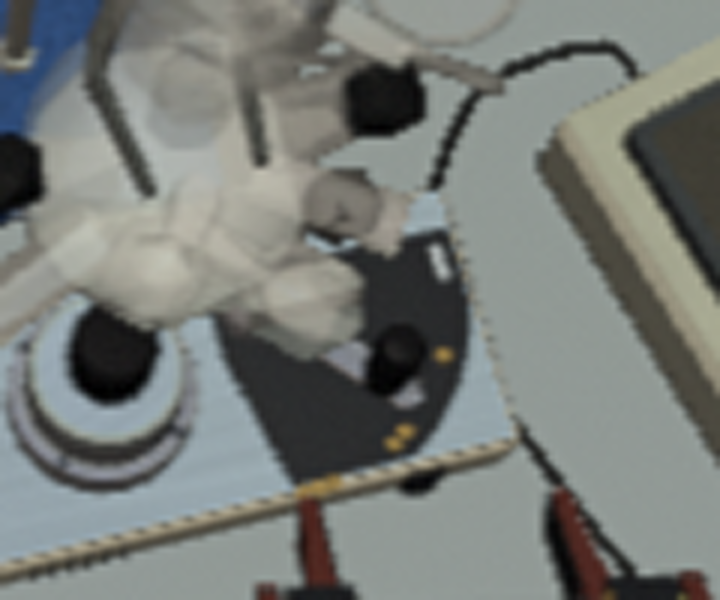

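Lever check: the grip is at (398,355), not pointing at the two studs at (400,435). It sits at about 0.85 and slipped in the pads as the arc turned. I'll regrip and swing the tool about the pivot with the lever. Everything else is still in place.

Run:
```python
from fk import *
o=chk();q=o['qpos'];P=np.array([602,-254.3]);g=np.array([554.8,-296.5])
G=pose([*g,103],40,-5);q=path(q,G,15);leg(G,15,'to grip')
a=-.16;c,s=np.cos(a),np.sin(a);g2=P+np.array([[c,-s],[s,c]])@(g-P);print(g2)
G=pose([*g2,103],40,-5+np.degrees(a));q=path(q,G,10);leg(G,10,'swing')
leg(pose(grasp(load())-110*load()[:3,0],40,-5+np.degrees(a)),10,'retreat')
```

```text
t=63.08 grasp [ 455.  -269.2  181.9] err(tool) [-3.  -0.4  0.3] rot 0.2deg F [-0.5  1.3  0.8] M [0.14 0.34 0.04] w 87.9 q [-0.79  0.35  2.36  2.22  0.55 -1.12]
   joint margin 0.24 speed 0.13 [-0.72  0.63  2.14  2.21  0.6  -1.17]
to grip n=15 {"delta_pos":[0.843, 0.068, -0.036],"dr":[-0.0052, -0.0, -0.0062]} end [ 563.2 -297.2   95.9]
[ 548.67964391 -288.44117201]
   joint margin 0.38 speed 0.15 [-0.63  0.61  2.2   2.59  0.58 -1.35]
swing n=10 {"delta_pos":[-0.057, -0.056, 0.047],"dr":[0.0102, 0.0, 0.0122]} end [ 556.8 -290.5   96. ]
retreat n=10 {"delta_pos":[-1.1, -0.0, 0.0],"dr":[0.0, -0.0, -0.0]} end [ 475.1 -269.9  166.7]
```

Call:
apply_moves(increments=[{"gripper":100,"delta_pos":[0.843,0.068,-0.036],"dr":[-0.0052,0,-0.0062]},{"gripper":100,"delta_pos":[0.843,0.068,-0.036],"dr":[-0.0052,0,-0.0062]},{"gripper":100,"delta_pos":[0.843,0.068,-0.036],"dr":[-0.0052,0,-0.0062]},{"gripper":100,"delta_pos":[0.843,0.068,-0.036],"dr":[-0.0052,0,-0.0062]},{"gripper":100,"delta_pos":[0.843,0.068,-0.036],"dr":[-0.0052,0,-0.0062]}])

```text
t: 63.5
ee_pos: [498.8, -281.9, 146.0]
orientation: [-2.888, 0.247, 1.052]
ft_force: [0.6, 1.2, 0.0]
width: 88.0
```

Call:
apply_moves(increments=[{"gripper":100,"delta_pos":[0.843,0.068,-0.036],"dr":[-0.0052,0,-0.0062]},{"gripper":100,"delta_pos":[0.843,0.068,-0.036],"dr":[-0.0052,0,-0.0062]},{"gripper":100,"delta_pos":[0.843,0.068,-0.036],"dr":[-0.0052,0,-0.0062]},{"gripper":100,"delta_pos":[0.843,0.068,-0.036],"dr":[-0.0052,0,-0.0062]},{"gripper":100,"delta_pos":[0.843,0.068,-0.036],"dr":[-0.0052,0,-0.0062]}])

```text
t: 63.92
ee_pos: [531.0, -290.3, 120.9]
orientation: [-2.905, 0.19, 1.057]
ft_force: [-0.4, 0.2, 0.2]
width: 88.0
```

Call:
apply_moves(increments=[{"gripper":100,"delta_pos":[0.843,0.068,-0.036],"dr":[-0.0052,0,-0.0062]},{"gripper":100,"delta_pos":[0.843,0.068,-0.036],"dr":[-0.0052,0,-0.0062]},{"gripper":100,"delta_pos":[0.843,0.068,-0.036],"dr":[-0.0052,0,-0.0062]},{"gripper":100,"delta_pos":[0.843,0.068,-0.036],"dr":[-0.0052,0,-0.0062]},{"gripper":100,"delta_pos":[0.843,0.068,-0.036],"dr":[-0.0052,0,-0.0062]}])

```text
t: 64.33
ee_pos: [563.8, -297.6, 95.4]
orientation: [-2.921, 0.132, 1.063]
ft_force: [-0.3, 0.3, 0.1]
width: 87.8
```

Call:
apply_moves(increments=[{"gripper":0,"delta_pos":[0,0,0],"dr":[0,0,0]},{"gripper":0,"delta_pos":[0,0,0],"dr":[0,0,0]},{"gripper":0,"delta_pos":[0,0,0],"dr":[0,0,0]},{"gripper":0,"delta_pos":[0,0,0],"dr":[0,0,0]},{"gripper":0,"delta_pos":[0,0,0],"dr":[0,0,0]}])

```text
t: 64.75
ee_pos: [563.0, -297.4, 96.2]
orientation: [-2.921, 0.133, 1.062]
ft_force: [0.6, 0.2, 0.1]
width: 57.9
```

Call:
apply_moves(increments=[{"gripper":0,"delta_pos":[0,0,0],"dr":[0,0,0]},{"gripper":0,"delta_pos":[0,0,0],"dr":[0,0,0]},{"gripper":0,"delta_pos":[0,0,0],"dr":[0,0,0]},{"gripper":0,"delta_pos":[0,0,0],"dr":[0,0,0]},{"gripper":0,"delta_pos":[0,0,0],"dr":[0,0,0]}])

```text
t: 65.17
ee_pos: [563.2, -297.5, 96.0]
orientation: [-2.921, 0.133, 1.063]
ft_force: [0.9, 0.1, -0.5]
width: 24.6
```

Call:
apply_moves(increments=[{"gripper":0,"delta_pos":[0,0,0],"dr":[0,0,0]},{"gripper":0,"delta_pos":[0,0,0],"dr":[0,0,0]},{"gripper":0,"delta_pos":[0,0,0],"dr":[0,0,0]},{"gripper":0,"delta_pos":[0,0,0],"dr":[0,0,0]},{"gripper":0,"delta_pos":[0,0,0],"dr":[0,0,0]}])

```text
t: 65.58
ee_pos: [563.0, -298.2, 95.9]
orientation: [-2.92, 0.135, 1.063]
ft_force: [-3.5, -4.9, 1.4]
width: 21.4
```

Call:
apply_moves(increments=[{"gripper":0,"delta_pos":[-0.057,-0.056,0.047],"dr":[0.0102,0,0.0122]},{"gripper":0,"delta_pos":[-0.057,-0.056,0.047],"dr":[0.0102,0,0.0122]},{"gripper":0,"delta_pos":[-0.057,-0.056,0.047],"dr":[0.0102,0,0.0122]},{"gripper":0,"delta_pos":[-0.057,-0.056,0.047],"dr":[0.0102,0,0.0122]},{"gripper":0,"delta_pos":[-0.057,-0.056,0.047],"dr":[0.0102,0,0.0122]}])

```text
t: 66.0
ee_pos: [559.7, -295.0, 96.0]
orientation: [-2.888, 0.25, 1.051]
ft_force: [-3.1, -4.9, 1.0]
width: 21.6
```

Call:
apply_moves(increments=[{"gripper":0,"delta_pos":[-0.057,-0.056,0.047],"dr":[0.0102,0,0.0122]},{"gripper":0,"delta_pos":[-0.057,-0.056,0.047],"dr":[0.0102,0,0.0122]},{"gripper":0,"delta_pos":[-0.057,-0.056,0.047],"dr":[0.0102,0,0.0122]},{"gripper":0,"delta_pos":[-0.057,-0.056,0.047],"dr":[0.0102,0,0.0122]},{"gripper":0,"delta_pos":[-0.057,-0.056,0.047],"dr":[0.0102,0,0.0122]}])

```text
t: 66.42
ee_pos: [556.5, -291.4, 96.0]
orientation: [-2.852, 0.362, 1.038]
ft_force: [-2.3, -4.9, -0.2]
width: 21.5
```

Run:
```python
from look import *
A=load();store(pose([548.68,-288.44,103],40,-5-9.17));chk();store(A)
```

```text
t=66.42 grasp [ 548.4 -289.3  103.1] err(tool) [-0.1  1.   0. ] rot 0.3deg F [-2.3 -4.9 -0.2] M [-0.44  0.52 -0.65] w 21.5 q [-0.64  0.61  2.2   2.58  0.58 -1.35]
```

Small steady forces, so the lever followed. Releasing and checking.

Call:
apply_moves(increments=[{"gripper":100,"delta_pos":[0,0,0],"dr":[0,0,0]},{"gripper":100,"delta_pos":[0,0,0],"dr":[0,0,0]},{"gripper":100,"delta_pos":[0,0,0],"dr":[0,0,0]},{"gripper":100,"delta_pos":[0,0,0],"dr":[0,0,0]},{"gripper":100,"delta_pos":[0,0,0],"dr":[0,0,0]}])

```text
t: 66.83
ee_pos: [556.9, -290.7, 96.0]
orientation: [-2.853, 0.358, 1.038]
ft_force: [1.2, 0.1, -0.6]
width: 51.2
```

Call:
apply_moves(increments=[{"gripper":100,"delta_pos":[0,0,0],"dr":[0,0,0]},{"gripper":100,"delta_pos":[0,0,0],"dr":[0,0,0]},{"gripper":100,"delta_pos":[0,0,0],"dr":[0,0,0]},{"gripper":100,"delta_pos":[0,0,0],"dr":[0,0,0]},{"gripper":100,"delta_pos":[0,0,0],"dr":[0,0,0]}])

```text
t: 67.25
ee_pos: [556.8, -290.8, 96.0]
orientation: [-2.853, 0.359, 1.038]
ft_force: [0.0, -0.3, -0.4]
width: 84.6
```

Call:
apply_moves(increments=[{"gripper":100,"delta_pos":[-1.1,0,0],"dr":[0,0,0]},{"gripper":100,"delta_pos":[-1.1,0,0],"dr":[0,0,0]},{"gripper":100,"delta_pos":[-1.1,0,0],"dr":[0,0,0]},{"gripper":100,"delta_pos":[-1.1,0,0],"dr":[0,0,0]},{"gripper":100,"delta_pos":[-1.1,0,0],"dr":[0,0,0]}])

```text
t: 67.67
ee_pos: [514.8, -280.0, 132.3]
orientation: [-2.853, 0.359, 1.038]
ft_force: [0.1, -0.2, -0.7]
width: 87.5
```

Call:
apply_moves(increments=[{"gripper":100,"delta_pos":[-1.1,0,0],"dr":[0,0,0]},{"gripper":100,"delta_pos":[-1.1,0,0],"dr":[0,0,0]},{"gripper":100,"delta_pos":[-1.1,0,0],"dr":[0,0,0]},{"gripper":100,"delta_pos":[-1.1,0,0],"dr":[0,0,0]},{"gripper":100,"delta_pos":[-1.1,0,0],"dr":[0,0,0]}])

```text
t: 68.08
ee_pos: [474.2, -269.7, 167.5]
orientation: [-2.853, 0.359, 1.038]
ft_force: [0.4, 0.1, 0.1]
width: 87.9
```

Run:
```python
from look import *
chk();d,P=look('top11.png',(310,110,430,210),6)
find(P,'lever',548,-290,108,30,8)
m=(np.hypot(P[...,0]-548,P[...,1]+290)<28)&(abs(P[...,2]-108)<8);v=P[m];c=(v.max(0)+v.min(0))/2
for Q in ((602,-254.3),(601.6,-255)): print('angle',np.arctan2(Q[0]-c[0],Q[1]-c[1]).round(3),np.hypot(Q[0]-c[0],Q[1]-c[1]).round(1))
for n,y in (('s1',12),('s2',-83),('s3',-177)): find(P,n,576,y,145,40,16)
find(P,'jarA',547,229,62,30,8);find(P,'jarB',571,160,70,30,8)
```

```text
t=68.08 grasp [ 466.  -267.6  174.5] err(tool) [-1.3 -0.   0. ] rot 0.2deg F [0.4 0.1 0.1] M [0.14 0.31 0.05] w 87.9 q [-0.74  0.37  2.36  2.36  0.54 -1.2 ]
f1 none 0
f2 none 0
f3 none 0
t1 183 mid [428.2 149.6 102.6] size [35.7 35.3 12.6] circle [427.7 149.4] 18.6 ztop 106.3
t2 179 mid [422.5  57.3 102.3] size [35.6 34.8 14.4] circle [422.7  58.2] 18.6 ztop 106.2
lever 57 mid [ 547.  -287.1  108.6] size [20.5 19.5 13.3] circle [ 547.  -286.9] 10.4 ztop 111.0
angle 1.032 64.0
angle 1.038 63.3
s1 184 mid [576.9  11.7 139. ] size [38.4 35.7 19.2] circle [576.9  12.3] 19.3 ztop 145.1
s2 184 mid [575.7 -83.4 139.3] size [36.5 35.3 19. ] circle [576.4 -83.3] 19.1 ztop 145.1
s3 157 mid [ 574.7 -175.7  139.7] size [33.5 35.3 20.6] circle [ 575.4 -176. ] 18.5 ztop 145.2
jarA 230 mid [546.5 228.5  61.6] size [42.4 41.4 14.4] circle [546.8 229.2] 21.5 ztop 65.4
jarB 204 mid [571.1 159.9  69.8] size [40.7 38.7 15. ] circle [571.1 160.2] 20.4 ztop 73.4
```

View pics/top11.png

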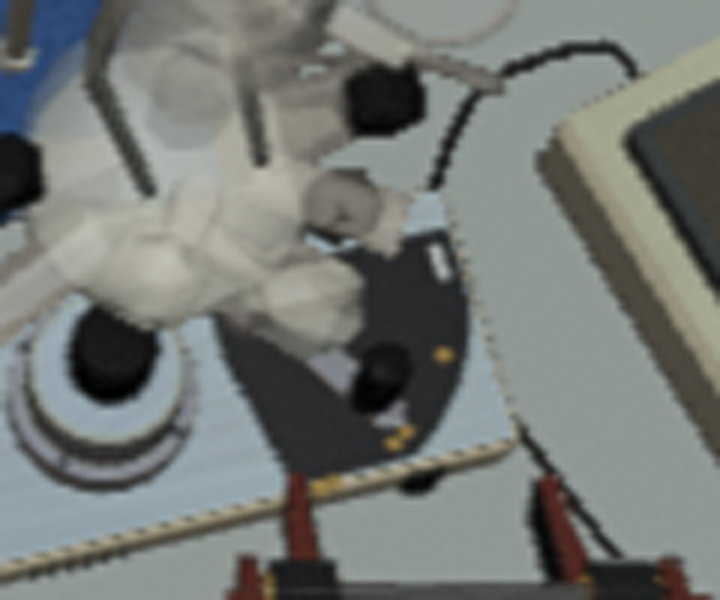

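The lever arm's tip at (392,418) now points at the two studs at (400,435), at about 1.03 rad. The gripper is clear, so I'm handing in.

Run:
```python
from workcell import ctrl
print(ctrl.close_job())
```

```text
the job is handed in; nothing more can be done
None
```

The job is done and was handed in after about 68 s of the 210 s allowed. No verdict was reported.

- **Order of work:** I brought the speed lever to the stop bar first. Then I moved the finished pots from stations 3 and 2 into the return tray, and loaded all three fresh pots into stations 3, 2 and 1. The lever went to the two-stud mark last.
- **Lever:** the camera puts it at about 1.03 rad against the target of 1.0; the two-stud mark itself measured about 1.01. The first move to the mark left it at about 0.85 because the grip slipped in the pads. I regripped it and turned the tool with the lever about the pivot.
- **Fresh pots:** all three knob tops measure about 145 mm, the same height as the seated finished pots at the start. The pot in station 1 needed a second grip before it dropped. The other two dropped on the first turn.
- **Tray and jars:** both finished pots stand upright in the tray near (428, 150) and (422, 58). Both sample jars are where they started.
- **Forces:** the highest I saw was about 30 N at the wrist, during the failed lever move. The gripper was clear of everything at hand-in.

No check failed at the end. I did not see any fresh pot get knocked aside during the run.

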